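Pack the syrup bottles in the gift case

TASK

Pack the gift case for dispatch: lift off its lid and put it down out of the way, then lay every bottle standing on the bench on its side in a cradle of the case, one to a cradle, neck in the narrow notch on the side nearest you. Put the lid back on fully home and swing both catches shut over it; leave the stamp and the pen where they are.

Things in the scene. Friction and masses are not known exactly. Their poses are not given: they have to be found in the camera images.
- bottle_a: Glass syrup bottle, 36 mm diameter, 140 mm tall, about 180 g, paper label, metal screw cap; stands upright on the bench at first. Origin at the centre of its base, z axis along it to the cap. Body radius 18 mm from 0 to 78 mm, shoulder to 97 mm, neck radius 8 mm to 124 mm, cap radius 10.5 mm to 140 mm.
- bottle_b: Glass syrup bottle, 36 mm diameter, 140 mm tall, about 180 g, paper label, metal screw cap; stands upright on the bench at first. Origin at the centre of its base, z axis along it to the cap. Body radius 18 mm from 0 to 78 mm, shoulder to 97 mm, neck radius 8 mm to 124 mm, cap radius 10.5 mm to 140 mm.
- bottle_c: Glass syrup bottle, 36 mm diameter, 140 mm tall, about 180 g, paper label, metal screw cap; stands upright on the bench at first. Origin at the centre of its base, z axis along it to the cap. Body radius 18 mm from 0 to 78 mm, shoulder to 97 mm, neck radius 8 mm to 124 mm, cap radius 10.5 mm to 140 mm.
- bottle_d: Glass syrup bottle, 36 mm diameter, 140 mm tall, about 180 g, paper label, metal screw cap; stands upright on the bench at first. Origin at the centre of its base, z axis along it to the cap. Body radius 18 mm from 0 to 78 mm, shoulder to 97 mm, neck radius 8 mm to 124 mm, cap radius 10.5 mm to 140 mm.
- case: Base of a wooden gift case, fixed, 182 mm (x) by 308 mm (y) outside. Origin under its centre; x from front wall (robot side) to back wall, y to its left end, z up. Inside 154 x 280 mm, floor 8 mm up. Outer wall 42 mm high: the ledge for the lid; inside it a 5 mm liner up to 50 mm. Bottles lie on two cross rails, 32 and 34 mm high: back x = 56 to 66 mm (body), front x = -45.5 to -35.5 mm (neck).
- lid: Deep lift-off wooden lid, 182 x 308 mm, about 450 g, on the case at first. Origin at the centre of its lower rim, z up, y lengthwise. Top 31 mm above the rim. Fits over the case's liner with 3 mm of play; home (either way round), rim 42 mm above the case's underside. Grip bar on top: along y, 112 x 16 x 16 mm, middle 53 mm above the rim. Bench between case and bottles (x 0.33 to 0.62) is bare.
- cradle_1 (a point): Middle of the right-hand cradle of the case (case point (0, -96, 36) mm), on the axis of a bottle lying in it. Such a bottle points along the case's x, cap to the front wall (-x), its base at x = +70 mm (7 mm of play lengthwise each way).
- cradle_2 (a point): Middle of the second (from the right) cradle of the case (case point (0, -32, 36) mm), on the axis of a bottle lying in it. Such a bottle points along the case's x, cap to the front wall (-x), its base at x = +70 mm (7 mm of play lengthwise each way).
- cradle_3 (a point): Middle of the third (from the right) cradle of the case (case point (0, 32, 36) mm), on the axis of a bottle lying in it. Such a bottle points along the case's x, cap to the front wall (-x), its base at x = +70 mm (7 mm of play lengthwise each way).
- cradle_4 (a point): Middle of the left-hand cradle of the case (case point (0, 96, 36) mm), on the axis of a bottle lying in it. Such a bottle points along the case's x, cap to the front wall (-x), its base at x = +70 mm (7 mm of play lengthwise each way).
- catch_left (a joint): Steel claw catch, 26 mm wide, amid the case's left (+y) end wall. Stiff hinge (about 1.5 N at its top moves it, stays where left) along x at case point (0, +158, 34) mm; arm 43 mm long, nose 22 mm inward. Joint in rad: 0 = shut (arm upright, nose over the seated lid), positive = leaning outward, limit 1.3; starts at 0.55 to 0.85. A lid not home blocks it.
- catch_right (a joint): Steel claw catch, 26 mm wide, amid the case's right (-y) end wall. Stiff hinge (about 1.5 N at its top moves it, stays where left) along x at case point (0, -158, 34) mm; arm 43 mm long, nose 22 mm inward. Joint in rad: 0 = shut (arm upright, nose over the seated lid), positive = leaning outward, limit 1.3; starts at 0.55 to 0.85. A lid not home blocks it.
- catch_left_top (a point): Outer top corner of the left catch, where arm meets nose: shut, it is 77 mm above the case's underside and 159.5 mm out from its middle. The place to push it inward, up along its arc.
- catch_right_top (a point): Outer top corner of the right catch, where arm meets nose: shut, it is 77 mm above the case's underside and 159.5 mm out from its middle. The place to push it inward, up along its arc.
- date_stamp: Bystander: small self-standing date stamp, 26 x 42 x 66 mm, on the bench behind the case. Origin under its centre.
- marker: Bystander: capped marker pen, 135 mm long, lying on the bench beyond the bottles. Origin under its centre.

How it is judged:
By the outcome, as a careful person would: the job done as asked, in the order asked, and still so for the second after the job is handed in, with the robot touching nothing.
Of bottle_a, bottle_b, bottle_c, bottle_d only 3 to 4 are there at a start; the rules pass over those that are not, and their reading is None.
At some moment in a run one of lid may be knocked a few centimetres aside while the robot is not near it.
Once in a run the grip may slacken for a moment while it holds something.
It also fails if it takes over 210 s, if anything falls off the work surface, if the arm or the gripper's body presses on something with over 40 N, if the wrist force passes 120 N, or if a joint passes its speed limit or range.

ROBOT

A 6-joint arm with a two-finger parallel gripper is mounted at the origin on a cart in front of the work surface, level with it; the furniture and walls round the work are solid. World frame = base frame: x ahead of the robot, y to its left, z up, the work surface at z = 0. Lengths are in m, angles in rad, forces in N, time in s.
With the tool pointing down it reaches from about 0.325 to 0.9 m from the base axis. Payload 6.1 kg.
Tool frame: the origin (TCP) lies midway between the tips of the shut fingers; the grasp point (between the pads) lies 19 mm behind it; z points along the fingers, x is the direction in which the jaws open and shut, and the axes are right-handed (so a half turn about z gives the same grasp; the last joint's range is limited). The gripper opens to 87 mm and grips with 3 to 60 N. Pads are 19 mm wide; open, the fingers measure 117 mm over their backs; the gripper's body (75 mm by 190 mm) begins 51 mm behind the grasp point.
Start: joints at [-1.345, 0.22, 1.526, -0, 1.395, -0.126], TCP at [0.215, -0.587, 0.223] pointing down, gripper open.
Joint ranges: [-2.98, 2.98], [-0.91, 2.08], [0.09, 2.57], [-1.24, 4.39], [0.2, 2.65], [-2.68, 2.68]. Speed limits (rad/s): [2.57, 2.57, 3.01, 3.14, 3.14, 3.14].

INTERFACE

Orientations are given as a unit quaternion [x, y, z, w].
In Python, from bench import arm gives the robot as it stands.
- The arm moves only by the tool carry_out, never from a script. Its argument "commands" is a list of rows, each an object of numbers: "ax", "ay", "az": the turn, a rotation vector about the tool's x, y, z in degrees; "dx", "dy", "dz": the shift along the tool's x, y, z in mm; "jaw": the opening in per cent of the stroke, from 0 (shut) to 100 (fully open). A call has 1 to 10 rows; each row is the pose to reach, as a shift and turn from the pose measured when the call began, along the tool's axes at that moment; what a row does not reach only later rows make up. A row lasts 1/10 s, in which the tool goes at most 50 mm and 8.59 degrees, less where a joint would pass 70% of its speed; a pose out of reach is approached as far as the arm can. A call with a gripper value outside its range is refused whole. The fingers move at their own pace and stop on an object; "newtons" is the grip in N (left out, the last holds). Time passes only in rows, so rows that repeat a pose let the fingers close. It gives the time, the measured TCP pose, the force and the opening at its end, in the units of the state.
- arm.get_state(): the state, without advancing time (a new reading comes with each control period).
- arm.read_camera(name): name is "scene" or "top" or "wrist"; returns a dict with "pixels" (420x560x3 uint8, blue, green, red), "fx", "fy", "cx", "cy" (pixels), "xyz" and "attitude" of the camera in the world. Camera axes: x right, y down, z forward; pixel columns grow to the right and rows downward; lengths in m; the calibration is good to about 2 mm. A picture is of the moment at which its call begins. There is no depth.
- arm.job_done(): hands the job in, once; it reports no verdict.
Trained networks look in a picture, given as the dict that the camera call returned (one of the last four; its "shot" number tells which), for a name from the list of things; names that differ only in an ending like _2 or _b are one class to them, and where a whole thing is asked for, a point or a joint stands for the part that bears it (a point fixed in the world has none). Each returns a list of dicts, best first, with "p" (0 to 1); they miss things now and then, are a little off and sometimes report something else, mostly with a low value. They report only what shows in the picture. A call takes as long as a camera call.
- arm.look_for(picture, label): "xy" ([column, row] in pixels, amid what is visible of it).
- arm.spot_point(picture, label): "xy" ([column, row] in pixels: a listed point, or the origin of a listed thing).
The state is a dict: "t": time; "q": joint angles; "joint_velocities": joint speeds; "tau": joint torques, N m; "tcp_pos": TCP position; "eef_rot": TCP orientation; "contact_force": force on the tool from outside, world axes, zero at the start; "torque": the same for the moment, N m; "width": finger opening in m.
Only numpy, scipy, OpenCV 4.12 (cv2) and the standard library are available. Lean on these libraries where they do the work, as an engineer would, in place of code of your own. Each camera call takes 0.05 s, during which the arm holds its last target.

## Working session

There is one attempt and no reset: what is moved stays moved. The work goes in short steps, Python scripts to look and compute and a tool call to move; the robot and the scene stay as the last step left them, time stands still between calls to the robot, and variables do not carry over. Pictures are saved under pics/ and viewed, and the job is handed in when it is done.

Besides the shell and the picture viewer there is one more tool, called as name([rows], argument=value, ...), one row to a line, values as JSON. carry_out: Moves the arm, as the interface text tells. Its arguments: {"type":"object","properties":{"commands":{"type":"array","items":{"type":"object","properties":{"ax":{"type":"number"},"ay":{"type":"number"},"az":{"type":"number"},"dx":{"type":"number"},"dy":{"type":"number"},"dz":{"type":"number"},"jaw":{"type":"number"}}}},"newtons":{"type":"number"}},"required":["commands"]}

```bash
ls -la; mkdir -p pics
cat > h.py <<'E'
import numpy as np, cv2
from scipy.spatial.transform import Rotation as R
from bench import arm
def st():
    s=arm.get_state(); 
    print('t',round(s['t'],2),'tcp',np.round(s['tcp_pos'],4),'q',np.round(s['q'],3),'F',np.round(s['contact_force'],1),'w',round(s['width'],4)); print('R',np.round(R.from_quat(s['eef_rot']).as_matrix(),3).tolist()); return s
def shot(name,fn):
    p=arm.read_camera(name); cv2.imwrite('pics/'+fn+'.png',np.asarray(p['pixels'])); return p
def camR(p):
    a=np.asarray(p['attitude']); return R.from_quat(a).as_matrix() if a.size==4 else a.reshape(3,3)
def ray(p,xy):
    d=np.array([(xy[0]-p['cx'])/p['fx'],(xy[1]-p['cy'])/p['fy'],1.]); return np.asarray(p['xyz']),camR(p)@d
def atz(p,xy,z):
    o,d=ray(p,xy); return o+d*(z-o[2])/d[2]
def proj(p,X):
    c=camR(p).T@(np.asarray(X)-np.asarray(p['xyz'])); return np.array([c[0]/c[2]*p['fx']+p['cx'],c[1]/c[2]*p['fy']+p['cy']])
def tri(ps,xys):
    A=np.zeros((3,3));b=np.zeros(3)
    for p,xy in zip(ps,xys):
        o,d=ray(p,xy); d=d/np.linalg.norm(d); M=np.eye(3)-np.outer(d,d); A+=M;b+=M@o
    return np.linalg.solve(A,b)
def rel(target,yaw=None):
    s=arm.get_state(); M=R.from_quat(s['eef_rot']).as_matrix(); return np.round(1000*M.T@(np.asarray(target)-s['tcp_pos']),1)
E
python3 - <<'E'
from h import *
st()
for n in ['scene','top','wrist']:
    p=shot(n,n+'0'); print(n,p['fx'],p['cx'],p['cy'],np.round(p['xyz'],3),np.round(camR(p),3).tolist())
    if n=='wrist': continue
    for l in ['bottle_a','case','lid','catch_left_top','catch_right_top','date_stamp','marker']:
        print(l,[(np.round(d['xy'],1).tolist(),round(d['p'],2)) for d in arm.spot_point(p,l)])
E
```

```text
total 12
drwxr-xr-x  3 agent agent 4096 Dec  5 23:05 .
drwxr-xr-x 23 root  root  4096 Dec  5 23:05 ..
drwxr-xr-x  2 agent agent 4096 Dec  5 23:05 pics
t 0.0 tcp [ 0.2152 -0.5861  0.2214] q [-1.345  0.221  1.528 -0.     1.395 -0.126] F [0.4 1.  1.2] w 0.087
R [[0.345, -0.939, -0.0], [-0.939, -0.345, 0.002], [-0.002, -0.0, -1.0]]
scene 523.5515354851615 282.29600626511706 208.4780552566437 [ 0.08  -1.058  0.898] [[0.883, -0.288, 0.37], [-0.468, -0.513, 0.72], [-0.017, -0.809, -0.588]]
bottle_a [([331.1, 297.8], 0.97), ([313.8, 353.6], 0.83), ([282.5, 320.2], 0.82), ([348.1, 334.4], 0.8)]
case [([382.0, 326.6], 0.33)]
lid []
catch_left_top []
catch_right_top [([267.2, 208.6], 0.4)]
date_stamp [([283.2, 187.6], 0.55), ([384.5, 324.5], 0.21)]
marker [([382.8, 325.4], 0.62)]
top 468.1898540592693 276.45456386438315 214.51220528812186 [ 0.444 -0.046  1.455] [[0.02, -0.994, 0.111], [-0.999, -0.023, -0.025], [0.027, -0.111, -0.993]]
bottle_a [([389.0, 237.7], 0.75), ([394.6, 265.3], 0.74), ([357.5, 266.6], 0.59), ([357.7, 227.6], 0.52)]
case [([131.3, 229.2], 0.29)]
lid []
catch_left_top [([131.1, 225.3], 0.57)]
catch_right_top [([260.2, 223.7], 0.42)]
date_stamp [([207.3, 184.5], 0.59)]
marker [([396.3, 206.6], 0.53)]
wrist 302.03660646760545 282.0437296758344 212.18366101799592 [ 0.289 -0.559  0.384] [[0.346, -0.899, -0.269], [-0.938, -0.331, -0.099], [0.0, 0.286, -0.958]]
```

The scene picture shows four bottles at about (281,297), (331,278), (316,333), (348,312). In the top picture they are at (363,227), (399,233), (361,268) and (404,264), with the lid bar at (195,224) and the catches at (137,225) and (253,225). I'll work out positions from these.

Run:
```python
from h import *
import itertools
ps=arm.read_camera('scene'); pt=arm.read_camera('top')
bs=[d['xy'] for d in arm.spot_point(ps,'bottle_a')[:4]]; bt=[d['xy'] for d in arm.spot_point(pt,'bottle_a')[:4]]
for a in bs: print('s',np.round(atz(ps,a,0),3))
for a in bt: print('t',np.round(atz(pt,a,0),3))
ls=[d['xy'] for d in arm.look_for(pt,'bottle_a')[:4]]; print(ls)
for c in [(144,196),(248,194),(249,256.5),(144,257)]: print('lidcorner top z73',np.round(atz(pt,c,.073),3))
print('bar',np.round(atz(pt,(195,224.5),.103),3), [np.round(atz(pt,c,.103),3) for c in [(176,225),(214,224.5)]])
print('board', [np.round(atz(pt,c,.02),3) for c in [(367,213),(215,190)]])
for l in ['date_stamp','marker']: print(l,[np.round(atz(pt,d['xy'],0),3) for d in arm.spot_point(pt,l)[:1]])
im=pt['pixels'][180:290,110:430]; cv2.imwrite('pics/topz.png',cv2.resize(im,None,fx=2.5,fy=2.5,interpolation=cv2.INTER_CUBIC))
```

```text
s [ 0.544 -0.443  0.   ]
s [ 0.446 -0.341  0.   ]
s [ 0.583 -0.321  0.   ]
s [ 0.457 -0.449  0.   ]
t [ 0.578 -0.328  0.   ]
t [ 0.541 -0.427  0.   ]
t [ 0.45  -0.332  0.   ]
t [ 0.456 -0.452  0.   ]
[[361.9, 268.0], [394.1, 233.9], [401.3, 266.5]]
lidcorner top z73 [0.645 0.314 0.073]
lidcorner top z73 [0.658 0.006 0.073]
lidcorner top z73 [ 0.473 -0.001  0.073]
lidcorner top z73 [0.465 0.305 0.073]
bar [0.561 0.156 0.103] [array([0.558, 0.21 , 0.103]), array([0.562, 0.101, 0.103])]
board [array([ 0.616, -0.362,  0.02 ]), array([0.676, 0.111, 0.02 ])]
date_stamp [array([ 0.447, -0.336,  0.   ])]
marker [array([ 0.636, -0.463,  0.   ])]
```

```bash
cat >> h.py <<'E'
def Rdown(az):  # tool x azimuth (deg), tool pointing down
    a=np.radians(az); x=np.array([np.cos(a),np.sin(a),0]); z=np.array([0,0,-1.]); return np.column_stack([x,np.cross(z,x),z])
def row(pos,Rt):
    s=arm.get_state(); M=R.from_quat(s['eef_rot']).as_matrix()
    d=1000*M.T@(np.asarray(pos)-s['tcp_pos']); v=np.degrees(R.from_matrix(M.T@Rt).as_rotvec())
    print('d',np.round(d,1),'a',np.round(v,2)); return d,v
E
python3 - <<'E'
from h import *
row([.561,.156,.25],Rdown(2))
p=arm.read_camera('top')
print([np.round(atz(p,c,0),3) for c in [(115,285),(560,352),(340,318)]])
E
```

```text
d [-578.1 -580.4  -27.5] a [ -0.     0.   -71.84]
[array([0.379, 0.407, 0.   ]), array([ 0.201, -0.963,  0.   ]), array([ 0.292, -0.283,  0.   ])]
```

carry_out([
  {"dx": -300, "dy": -300, "dz": -27, "az": -36, "jaw": 100},
  {"dx": -300, "dy": -300, "dz": -27, "az": -36},
  {"dx": -300, "dy": -300, "dz": -27, "az": -36},
  {"dx": -300, "dy": -300, "dz": -27, "az": -36},
  {"dx": -300, "dy": -300, "dz": -27, "az": -36},
  {"dx": -300, "dy": -300, "dz": -27, "az": -36},
  {"dx": -300, "dy": -300, "dz": -27, "az": -36},
  {"dx": -300, "dy": -300, "dz": -27, "az": -36},
  {"dx": -300, "dy": -300, "dz": -27, "az": -36},
  {"dx": -300, "dy": -300, "dz": -27, "az": -36},
])

```text
invalid input at $.commands[0]: expected keys ax, ay, az, dx, dy, dz, jaw
```

Run:
```python
from h import *
st(); row([.561,.156,.25],Rdown(2))
```

```text
t 1.25 tcp [ 0.2154 -0.5867  0.2225] q [-1.345  0.22   1.527  0.     1.395 -0.126] F [-0.4  0.  -0.5] w 0.0871
R [[0.345, -0.939, 0.0], [-0.939, -0.345, 0.0], [-0.0, -0.0, -1.0]]
d [-578.1 -580.4  -27.4] a [ -0.     0.   -71.84]
```

carry_out([
  {"dx": -300, "dy": -300, "dz": -27, "ax": 0, "ay": 0, "az": -36, "jaw": 100},
  {"dx": -300, "dy": -300, "dz": -27, "ax": 0, "ay": 0, "az": -36, "jaw": 100},
  {"dx": -300, "dy": -300, "dz": -27, "ax": 0, "ay": 0, "az": -36, "jaw": 100},
  {"dx": -300, "dy": -300, "dz": -27, "ax": 0, "ay": 0, "az": -36, "jaw": 100},
  {"dx": -300, "dy": -300, "dz": -27, "ax": 0, "ay": 0, "az": -36, "jaw": 100},
  {"dx": -300, "dy": -300, "dz": -27, "ax": 0, "ay": 0, "az": -36, "jaw": 100},
  {"dx": -300, "dy": -300, "dz": -27, "ax": 0, "ay": 0, "az": -36, "jaw": 100},
  {"dx": -300, "dy": -300, "dz": -27, "ax": 0, "ay": 0, "az": -36, "jaw": 100},
  {"dx": -300, "dy": -300, "dz": -27, "ax": 0, "ay": 0, "az": -36, "jaw": 100},
  {"dx": -300, "dy": -300, "dz": -27, "ax": 0, "ay": 0, "az": -36, "jaw": 100},
])

```text
t: 2.25
tcp_pos: [0.3948, -0.1991, 0.2502]
eef_rot: [0.957, -0.289, 0.001, -0.0]
contact_force: [-0.7, -0.5, -0.6]
width: 0.0869
```

Run:
```python
from h import *
st(); row([.561,.156,.25],Rdown(2))
```

```text
t 2.25 tcp [ 0.3948 -0.1991  0.2502] q [-6.460e-01 -2.530e-01  1.942e+00  1.000e-03  1.451e+00 -6.000e-02] F [-0.7 -0.5 -0.6] w 0.0869
R [[0.833, -0.553, 0.002], [-0.553, -0.833, -0.0], [0.001, -0.001, -1.0]]
d [ -58.  -387.7    0.4] a [-2.000e-02 -9.000e-02 -3.558e+01]
```

carry_out([
  {"dx": -58, "dy": -388, "dz": 0, "ax": 0, "ay": 0, "az": -35.6, "jaw": 100},
  {"dx": -58, "dy": -388, "dz": 0, "ax": 0, "ay": 0, "az": -35.6, "jaw": 100},
  {"dx": -58, "dy": -388, "dz": 0, "ax": 0, "ay": 0, "az": -35.6, "jaw": 100},
  {"dx": -58, "dy": -388, "dz": 0, "ax": 0, "ay": 0, "az": -35.6, "jaw": 100},
  {"dx": -58, "dy": -388, "dz": 0, "ax": 0, "ay": 0, "az": -35.6, "jaw": 100},
  {"dx": -58, "dy": -388, "dz": 0, "ax": 0, "ay": 0, "az": -35.6, "jaw": 100},
  {"dx": -58, "dy": -388, "dz": 0, "ax": 0, "ay": 0, "az": -35.6, "jaw": 100},
  {"dx": -58, "dy": -388, "dz": 0, "ax": 0, "ay": 0, "az": -35.6, "jaw": 100},
  {"dx": -58, "dy": -388, "dz": 0, "ax": 0, "ay": 0, "az": -35.6, "jaw": 100},
  {"dx": -58, "dy": -388, "dz": 0, "ax": 0, "ay": 0, "az": -35.6, "jaw": 100},
])

```text
t: 3.25
tcp_pos: [0.5613, 0.1561, 0.2496]
eef_rot: [1.0, 0.018, 0.0, 0.0]
contact_force: [0.4, -0.8, -0.5]
width: 0.087
```

Run:
```python
from h import *
st(); p=shot('wrist','w1'); print(np.round(p['xyz'],3),np.round(camR(p),3).tolist())
p=shot('scene','s1')
p=shot('top','t1')
```

```text
t 3.25 tcp [0.5613 0.1561 0.2496] q [ 1.360e-01  1.030e-01  1.608e+00 -1.000e-03  1.431e+00  1.000e-01] F [ 0.4 -0.8 -0.5] w 0.087
R [[0.999, 0.037, 0.0], [0.037, -0.999, -0.001], [0.0, 0.001, -1.0]]
[0.558 0.235 0.411] [[0.999, 0.036, 0.011], [0.038, -0.957, -0.287], [0.0, 0.287, -0.958]]
```

Run:
```python
from h import *
p=arm.read_camera('wrist'); im=p['pixels']
print('bar',[np.round(atz(p,c,.103),4) for c in [(285,143),(277,147),(292,147),(284,245),(277,242),(291,242)]])
print('lid',[np.round(atz(p,c,.073),4) for c in [(198,43),(372,43),(209,280),(357,280)]])
t=arm.read_camera('top')
h=cv2.cvtColor(t['pixels'],cv2.COLOR_BGR2HSV)
print('toplid',[np.round(atz(t,c,.103),4) for c in [(176,225),(214,224.5)]])
# bar mask wrist
g=cv2.cvtColor(im,cv2.COLOR_BGR2GRAY); m=np.zeros_like(g); m[130:260,255:315]=(g[130:260,255:315]<80)*255
n,l,s,c=cv2.connectedComponentsWithStats(m); k=1+np.argmax(s[1:,4]); print(s[k],c[k])
ys,xs=np.where(l==k); rc=cv2.minAreaRect(np.column_stack([xs,ys]).astype(np.float32)); print(rc, np.round([atz(p,q,.103) for q in cv2.boxPoints(rc)],4).tolist())
cv2.imwrite('pics/w1z.png',cv2.resize(im[130:260,230:340],None,fx=4,fy=4))
```

```text
bar [array([0.5619, 0.2136, 0.103 ]), array([0.5541, 0.2094, 0.103 ]), array([0.5691, 0.2099, 0.103 ]), array([0.565 , 0.1036, 0.103 ]), array([0.5572, 0.1069, 0.103 ]), array([0.5725, 0.1075, 0.103 ])]
lid [array([0.4714, 0.3065, 0.073 ]), array([0.6459, 0.3127, 0.073 ]), array([0.4733, 0.0404, 0.073 ]), array([0.6591, 0.0468, 0.073 ])]
toplid [array([0.5582, 0.2101, 0.103 ]), array([0.5621, 0.101 , 0.103 ])]
[ 277  142   15  102 1407] [283.62046908 191.75124378]
((284.0, 192.5), (101.0, 14.0), 90.0) [[0.5539, 0.2143, 0.103], [0.5679, 0.2148, 0.103], [0.5726, 0.1063, 0.103], [0.5572, 0.1057, 0.103]]
```

The wrist picture shows the bar from (285,143) to (284,245). That puts its centre near (0.563, 0.159) with about 2° yaw, so I'll descend and grip.

carry_out([
  {"dx": 2, "dy": -2, "dz": 50, "ax": 0, "ay": 0, "az": 0, "jaw": 60},
  {"dx": 2, "dy": -2, "dz": 100, "ax": 0, "ay": 0, "az": 0, "jaw": 60},
  {"dx": 2, "dy": -2, "dz": 150, "ax": 0, "ay": 0, "az": 0, "jaw": 60},
  {"dx": 2, "dy": -2, "dz": 170, "ax": 0, "ay": 0, "az": 0, "jaw": 60},
  {"dx": 2, "dy": -2, "dz": 170, "ax": 0, "ay": 0, "az": 0, "jaw": 60},
  {"dx": 2, "dy": -2, "dz": 170, "ax": 0, "ay": 0, "az": 0, "jaw": 5},
  {"dx": 2, "dy": -2, "dz": 170, "ax": 0, "ay": 0, "az": 0, "jaw": 5},
  {"dx": 2, "dy": -2, "dz": 170, "ax": 0, "ay": 0, "az": 0, "jaw": 5},
  {"dx": 2, "dy": -2, "dz": 170, "ax": 0, "ay": 0, "az": 0, "jaw": 5},
  {"dx": 2, "dy": -2, "dz": 170, "ax": 0, "ay": 0, "az": 0, "jaw": 5},
], newtons=40)

```text
t: 4.5
tcp_pos: [0.5638, 0.1569, 0.0816]
eef_rot: [1.0, 0.017, 0.002, 0.0]
contact_force: [0.2, 0.6, -0.3]
width: 0.0199
```

Run:
```python
from h import *
st(); p=shot('wrist','w2')
```

```text
t 4.5 tcp [0.5638 0.1569 0.0816] q [ 1.370e-01  2.650e-01  1.753e+00 -1.000e-03  1.120e+00  1.040e-01] F [ 0.2  0.6 -0.3] w 0.0199
R [[0.999, 0.033, 0.003], [0.033, -0.999, -0.0], [0.003, 0.0, -1.0]]
```

The wrist view shows the bar centred between the fingers at column 281, with its end at row 167. The jaws are still closing.

carry_out([
  {"dx": 0, "dy": 0, "dz": 0, "ax": 0, "ay": 0, "az": 0, "jaw": 0},
  {"dx": 0, "dy": 0, "dz": 0, "ax": 0, "ay": 0, "az": 0, "jaw": 0},
  {"dx": 0, "dy": 0, "dz": 0, "ax": 0, "ay": 0, "az": 0, "jaw": 0},
  {"dx": 0, "dy": 0, "dz": 0, "ax": 0, "ay": 0, "az": 0, "jaw": 0},
], newtons=40)

```text
t: 4.95
tcp_pos: [0.5634, 0.1569, 0.0813]
eef_rot: [1.0, 0.017, 0.001, 0.0]
contact_force: [-0.4, 0.4, 1.3]
width: 0.0158
```

Run:
```python
from h import *
s=st(); p=shot('wrist','w3'); import json; json.dump({k:np.asarray(s[k]).tolist() for k in ('tcp_pos','eef_rot','q')},open('home.json','w'))
row([.482,-.17,.21],Rdown(-88)); row([.482,-.17,.21],Rdown(92))
```

```text
t 4.95 tcp [0.5634 0.1569 0.0813] q [ 1.370e-01  2.650e-01  1.754e+00 -1.000e-03  1.121e+00  1.040e-01] F [-0.4  0.4  1.3] w 0.0158
R [[0.999, 0.033, 0.002], [0.033, -0.999, -0.0], [0.002, 0.0, -1.0]]
d [ -92.   324.  -128.8] a [-0.09 -0.11 89.91]
d [ -92.   324.  -128.8] a [ 1.100e-01 -9.000e-02 -9.009e+01]
```

carry_out([
  {"dx": 0, "dy": 0, "dz": -20, "ax": 0, "ay": 0, "az": 0, "jaw": 0},
  {"dx": 0, "dy": 0, "dz": -60, "ax": 0, "ay": 0, "az": 0, "jaw": 0},
  {"dx": 0, "dy": 0, "dz": -100, "ax": 0, "ay": 0, "az": 0, "jaw": 0},
  {"dx": 0, "dy": 0, "dz": -130, "ax": 0, "ay": 0, "az": 0, "jaw": 0},
  {"dx": -10, "dy": 35, "dz": -130, "ax": 0, "ay": 0, "az": 8, "jaw": 0},
  {"dx": -20, "dy": 70, "dz": -130, "ax": 0, "ay": 0, "az": 16, "jaw": 0},
  {"dx": -30, "dy": 105, "dz": -130, "ax": 0, "ay": 0, "az": 24, "jaw": 0},
  {"dx": -40, "dy": 140, "dz": -130, "ax": 0, "ay": 0, "az": 32, "jaw": 0},
  {"dx": -50, "dy": 175, "dz": -130, "ax": 0, "ay": 0, "az": 40, "jaw": 0},
  {"dx": -60, "dy": 210, "dz": -130, "ax": 0, "ay": 0, "az": 48, "jaw": 0},
], newtons=40)

```text
t: 6.0
tcp_pos: [0.5089, -0.056, 0.2101]
eef_rot: [0.919, -0.394, 0.0, -0.0]
contact_force: [0.9, 0.9, -4.2]
width: 0.0156
```

Run:
```python
from h import *
s=st(); row([.475,-.16,.211],Rdown(-97)); shot('scene','s2')
```

```text
t 6.0 tcp [ 0.5089 -0.056   0.2101] q [-2.640e-01 -4.300e-02  1.832e+00  1.000e-03  1.353e+00  5.460e-01] F [ 0.9  0.9 -4.2] w 0.0156
R [[0.69, -0.724, 0.0], [-0.724, -0.69, 0.0], [0.0, -0.001, -1.0]]
d [51.9 96.2 -1. ] a [-3.00e-02  1.00e-02  5.06e+01]
```

The lid is held and hangs clear above the case, at about (250,190) in the scene picture. Continuing.

carry_out([
  {"dx": 12, "dy": 22, "dz": 0, "ax": 0, "ay": 0, "az": 8, "jaw": 0},
  {"dx": 24, "dy": 44, "dz": 0, "ax": 0, "ay": 0, "az": 16, "jaw": 0},
  {"dx": 36, "dy": 66, "dz": 0, "ax": 0, "ay": 0, "az": 24, "jaw": 0},
  {"dx": 48, "dy": 88, "dz": 0, "ax": 0, "ay": 0, "az": 32, "jaw": 0},
  {"dx": 52, "dy": 96, "dz": 0, "ax": 0, "ay": 0, "az": 40, "jaw": 0},
  {"dx": 52, "dy": 96, "dz": 0, "ax": 0, "ay": 0, "az": 48, "jaw": 0},
  {"dx": 52, "dy": 96, "dz": 0, "ax": 0, "ay": 0, "az": 50.6, "jaw": 0},
  {"dx": 52, "dy": 96, "dz": 50, "ax": 0, "ay": 0, "az": 50.6, "jaw": 0},
  {"dx": 52, "dy": 96, "dz": 100, "ax": 0, "ay": 0, "az": 50.6, "jaw": 0},
  {"dx": 52, "dy": 96, "dz": 130, "ax": 0, "ay": 0, "az": 50.6, "jaw": 0},
], newtons=40)

```text
t: 7.05
tcp_pos: [0.47, -0.1635, 0.0759]
eef_rot: [-0.659, 0.752, 0.002, -0.003]
contact_force: [0.1, 0.4, -4.3]
width: 0.0155
```

Run:
```python
from h import *
s=st(); row([.475,-.16,.043],Rdown(-97)); shot('top','t3')
```

```text
t 7.05 tcp [ 0.47   -0.1635  0.0759] q [-0.49   0.083  1.975 -0.005  1.089  1.214] F [ 0.1  0.4 -4.3] w 0.0155
R [[-0.131, -0.991, -0.007], [-0.991, 0.131, -0.001], [0.002, 0.006, -1.0]]
d [-4.2 -4.7 32.9] a [ 0.37 -0.12 -0.52]
```

The top picture shows the lid hanging over bare bench between the case and the bottles, clear of the board's edge at about row 205 and of the bench's front edge. Lowering and releasing.

carry_out([
  {"dx": -2, "dy": -3, "dz": 20, "ax": 0.3, "ay": 0, "az": 0, "jaw": 0},
  {"dx": -2, "dy": -3, "dz": 33, "ax": 0.3, "ay": 0, "az": 0, "jaw": 0},
  {"dx": -2, "dy": -3, "dz": 36, "ax": 0.3, "ay": 0, "az": 0, "jaw": 0},
  {"dx": -2, "dy": -3, "dz": 37, "ax": 0.3, "ay": 0, "az": 0, "jaw": 0},
  {"dx": -2, "dy": -3, "dz": 37, "ax": 0.3, "ay": 0, "az": 0, "jaw": 60},
  {"dx": -2, "dy": -3, "dz": 37, "ax": 0.3, "ay": 0, "az": 0, "jaw": 60},
  {"dx": -2, "dy": -3, "dz": 37, "ax": 0.3, "ay": 0, "az": 0, "jaw": 60},
  {"dx": -2, "dy": -3, "dz": 0, "ax": 0.3, "ay": 0, "az": 0, "jaw": 60},
  {"dx": -2, "dy": -3, "dz": -50, "ax": 0.3, "ay": 0, "az": 0, "jaw": 60},
  {"dx": -2, "dy": -3, "dz": -100, "ax": 0.3, "ay": 0, "az": 0, "jaw": 80},
], newtons=40)

```text
t: 8.1
tcp_pos: [0.4712, -0.1606, 0.1729]
eef_rot: [-0.659, 0.752, 0.003, -0.003]
contact_force: [0.8, -1.0, -0.6]
width: 0.0533
```

Run:
```python
from h import *
s=st(); shot('wrist','w4')
```

```text
t 8.1 tcp [ 0.4712 -0.1606  0.1729] q [-0.485 -0.037  1.898 -0.003  1.289  1.218] F [ 0.8 -1.  -0.6] w 0.0533
R [[-0.131, -0.991, -0.009], [-0.991, 0.131, 0.002], [-0.001, 0.009, -1.0]]
```

The wrist picture shows the lid lying flat with its bar at (282,205), the case opened at the left and two bottles at the right. Next I'll probe a tilted orientation at height to learn the arm's kinematics.

```bash
cat >> h.py <<'E'
def Rg(phi,t):  # tool azimuth phi, t deg below horizontal, tool y down-ish, cap = -y
    f,t=np.radians(phi),np.radians(t); z=np.array([np.cos(t)*np.cos(f),np.cos(t)*np.sin(f),-np.sin(t)]); x=np.array([np.sin(f),-np.cos(f),0]); return np.column_stack([x,np.cross(z,x),z])
E
python3 - <<'E'
from h import *
row([.40,-.19,.33],Rg(-45,60)); row([.40,-.19,.33],Rg(-45,40))
E
```

```text
d [  37.4   71.4 -147.2] a [28.55  9.66 36.63]
d [  37.4   71.4 -147.2] a [47.79 16.19 35.08]
```

carry_out([
  {"dx": 10, "dy": 20, "dz": -40, "ax": 0, "ay": 0, "az": 0, "jaw": 80},
  {"dx": 37, "dy": 71, "dz": -147, "ax": 7, "ay": 2, "az": 5, "jaw": 80},
  {"dx": 37, "dy": 71, "dz": -147, "ax": 28, "ay": 10, "az": 36, "jaw": 80},
  {"dx": 37, "dy": 71, "dz": -147, "ax": 28, "ay": 10, "az": 36, "jaw": 80},
  {"dx": 37, "dy": 71, "dz": -147, "ax": 28, "ay": 10, "az": 36, "jaw": 80},
  {"dx": 37, "dy": 71, "dz": -147, "ax": 28, "ay": 10, "az": 36, "jaw": 80},
  {"dx": 37, "dy": 71, "dz": -147, "ax": 28, "ay": 10, "az": 36, "jaw": 80},
  {"dx": 37, "dy": 71, "dz": -147, "ax": 28, "ay": 10, "az": 36, "jaw": 80},
])

```text
t: 8.95
tcp_pos: [0.4001, -0.1888, 0.3297]
eef_rot: [-0.376, 0.891, -0.238, 0.094]
contact_force: [-0.1, 0.4, -0.1]
width: 0.0695
```

Run:
```python
from h import *
st();row([.40,-.19,.33],Rg(-45,40))
```

```text
t 8.95 tcp [ 0.4001 -0.1888  0.3297] q [-0.511 -0.721  2.184 -0.15   1.182  1.854] F [-0.1  0.4 -0.1] w 0.0695
R [[-0.7, -0.624, 0.347], [-0.714, 0.604, -0.353], [0.011, -0.495, -0.869]]
d [ 1.  -0.8  0.2] a [20.3  -0.11  0.84]
```

carry_out([
  {"dx": 0, "dy": 0, "dz": 0, "ax": 20, "ay": 0, "az": 0, "jaw": 80},
  {"dx": 0, "dy": 0, "dz": 0, "ax": 20, "ay": 0, "az": 0, "jaw": 80},
  {"dx": 0, "dy": 0, "dz": 0, "ax": 20, "ay": 0, "az": 0, "jaw": 80},
  {"dx": 0, "dy": 0, "dz": 0, "ax": 20, "ay": 0, "az": 0, "jaw": 80},
])

```text
t: 9.35
tcp_pos: [0.4186, -0.1881, 0.3268]
eef_rot: [-0.354, 0.838, -0.387, 0.15]
contact_force: [-1.0, -1.0, -0.0]
width: 0.0699
```

Run:
```python
from h import *
st();row([.40,-.19,.33],Rg(-45,40))
```

```text
t 9.35 tcp [ 0.4186 -0.1881  0.3268] q [-0.346 -0.91   2.408 -0.44   0.89   2.139] F [-1. -1. -0.] w 0.0699
R [[-0.704, -0.477, 0.526], [-0.71, 0.45, -0.542], [0.022, -0.755, -0.656]]
d [ 14.5   5.6 -10.9] a [ 0.97 -0.63  1.09]
```

```bash
cat > kin.py <<'E'
import numpy as np
from scipy.optimize import least_squares
from scipy.spatial.transform import Rotation as R
rx=lambda a:R.from_euler('x',a).as_matrix(); ry=lambda a:R.from_euler('y',a).as_matrix(); rz=lambda a:R.from_euler('z',a).as_matrix()
lim=np.array([[-2.98,2.98],[-.91,2.08],[.09,2.57],[-1.24,4.39],[.2,2.65],[-2.68,2.68]])
P0=np.array([0.1,.079,.4,.4,0.,.4,0,0,.25,0])
def fk(q,P):
    a1,d,h,L2,ex,L4,wy,wx,Lt,off=P
    p=np.array([0,0,0.]);M=rz(q[0]); p=p+M@[a1,d,h]; M=M@ry(q[1]); p=p+M@[0,0,L2]; M=M@ry(q[2]); p=p+M@[ex,0,L4]; M=M@rz(q[3]); p=p+M@[0,wy,0]; M=M@ry(q[4]); p=p+M@[wx,0,Lt]; M=M@rz(q[5]+off)
    return p,M
def res_data(P,D):
    r=[]
    for q,p,M in D:
        pp,MM=fk(q,P); r+=list((pp-p)*10)
    return np.array(r)
E
cat > fit.py <<'E'
from kin import *
D=[([-1.345,.22,1.527,0,1.395,-.126],[.2154,-.5867,.2225],[[0.345,-0.939,0],[-0.939,-0.345,0],[0,0,-1]]),
([-.646,-.253,1.942,.001,1.451,-.06],[.3948,-.1991,.2502],0),
([.136,.103,1.608,-.001,1.431,.1],[.5613,.1561,.2496],0),
([.137,.265,1.754,-.001,1.121,.104],[.5634,.1569,.0813],0),
([-.264,-.043,1.832,.001,1.353,.546],[.5089,-.056,.2101],0),
([-.49,.083,1.975,-.005,1.089,1.214],[.470,-.1635,.0759],0),
([-.485,-.037,1.898,-.003,1.289,1.218],[.4712,-.1606,.1729],0),
([-.511,-.721,2.184,-.15,1.182,1.854],[.4001,-.1888,.3297],[[-0.7, -0.624, 0.347], [-0.714, 0.604, -0.353], [0.011, -0.495, -0.869]]),
([-.346,-.91,2.408,-.44,.89,2.139],[.4186,-.1881,.3268],[[-0.704, -0.477, 0.526], [-0.71, 0.45, -0.542], [0.022, -0.755, -0.656]])]
for i in (0,7,8):
    print(np.round(fk(D[i][0],P0)[1],3).tolist(), D[i][2])
s=least_squares(res_data,P0,args=(D,)); print(np.round(s.x,4),np.abs(s.fun).max()/10, s.cost)
print(np.round(s.fun.reshape(-1,3)*100,1)); np.save('P.npy',s.x)
E
python3 fit.py
```

```text
[[-0.345, 0.939, -0.0], [0.939, 0.345, 0.0], [0.0, 0.0, -1.0]] [[0.345, -0.939, 0], [-0.939, -0.345, 0], [0, 0, -1]]
[[0.7, 0.624, 0.347], [0.714, -0.604, -0.353], [-0.011, 0.495, -0.869]] [[-0.7, -0.624, 0.347], [-0.714, 0.604, -0.353], [0.011, -0.495, -0.869]]
[[0.703, 0.478, 0.526], [0.71, -0.449, -0.542], [-0.022, 0.755, -0.655]] [[-0.704, -0.477, 0.526], [-0.71, 0.45, -0.542], [0.022, -0.755, -0.656]]
[-0.0012  0.0765  0.3117  0.4125  0.0529  0.5477  0.0021 -0.0015  0.3437
  0.    ] 0.0003103135630098952 2.2834581780464463e-05
[[-0.  -0.   0.1]
 [ 0.2  0.2  0.1]
 [ 0.2 -0.3 -0.1]
 [-0.  -0.2 -0.1]
 [-0.2  0.2 -0.1]
 [ 0.2  0.   0.1]
 [-0.  -0.  -0. ]
 [ 0.   0.1  0. ]
 [ 0.  -0.  -0. ]]
```

```bash
cat >> kin.py <<'E'
import os
if os.path.exists('P.npy'):
    PP=np.load('P.npy'); PP[-1]=np.pi
def ik(p,M,q0,P=None):
    P=PP if P is None else P
    best=None
    def f(q):
        pp,MM=fk(q,P); return np.r_[(pp-p)*5,R.from_matrix(MM.T@M).as_rotvec()]
    for s in ([0,0,0,0,0,0],[0,.3,-.3,.3,0,0],[0,.3,-.3,-.3,0,.3]):
        x0=np.clip(np.array(q0)+s,lim[:,0]+.01,lim[:,1]-.01)
        r=least_squares(f,x0,bounds=(lim[:,0],lim[:,1]))
        if best is None or r.cost<best.cost: best=r
    e=f(best.x); return best.x,np.linalg.norm(e[:3])/5*1000,np.degrees(np.linalg.norm(e[3:]))
E
cat > s1.py <<'E'
from kin import *
from h import Rg
B=[(.578,-.326),(.543,-.434),(.448,-.336),(.457,-.450)]
for b in B:
  az=np.degrees(np.arctan2(b[1],b[0]))
  for t in (20,30,40,50):
    out=[]
    for dphi in (-60,-40,-20,0,20,40):
      phi=az+dphi; M=Rg(phi,t); tcp=np.array([b[0],b[1],.05])+M[:,2]*.019
      q,e,a=ik(tcp,M,[np.radians(az)-.1,.2,1.5,0,.9,1.6]); out.append('%+d:%s'%(dphi, 'ok %.2f %.2f %.2f %.2f'%(q[1],q[3],q[4],q[5]) if e<1 and a<1 else '--%.0f/%.0f'%(e,a)))
    print(b,round(az),t,out)
E
python3 s1.py
```

```text
(0.578, -0.326) -29 20 ['-60:--34/43', '-40:--28/34', '-20:--25/27', '+0:ok 0.45 2.87 0.81 -1.45', '+20:ok 0.48 2.14 0.94 -1.17', '+40:ok 0.58 1.62 1.13 -0.99']
(0.578, -0.326) -29 30 ['-60:--28/36', '-40:--21/26', '-20:--17/18', '+0:ok 0.31 2.78 0.50 -1.35', '+20:ok 0.36 1.95 0.71 -0.94', '+40:ok 0.47 1.48 0.97 -0.80']
(0.578, -0.326) -29 40 ['-60:--21/28', '-40:--14/18', '-20:--8/9', '+0:ok 0.24 2.45 0.22 -1.01', '+20:ok 0.28 1.61 0.53 -0.56', '+40:ok 0.39 1.26 0.84 -0.55']
(0.578, -0.326) -29 50 ['-60:--15/21', '-40:--8/10', '-20:ok 0.25 -0.87 0.26 2.68', '+0:--1/1', '+20:ok 0.25 1.08 0.46 -0.00', '+40:ok 0.34 0.98 0.76 -0.25']
(0.543, -0.434) -39 20 ['-60:--33/43', '-40:--27/33', '-20:--24/27', '+0:ok 0.48 2.88 0.78 -1.45', '+20:ok 0.52 2.15 0.91 -1.14', '+40:ok 0.62 1.64 1.11 -0.95']
(0.543, -0.434) -39 30 ['-60:--26/35', '-40:--20/25', '-20:--16/18', '+0:ok 0.36 2.79 0.47 -1.35', '+20:ok 0.41 1.96 0.68 -0.91', '+40:ok 0.51 1.48 0.95 -0.76']
(0.543, -0.434) -39 40 ['-60:--20/28', '-40:--13/17', '-20:--7/9', '+0:ok 0.30 2.43 0.20 -0.98', '+20:ok 0.34 1.59 0.51 -0.51', '+40:ok 0.4
[... 715 characters left out ...]
0:--2/2', '+0:--1/1', '+20:ok 0.03 1.13 0.50 -0.13', '+40:ok 0.15 1.00 0.79 -0.37']
(0.457, -0.45) -45 20 ['-60:--35/43', '-40:--30/34', '-20:--27/27', '+0:ok 0.42 2.86 0.84 -1.46', '+20:ok 0.46 2.12 0.96 -1.18', '+40:ok 0.56 1.61 1.14 -1.01']
(0.457, -0.45) -45 30 ['-60:--28/36', '-40:--22/26', '-20:--18/18', '+0:ok 0.28 2.77 0.52 -1.35', '+20:ok 0.32 1.95 0.72 -0.96', '+40:ok 0.44 1.47 0.98 -0.83']
(0.457, -0.45) -45 40 ['-60:--22/28', '-40:--15/18', '-20:--9/9', '+0:ok 0.20 2.45 0.23 -1.02', '+20:ok 0.24 1.62 0.54 -0.58', '+40:ok 0.35 1.26 0.85 -0.58']
(0.457, -0.45) -45 50 ['-60:--16/21', '-40:--8/10', '-20:--1/1', '+0:--1/2', '+20:ok 0.21 1.10 0.47 -0.04', '+40:ok 0.30 0.99 0.77 -0.27']
```

```bash
cat > s2.py <<'E'
from kin import *
from h import Rg
cy=np.radians(2); Rc=rz(cy); C=np.array([.5625,.158,0])
def Mfin(t,psi,flip):
    t=np.radians(t)
    # case frame: z=(sin t,0,-cos t); cap=-x ; cap in tool=(0,-cos t,-sin t) (flip: +cos t)
    z=np.array([np.sin(t),0,-np.cos(t)])
    x=np.array([0,1,0.]) 
    if flip: x=-x
    M=np.column_stack([x,np.cross(z,x),z])
    return Rc@rx(np.radians(psi))@M
if __name__=='__main__':
  for cr in (-96,96):
   for t in (25,32,40):
    for flip in (0,1):
     out=[]
     for psi in (-30,-15,0,15,30):
      M=Mfin(t,psi,flip); p=C+Rc@np.array([.03,cr/1000,.036])+M[:,2]*.019
      sol=[]
      for q0 in ([.2,.2,1.6,0,.9,-1.5],[.2,.4,1.9,1.2,.6,-.8],[.2,.4,1.9,2.5,.6,1.5],[.2,.2,1.6,0,.9,1.5],[.2,.2,1.6,-1,.9,1.5]):
        q,e,a=ik(p,M,q0)
        if e<1 and a<1 and not any(np.abs(q-s).max()<.05 for s in sol): sol.append(q)
      out.append((psi,[np.round(s[[0,1,3,4,5]],2).tolist() for s in sol]))
     print(cr,t,flip,out)
E
python3 s2.py
```

```text
-96 25 0 [(-30, [[0.27, 0.32, -0.97, 0.71, -0.73]]), (-15, [[0.12, 0.21, -0.58, 0.51, -1.08]]), (0, [[-0.04, 0.16, 0.08, 0.45, -1.71]]), (15, [[-0.21, 0.18, 0.65, 0.57, -2.26]]), (30, [[-0.35, 0.27, 0.96, 0.79, -2.54]])]
-96 25 1 [(-30, [[0.27, 0.32, -0.97, 0.71, 2.41]]), (-15, [[0.12, 0.21, -0.58, 0.51, 2.06]]), (0, [[-0.04, 0.16, 0.08, 0.45, 1.43]]), (15, [[-0.21, 0.18, 0.65, 0.57, 0.88]]), (30, [[-0.35, 0.27, 0.96, 0.79, 0.61]])]
-96 32 0 [(-30, [[0.26, 0.28, -1.2, 0.61, -0.52]]), (-15, [[0.12, 0.18, -0.82, 0.37, -0.86]]), (0, [[-0.05, 0.13, 0.17, 0.27, -1.81]]), (15, [[-0.21, 0.15, 0.91, 0.45, -2.51]]), (30, [])]
-96 32 1 [(-30, [[0.26, 0.28, -1.2, 0.61, 2.62]]), (-15, [[0.12, 0.18, -0.82, 0.37, 2.29]]), (0, [[-0.05, 0.13, 0.17, 0.27, 1.34]]), (15, [[-0.21, 0.15, 0.91, 0.45, 0.64]]), (30, [[-0.36, 0.24, 1.16, 0.71, 0.41]])]
-96 40 0 [(-30, []), (-15, []), (0, []), (15, []), (30, [])]
-96 40 1 [(-30, []), (-15, []), (0, []), (15, [[-0.22, 0.14, 1.4, 0.37, 0.15]]), (30, [[-0.36, 0.23, 1.47, 0.65, 0.13]])]
96 25 0 [(-30, [[0.6, 0.5, -0.84, 0.95, -0.6]]), (-15, [[0.49, 0.37, -0.65, 0
[... 319 characters left out ...]
0.26, 1.04, 0.54, 0.86]])]
96 32 0 [(-30, [[0.61, 0.47, -1.01, 0.87, -0.45]]), (-15, [[0.51, 0.34, -0.86, 0.62, -0.52]]), (0, [[0.37, 0.25, -0.52, 0.37, -0.79]]), (15, [[0.23, 0.21, 0.49, 0.24, -1.75]]), (30, [[0.08, 0.24, 1.34, 0.42, -2.55]])]
96 32 1 [(-30, [[0.61, 0.47, -1.0, 0.87, 2.68]]), (-15, [[0.51, 0.34, -0.86, 0.62, 2.62]]), (0, [[0.37, 0.25, -0.52, 0.37, 2.35]]), (15, [[0.23, 0.21, 0.49, 0.24, 1.39]]), (30, [[0.08, 0.24, 1.34, 0.42, 0.59]])]
96 40 0 [(-30, [[0.63, 0.45, -1.24, 0.8, -0.24]]), (-15, [[0.53, 0.33, -1.19, 0.54, -0.19]]), (0, [[0.4, 0.25, -1.11, 0.26, -0.18]]), (15, []), (30, [])]
96 40 1 [(-30, []), (-15, []), (0, []), (15, []), (30, [[0.12, 0.24, 1.91, 0.35, 0.06]])]
```

Run:
```python
from h import *
p=shot('wrist','w5'); q=shot('top','t5'); s=shot('scene','s5')
import pickle; pickle.dump([{k:(np.asarray(v)) for k,v in d.items()} for d in (p,q,s)],open('v5.pkl','wb'))
cv2.imwrite('pics/t5z.png',cv2.resize(q['pixels'][205:285,330:430],None,fx=6,fy=6,interpolation=cv2.INTER_CUBIC))
cv2.imwrite('pics/s5z.png',cv2.resize(s['pixels'][245:370,255:370],None,fx=4.5,fy=4.5,interpolation=cv2.INTER_CUBIC))
for l in ['bottle_a']:
    print([(np.round(d['xy'],1).tolist(),round(d['p'],2)) for d in arm.spot_point(p,l)])
```

```text
[([324.5, 197.9], 0.93), ([276.2, 226.5], 0.92), ([363.2, 223.6], 0.62), ([326.0, 270.3], 0.57)]
```

The four caps are plain in both zoomed views. Now I'll triangulate them.

Run:
```python
from h import *
import pickle
p,q,s=pickle.load(open('v5.pkl','rb'))
T=np.array([(224,118),(444,160),(213,381),(476,354)])/6+[330,205]
S=np.array([(344,47),(432,190),(113,122),(277,282)])/4.5+[255,245]
W=[(278,183),(332,154),(340,236),(384,179)]
Wb=[(277,228),(323,202),(328,277),(366,226)]
for i in range(4):
    print('tri',np.round(tri([q,s],[T[i],S[i]]),4),'top',np.round(atz(q,T[i],.14)[:2],4),'scene',np.round(atz(s,S[i],.14)[:2],4),'wrist',np.round(atz(p,W[i],.14)[:2],4),'wbase',np.round(atz(p,Wb[i],.0)[:2],4))
```

```text
tri [ 0.5685 -0.3365  0.1401] top [ 0.568  -0.3363] scene [ 0.569  -0.3366] wrist [ 0.5642 -0.3292] wbase [ 0.5667 -0.3311]
tri [ 0.5502 -0.4403  0.1418] top [ 0.5504 -0.4409] scene [ 0.5513 -0.4388] wrist [ 0.5466 -0.4313] wbase [ 0.5458 -0.4377]
tri [ 0.4448 -0.3307  0.1417] top [ 0.4444 -0.3309] scene [ 0.446  -0.3292] wrist [ 0.4444 -0.3268] wbase [ 0.4377 -0.3269]
tri [ 0.4598 -0.4546  0.1419] top [ 0.4594 -0.455 ] scene [ 0.4611 -0.4532] wrist [ 0.4599 -0.4493] wbase [ 0.4531 -0.455 ]
```

Run:
```python
from h import *
import pickle
p,q,s=pickle.load(open('v5.pkl','rb'))
cv2.imwrite('pics/t5c.png',cv2.resize(q['pixels'][180:275,125:270],None,fx=5.5,fy=5.5,interpolation=cv2.INTER_CUBIC))
```

```text
(no output)
```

The top zoom shows the open case with its four notch pairs. The back notches are near row 147 at zoomed columns 229, 346, 460 and 577. The narrow front notches are near row 328 at columns 227, 343, 459 and 575. I'll fit the case pose to these.

Run:
```python
from h import *
import pickle
from scipy.optimize import least_squares
p,q,s=pickle.load(open('v5.pkl','rb'))
Z=lambda L:np.array(L)/5.5+[125,180]
obs=list(zip(Z([(122,93),(680,90),(682,417),(116,424)]),[(.091,.154,.042),(.091,-.154,.042),(-.091,-.154,.042),(-.091,.154,.042)]))
obs+=list(zip(Z([(229,136),(346,135),(460,134),(577,133)]),[(.066,y,.032) for y in (.096,.032,-.032,-.096)]))[:0]
nt=list(zip(Z([(227,330),(343,328),(459,326),(575,325)]),[(-.0405,y,.03) for y in (.096,.032,-.032,-.096)]))
nt+=list(zip(Z([(229,148),(346,147),(460,146),(577,144)]),[(.061,y,.025) for y in (.096,.032,-.032,-.096)]))
def pts(x,o):
    c,sn=np.cos(x[2]),np.sin(x[2]); return np.array([x[0]+c*o[0]-sn*o[1],x[1]+sn*o[0]+c*o[1],o[2]])
def f(x,O): return np.concatenate([proj(q,pts(x,o))-xy for xy,o in O])
for O in (obs,nt,obs+nt):
    r=least_squares(f,[.56,.157,.035],args=(O,)); print(np.round(r.x,4),'deg',np.degrees(r.x[2]),np.round(r.fun,1))
```

```text
[0.5608 0.1558 0.0315] deg 1.803194499864422 [-0.2 -0.1  0.2 -0.3  0.2  0.2 -0.2  0.1]
[0.5621 0.1572 0.0351] deg 2.0094105460778056 [-0.2 -0.  -0.   0.   0.1  0.1  0.1  0.   0.2  0.  -0.1 -0.1  0.1 -0.1
 -0.2  0. ]
[0.5616 0.1568 0.0328] deg 1.8804045210266764 [-0.5 -0.3 -0.1 -0.6 -0.1 -0.1 -0.5 -0.1 -0.1  0.1  0.1  0.2  0.2  0.3
  0.3  0.2  0.3  0.1  0.1  0.1  0.3  0.  -0.   0.2]
```

```bash
cat > plan.py <<'E'
from kin import *
from h import Rg,arm
C=np.array([.562,.157,0]); cyaw=np.radians(1.9); Rc=rz(cyaw)
def Mfin(t,psi=0):
    t=np.radians(t); z=np.array([np.sin(t),0,-np.cos(t)]); x=np.array([0,1,0.])
    return Rc@rx(np.radians(psi))@np.column_stack([x,np.cross(z,x),z])
def grasp(b,phi,t,s=.055,back=0,up=0):
    M=Rg(phi,t); return np.array([b[0],b[1],s+up])+M[:,2]*(.019-back),M
def final(cy,t,s=.055,up=0,psi=0,dx=0,back=0):
    M=Mfin(t,psi); return C+Rc@np.array([.070-s+dx,cy/1000,.036])+np.array([0,0,up])+M[:,2]*(.019-back),M
# gripper sample points in tool frame
def boxpts(x,y,z,n=(5,3,4)):
    g=np.meshgrid(np.linspace(*x,n[0]),np.linspace(*y,n[1]),np.linspace(*z,n[2])); return np.column_stack([a.ravel() for a in g])
BODY=boxpts((-.095,.095),(-.0375,.0375),(-.19,-.07))
CAM=np.array([[0,-.09,-.163],[0,-.05,-.163]])
WR=boxpts((-.05,.05),(-.05,.05),(-.36,-.19),(3,3,5))
def fing(w): return np.vstack([boxpts((sg*(w/2),sg*(w/2+.015)),(-.0095,.0095),(-.07,0),(2,2,4)) for sg in (-1,1)])
def bottle_pts(t,s=.055):
    c=np.array([0,-np.cos(np.radians(t)),-np.sin(np.radians(t))]); g=np.array([0,0,-.019]); u=np.array([1,0,0]); v=np.cross(c,u); P=[]
    for a,r in ((0,.018),(.04,.018),(.078,.018),(.097,.009),(.124,.0105),(.14,.0105)):
        for th in np.arange(0,6.28,.785): P.append(g+c*(a-s)+r*(np.cos(th)*u+np.sin(th)*v))
    return np.array(P)
LID=(np.array([.471,-.161]),np.radians(-97.5))
def clear(q,obst,held=None,w=.07):
    """returns dict of min clearance estimates"""
    p,M=fk(q,PP); parts={'body':BODY,'cam':CAM,'wr':WR,'fing':fing(.036 if held else w)}
    if held: parts['bot']=held
    out={}
    for k,X in parts.items():
        Wd=X@M.T+p
        out[k+'_z']=Wd[:,2].min()
        d=9
        for b in obst: 
            r=np.hypot(Wd[:,0]-b[0],Wd[:,1]-b[1])-.018; dz=Wd[:,2]-.14; d=min(d,np.where(dz>0,np.hypot(np.maximum(r,0),dz),r).min())
        out[k+'_b']=d
        a=LID[1]+np.pi/2; ca,sa=np.cos(a),np.sin(a) # lid long axis dir perpendicular to tool x
        L=np.column_stack([Wd[:,:2]-LID[0]]); u=L@[ca,sa]; v=L@[-sa,ca]
        du=np.abs(u)-.154; dv=np.abs(v)-.091; inside=(du<.005)&(dv<.005); out[k+'_lid']=(Wd[inside,2]-np.where((np.abs(u[inside])<.06)&(np.abs(v[inside])<.012),.065,.031)).min() if inside.any() else 9
        Lc=(Wd-C)@Rc; ins=(np.abs(Lc[:,0])<.096)&(np.abs(Lc[:,1])<.16)&~((np.abs(Lc[:,0])<.072)&(np.abs(Lc[:,1])<.135)); out[k+'_wall']=(Lc[ins,2]-.05).min() if ins.any() else 9
    # forearm
    e,_=fk_el(q); 
    out['fore_z']=min(e[0][2],e[1][2])-.07
    return out
def fk_el(q):
    a1,d,h,L2,ex,L4,wy,wx,Lt,off=PP
    M=rz(q[0]);p=M@[a1,d,h];M=M@ry(q[1]);p=p+M@[0,0,L2];e=p.copy();M=M@ry(q[2]);p=p+M@[ex,0,L4];return (e,p),M
def path(qa,qb,maxr=8.3,maxd=.048,maxq=.17):
    n=1
    while True:
        Q=[qa+(qb-qa)*i/n for i in range(n+1)]; T=[fk(q,PP) for q in Q]
        ok=all(np.linalg.norm(T[i+1][0]-T[i][0])<=maxd and np.degrees(R.from_matrix(T[i][1].T@T[i+1][1]).magnitude())<=maxr and np.abs(Q[i+1]-Q[i]).max()<maxq for i in range(n))
        if ok: return Q[1:]
        n+=1
def rows(poses,start=None,jaw=None):
    """poses list of (p,M); start measured"""
    if start is None:
        s=arm.get_state(); p0=np.asarray(s['tcp_pos']);M0=R.from_quat(s['eef_rot']).as_matrix()
    else: p0,M0=start
    for i,(p,M) in enumerate(poses):
        d=1000*M0.T@(p-p0); a=np.degrees(R.from_matrix(M0.T@M).as_rotvec()); print(i,'{"dx": %.0f, "dy": %.0f, "dz": %.0f, "ax": %.1f, "ay": %.1f, "az": %.1f, "jaw": %s}'%(*d,*a,jaw))
def worst(Qs,obst,held=None,w=.07):
    m={}
    for q in Qs:
        for k,v in clear(q,obst,held,w).items(): m[k]=min(v,m.get(k,9))
    return {k:round(float(v),3) for k,v in m.items() if v<.06}
E
cat > s3.py <<'E'
from plan import *
B={1:(.5685,-.3365),2:(.5505,-.440),3:(.445,-.330),4:(.460,-.454)}
for k,b,others in ((3,B[3],[1,2,4]),(4,B[4],[1,2]),(1,B[1],[2]),(2,B[2],[])):
  az=np.degrees(np.arctan2(b[1],b[0]))
  for t in (25,30):
   for phi in (-10,0,10,20,30):
    q,e,a=ik(*grasp(b,phi,t),[np.radians(az)-.3,.3,1.6,1.5,1.,-.8]); qb,e2,a2=ik(*grasp(b,phi,t,back=.1),q)
    if max(e,e2)>1 or max(a,a2)>1: print(k,t,phi,'no'); continue
    print(k,t,phi,np.round(q,2),np.round(qb,2),worst([q+(qb-q)*i/5 for i in range(6)],[B[o] for o in others]))
E
python3 s3.py
```

```text
3 25 -10 [-1.3   0.28  2.4   1.77  0.99 -1.08] [-1.61  0.02  2.55  1.43  1.14 -0.94] {'body_z': 0.043, 'body_b': 0.053, 'body_lid': 0.012, 'fing_z': 0.038, 'fing_b': 0.053}
3 25 0 [-1.35  0.35  2.3   1.54  1.09 -1.02] [-1.62  0.16  2.39  1.28  1.24 -0.94] {'body_z': 0.043, 'body_b': 0.036, 'body_lid': 0.012, 'fing_z': 0.038, 'fing_b': 0.054}
3 25 10 [-1.37  0.42  2.19  1.36  1.19 -0.98] [-1.6   0.28  2.23  1.15  1.33 -0.94] {'body_z': 0.043, 'body_b': 0.02, 'body_lid': 0.046, 'fing_z': 0.038, 'fing_b': 0.054}
3 25 20 [-1.36  0.49  2.06  1.21  1.29 -0.96] [-1.56  0.39  2.07  1.04  1.43 -0.93] {'body_z': 0.043, 'body_b': 0.009, 'fing_z': 0.038, 'fing_b': 0.051}
3 25 30 [-1.34  0.56  1.94  1.08  1.39 -0.95] [-1.51  0.5   1.9   0.95  1.53 -0.92] {'body_z': 0.043, 'body_b': 0.0, 'fing_z': 0.038, 'fing_b': 0.045}
3 30 -10 [-1.26  0.21  2.4   1.69  0.88 -0.95] [-1.55 -0.1   2.55  1.35  1.05 -0.77] {'body_z': 0.048, 'body_b': 0.048, 'body_lid': 0.017, 'fing_z': 0.037, 'fing_b': 0.053}
3 30 0 [-1.32  0.27  2.3   1.47  1.   -0.91] [-1.57  0.05  2.4   1.22  1.17 -0.81] {'body_z': 0.048, 'body_b
[... 4038 characters left out ...]
2  0.78  1.55  1.13  1.39 -0.76] [-1.36  0.72  1.53  1.04  1.52 -0.74] {'body_z': 0.043, 'fing_z': 0.038}
2 30 -10 [-1.12  0.45  2.04  1.71  0.79 -0.8 ] [-1.29  0.22  2.2   1.52  0.89 -0.71] {'body_z': 0.048, 'fing_z': 0.037}
2 30 0 [-1.17  0.51  1.94  1.5   0.93 -0.75] [-1.34  0.33  2.06  1.34  1.05 -0.69] {'body_z': 0.048, 'fing_z': 0.037}
2 30 10 [-1.2   0.58  1.83  1.33  1.06 -0.72] [-1.36  0.44  1.9   1.2   1.19 -0.69] {'body_z': 0.048, 'fing_z': 0.037}
2 30 20 [-1.21  0.65  1.7   1.19  1.2  -0.71] [-1.35  0.55  1.73  1.09  1.33 -0.68] {'body_z': 0.048, 'fing_z': 0.037}
2 30 30 [-1.2   0.73  1.56  1.07  1.34 -0.71] [-1.33  0.66  1.55  0.99  1.47 -0.69] {'body_z': 0.048, 'fing_z': 0.037}
```

```bash
cat > seq.py <<'E'
from plan import *
B={1:(.5685,-.3365),2:(.5505,-.440),3:(.445,-.330),4:(.460,-.454)}
cfg={3:(0,[1,2,4],96),4:(10,[1,2],32),2:(10,[1],-32),1:(20,[],-96)}
T=27
def keys(k,b=None,phi=None):
    b=b or B[k]; ph,oth,cy=cfg[k]; phi=ph if phi is None else phi; az=np.arctan2(b[1],b[0]); K={}
    def s(n,pose,q0):
        q,e,a=ik(*pose,q0); K[n]=q
        if e>1 or a>1: print('!!',k,n,e,a)
        return q
    q=s('g',grasp(b,phi,T),[az-.3,.35,2.,1.5,1.,-.8]); 
    s('pre',grasp(b,phi,T,back=.09),q); s('preup',grasp(b,phi,T,back=.09,up=.13),K['pre']); s('lift',grasp(b,phi,T,up=.15),q)
    f=s('f',final(cy,T,up=.004),[.1,.2,1.8,.1,.45,-1.6]); s('fup',final(cy,T,up=.13),f); s('fout',final(cy,T,up=.15,back=.03),f)
    return K,[B[o] for o in oth],bottle_pts(T)
if __name__=='__main__':
    q0=np.array(arm.get_state()['q'])
    for k in (3,4,2,1):
        K,ob,h=keys(k)
        for n in K: print(k,n,np.round(K[n],2))
        P=path(q0,K['preup']); print('to preup',len(P),worst(P,ob))
        P=path(K['preup'],K['pre'])+path(K['pre'],K['g']); print('down+in',len(P),worst(P,ob))
        P=path(K['g'],K['lift']); print('lift',len(P),worst(P,ob,h))
        P=path(K['lift'],K['fup']); print('swing',len(P),worst(P,ob,h))
        P=path(K['fup'],K['f']); print('insert',len(P),worst(P,ob,h))
        q0=K['fup']
E
python3 seq.py
```

```text
3 g [-1.34  0.32  2.3   1.51  1.05 -0.98]
3 pre [-1.57  0.13  2.39  1.28  1.19 -0.9 ]
3 preup [-1.58 -0.26  2.39  1.16  1.33 -0.52]
3 lift [-1.34 -0.13  2.34  1.3   1.12 -0.52]
3 f [ 0.37  0.23  2.02 -0.34  0.47 -0.97]
3 fup [ 0.37  0.02  1.97 -0.23  0.72 -1.1 ]
3 fout [ 0.38 -0.07  1.96 -0.21  0.82 -1.12]
to preup 16 {}
down+in 5 {'body_z': 0.045, 'body_b': 0.034, 'body_lid': 0.014, 'fing_z': 0.038, 'fing_b': 0.056}Traceback (most recent call last):
  File "seq.py", line 22, in <module>
    P=path(K['g'],K['lift']); print('lift',len(P),worst(P,ob,h))
                                                  ~~~~~^^^^^^^^
  File "plan.py", line 64, in worst
    for k,v in clear(q,obst,held,w).items(): m[k]=min(v,m.get(k,9))
               ~~~~~^^^^^^^^^^^^^^^
  File "plan.py", line 26, in clear
    p,M=fk(q,PP); parts={'body':BODY,'cam':CAM,'wr':WR,'fing':fing(.036 if held else w)}
                                                                           ^^^^
ValueError: The truth value of an array with more than one element is ambiguous. Use a.any() or a.all()
```

```bash
sed -i 's/\.036 if held else w/.036 if held is not None else w/; s/    if held: parts/    if held is not None: parts/' plan.py; python3 seq.py
```

```text
3 g [-1.34  0.32  2.3   1.51  1.05 -0.98]
3 pre [-1.57  0.13  2.39  1.28  1.19 -0.9 ]
3 preup [-1.58 -0.26  2.39  1.16  1.33 -0.52]
3 lift [-1.34 -0.13  2.34  1.3   1.12 -0.52]
3 f [ 0.37  0.23  2.02 -0.34  0.47 -0.97]
3 fup [ 0.37  0.02  1.97 -0.23  0.72 -1.1 ]
3 fout [ 0.38 -0.07  1.96 -0.21  0.82 -1.12]
to preup 16 {}
down+in 5 {'body_z': 0.045, 'body_b': 0.034, 'body_lid': 0.014, 'fing_z': 0.038, 'fing_b': 0.056}
lift 4 {'body_b': 0.032, 'body_lid': 0.054, 'bot_z': 0.04}
swing 24 {'fing_lid': 0.054, 'fing_wall': 0.031, 'bot_lid': 0.014, 'bot_wall': 0.024}
insert 3 {'body_wall': 0.018, 'fing_z': 0.019, 'bot_z': 0.022, 'bot_wall': 0.014}
4 g [-1.38  0.57  1.89  1.27  1.2  -0.83]
4 pre [-1.53  0.47  1.93  1.15  1.32 -0.8 ]
4 preup [-1.53  0.22  1.93  1.1   1.43 -0.57]
4 lift [-1.38  0.27  1.91  1.18  1.3  -0.55]
4 f [ 0.24  0.17  2.09 -0.22  0.43 -1.19]
4 fup [ 0.24 -0.05  2.03 -0.14  0.7  -1.28]
4 fout [ 0.24 -0.14  2.02 -0.13  0.8  -1.29]
to preup 24 {'body_b': 0.037, 'fing_b': 0.02, 'fing_lid': 0.025, 'fing_wall': 0.039}
down+in 5 {'body_z': 0.045, 'fing_z': 0.038, 'fing_b': 0.06
[... 863 characters left out ...]
0.016, 'fing_wall': 0.057, 'bot_b': -0.013, 'bot_lid': 0.052, 'bot_wall': 0.057}
insert 3 {'fing_z': 0.019, 'bot_z': 0.022, 'bot_wall': 0.013}
1 g [-1.12  0.56  1.91  1.34  1.15 -0.82]
1 pre [-1.28  0.44  1.96  1.21  1.26 -0.79]
1 preup [-1.28  0.19  1.96  1.14  1.36 -0.55]
1 lift [-1.12  0.25  1.93  1.23  1.23 -0.53]
1 f [-0.05  0.11  2.16  0.1   0.4  -1.73]
1 fup [-0.05 -0.13  2.11  0.06  0.69 -1.69]
1 fout [-0.05 -0.22  2.1   0.05  0.8  -1.69]
to preup 23 {'fing_lid': 0.053, 'fing_wall': 0.057}
down+in 5 {'body_z': 0.045, 'fing_z': 0.038}
lift 4 {'bot_z': 0.039}
swing 22 {'body_lid': 0.057, 'bot_lid': 0.055}
insert 3 {'body_wall': 0.018, 'fing_z': 0.019, 'bot_z': 0.022, 'bot_wall': 0.013}
```

```bash
cat >> plan.py <<'E'
def bump(qa,qb,h=.25,**k):
    Q=path(qa,qb,maxr=7.3,maxd=.042,maxq=.15); n=len(Q); out=[]
    for i,q in enumerate(Q):
        u=(i+1)/n; q=q.copy(); q[1]-=h*np.sin(np.pi*u); out.append(q)
    return out
def emit(poses,jaw,start=None):
    """chunks of <=9 rows + settle; later chunks assume planned start"""
    poses=[fk(q,PP) if not isinstance(q,tuple) else q for q in poses]
    n=len(poses); c=int(np.ceil(n/9)); sz=int(np.ceil(n/c)); st_=start
    for i in range(0,n,sz):
        ch=poses[i:i+sz]; print('--chunk'); rows(ch+[ch[-1]],st_,jaw); st_=ch[-1]
E
python3 - <<'E'
from seq import *
K,ob,h=keys(3)
q0=np.array(arm.get_state()['q']); P=bump(q0,K['preup'],.1); P[0]=P[0]
print(len(P),worst(P,ob)); emit(P,100)
E
```

```text
18 {}
--chunk
0 {"dx": 13, "dy": 19, "dz": 13, "ax": -4.3, "ay": 0.2, "az": -3.0, "jaw": 100}
1 {"dx": 23, "dy": 37, "dz": 24, "ax": -8.3, "ay": -0.3, "az": -5.7, "jaw": 100}
2 {"dx": 30, "dy": 53, "dz": 34, "ax": -12.0, "ay": -1.6, "az": -8.3, "jaw": 100}
3 {"dx": 36, "dy": 69, "dz": 42, "ax": -15.4, "ay": -3.6, "az": -10.7, "jaw": 100}
4 {"dx": 40, "dy": 83, "dz": 50, "ax": -18.2, "ay": -6.1, "az": -12.9, "jaw": 100}
5 {"dx": 42, "dy": 95, "dz": 56, "ax": -20.4, "ay": -9.3, "az": -14.9, "jaw": 100}
6 {"dx": 43, "dy": 104, "dz": 63, "ax": -22.0, "ay": -12.8, "az": -16.6, "jaw": 100}
7 {"dx": 43, "dy": 112, "dz": 69, "ax": -22.8, "ay": -16.6, "az": -18.1, "jaw": 100}
8 {"dx": 43, "dy": 116, "dz": 74, "ax": -22.8, "ay": -20.7, "az": -19.4, "jaw": 100}
9 {"dx": 43, "dy": 116, "dz": 74, "ax": -22.8, "ay": -20.7, "az": -19.4, "jaw": 100}
--chunk
0 {"dx": 2, "dy": -0, "dz": 6, "ax": 1.2, "ay": -3.5, "az": -2.0, "jaw": 100}
1 {"dx": 5, "dy": -3, "dz": 11, "ax": 3.2, "ay": -6.8, "az": -4.0, "jaw": 100}
2 {"dx": 10, "dy": -8, "dz": 14, "ax": 6.1, "ay": -9.7, "az": -5.8, "jaw": 100}
3 {"dx": 18, "dy": -14, "dz": 15, "ax": 9.7, "ay": -12.1, "az": -7.5, "jaw": 100}
4 {"dx": 29, "dy": -22, "dz": 15, "ax": 14.0, "ay": -13.7, "az": -9.2, "jaw": 100}
5 {"dx": 43, "dy": -30, "dz": 13, "ax": 18.9, "ay": -14.4, "az": -10.7, "jaw": 100}
6 {"dx": 62, "dy": -39, "dz": 9, "ax": 24.3, "ay": -14.0, "az": -12.1, "jaw": 100}
7 {"dx": 85, "dy": -46, "dz": 3, "ax": 29.9, "ay": -12.6, "az": -13.5, "jaw": 100}
8 {"dx": 112, "dy": -52, "dz": -6, "ax": 35.6, "ay": -9.9, "az": -14.8, "jaw": 100}
9 {"dx": 112, "dy": -52, "dz": -6, "ax": 35.6, "ay": -9.9, "az": -14.8, "jaw": 100}
```

carry_out([
  {"dx": 13, "dy": 19, "dz": 13, "ax": -4.3, "ay": 0.2, "az": -3.0, "jaw": 100},
  {"dx": 23, "dy": 37, "dz": 24, "ax": -8.3, "ay": -0.3, "az": -5.7, "jaw": 100},
  {"dx": 30, "dy": 53, "dz": 34, "ax": -12.0, "ay": -1.6, "az": -8.3, "jaw": 100},
  {"dx": 36, "dy": 69, "dz": 42, "ax": -15.4, "ay": -3.6, "az": -10.7, "jaw": 100},
  {"dx": 40, "dy": 83, "dz": 50, "ax": -18.2, "ay": -6.1, "az": -12.9, "jaw": 100},
  {"dx": 42, "dy": 95, "dz": 56, "ax": -20.4, "ay": -9.3, "az": -14.9, "jaw": 100},
  {"dx": 43, "dy": 104, "dz": 63, "ax": -22.0, "ay": -12.8, "az": -16.6, "jaw": 100},
  {"dx": 43, "dy": 112, "dz": 69, "ax": -22.8, "ay": -16.6, "az": -18.1, "jaw": 100},
  {"dx": 43, "dy": 116, "dz": 74, "ax": -22.8, "ay": -20.7, "az": -19.4, "jaw": 100},
  {"dx": 43, "dy": 116, "dz": 74, "ax": -22.8, "ay": -20.7, "az": -19.4, "jaw": 100},
])

```text
t: 10.55
tcp_pos: [0.3723, -0.2101, 0.1959]
eef_rot: [-0.571, 0.788, -0.168, 0.16]
contact_force: [0.0, -0.5, -1.0]
width: 0.0873
```

carry_out([
  {"dx": 2, "dy": 0, "dz": 6, "ax": 1.2, "ay": -3.5, "az": -2.0, "jaw": 100},
  {"dx": 5, "dy": -3, "dz": 11, "ax": 3.2, "ay": -6.8, "az": -4.0, "jaw": 100},
  {"dx": 10, "dy": -8, "dz": 14, "ax": 6.1, "ay": -9.7, "az": -5.8, "jaw": 100},
  {"dx": 18, "dy": -14, "dz": 15, "ax": 9.7, "ay": -12.1, "az": -7.5, "jaw": 100},
  {"dx": 29, "dy": -22, "dz": 15, "ax": 14.0, "ay": -13.7, "az": -9.2, "jaw": 100},
  {"dx": 43, "dy": -30, "dz": 13, "ax": 18.9, "ay": -14.4, "az": -10.7, "jaw": 100},
  {"dx": 62, "dy": -39, "dz": 9, "ax": 24.3, "ay": -14.0, "az": -12.1, "jaw": 100},
  {"dx": 85, "dy": -46, "dz": 3, "ax": 29.9, "ay": -12.6, "az": -13.5, "jaw": 100},
  {"dx": 112, "dy": -52, "dz": -6, "ax": 35.6, "ay": -9.9, "az": -14.8, "jaw": 100},
  {"dx": 112, "dy": -52, "dz": -6, "ax": 35.6, "ay": -9.9, "az": -14.8, "jaw": 100},
])

```text
t: 11.55
tcp_pos: [0.379, -0.3342, 0.2177]
eef_rot: [-0.6, 0.605, -0.37, 0.369]
contact_force: [-0.6, 0.0, -1.7]
width: 0.0871
```

Run:
```python
from seq import *
from h import st,shot
K,ob,h=keys(3); s=st(); print(np.round(K['preup'],3), fk(K['preup'],PP)[0])
P=path(np.array(s['q']),K['pre'])+path(K['pre'],K['g'],maxd=.03)
emit(P,100); shot('wrist','w6')
```

```text
t 11.55 tcp [ 0.379  -0.3342  0.2177] q [-1.586 -0.256  2.389  1.16   1.334 -0.512] F [-0.6  0.  -1.7] w 0.0871
R [[-0.007, -0.453, 0.891], [-1.0, 0.005, -0.005], [-0.002, -0.891, -0.453]]
[-1.575 -0.258  2.395  1.163  1.328 -0.517] [ 0.38173854 -0.33        0.21723333]
--chunk
0 {"dx": 5, "dy": 35, "dz": 20, "ax": 0.5, "ay": -0.1, "az": -0.2, "jaw": 100}
1 {"dx": 4, "dy": 74, "dz": 41, "ax": 0.5, "ay": -0.1, "az": -0.3, "jaw": 100}
2 {"dx": -4, "dy": 115, "dz": 62, "ax": -0.0, "ay": -0.3, "az": -0.3, "jaw": 100}
3 {"dx": -2, "dy": 113, "dz": 83, "ax": 0.2, "ay": -0.2, "az": -0.4, "jaw": 100}
4 {"dx": -1, "dy": 112, "dz": 105, "ax": 0.3, "ay": -0.2, "az": -0.5, "jaw": 100}
5 {"dx": -2, "dy": 113, "dz": 128, "ax": 0.2, "ay": -0.2, "az": -0.4, "jaw": 100}
6 {"dx": -4, "dy": 115, "dz": 152, "ax": -0.0, "ay": -0.3, "az": -0.3, "jaw": 100}
7 {"dx": -4, "dy": 115, "dz": 152, "ax": -0.0, "ay": -0.3, "az": -0.3, "jaw": 100}
```

The wrist picture shows the near bottle at column 277 between the fingers, as planned. Approaching, then closing.

carry_out([
  {"dx": 0, "dy": 40, "dz": 20, "ax": 0, "ay": 0, "az": 0, "jaw": 100},
  {"dx": -4, "dy": 80, "dz": 41, "ax": 0, "ay": 0, "az": 0, "jaw": 100},
  {"dx": -4, "dy": 115, "dz": 62, "ax": 0, "ay": 0, "az": 0, "jaw": 100},
  {"dx": -4, "dy": 115, "dz": 83, "ax": 0, "ay": 0, "az": 0, "jaw": 100},
  {"dx": -4, "dy": 115, "dz": 105, "ax": 0, "ay": 0, "az": 0, "jaw": 100},
  {"dx": -4, "dy": 115, "dz": 128, "ax": 0, "ay": 0, "az": 0, "jaw": 90},
  {"dx": -4, "dy": 115, "dz": 152, "ax": 0, "ay": 0, "az": 0, "jaw": 80},
  {"dx": -4, "dy": 115, "dz": 152, "ax": 0, "ay": 0, "az": 0, "jaw": 60},
  {"dx": -4, "dy": 115, "dz": 152, "ax": 0, "ay": 0, "az": 0, "jaw": 55},
  {"dx": -4, "dy": 115, "dz": 152, "ax": 0, "ay": 0, "az": 0, "jaw": 55},
], newtons=25)

```text
t: 12.6
tcp_pos: [0.4627, -0.3285, 0.0467]
eef_rot: [-0.601, 0.605, -0.369, 0.369]
contact_force: [-0.7, 0.6, -0.0]
width: 0.0549
```

Run:
```python
from seq import *
from h import st,shot
K,ob,h=keys(3); s=st(); emit([K['g']],55); shot('wrist','w7')
```

```text
t 12.6 tcp [ 0.4627 -0.3285  0.0467] q [-1.341  0.311  2.305  1.512  1.051 -0.97 ] F [-0.7  0.6 -0. ] w 0.0549
R [[-0.004, -0.455, 0.89], [-1.0, 0.005, -0.002], [-0.004, -0.89, -0.455]]
--chunk
0 {"dx": 1, "dy": 1, "dz": -1, "ax": 0.1, "ay": -0.1, "az": -0.3, "jaw": 55}
1 {"dx": 1, "dy": 1, "dz": -1, "ax": 0.1, "ay": -0.1, "az": -0.3, "jaw": 55}
```

The bottle stands centred between the fingers at column 285. Closing and lifting.

carry_out([
  {"dx": 1, "dy": 1, "dz": 0, "ax": 0, "ay": 0, "az": 0, "jaw": 35},
  {"dx": 1, "dy": 1, "dz": 0, "ax": 0, "ay": 0, "az": 0, "jaw": 20},
  {"dx": 1, "dy": 1, "dz": 0, "ax": 0, "ay": 0, "az": 0, "jaw": 20},
  {"dx": 1, "dy": 1, "dz": 0, "ax": 0, "ay": 0, "az": 0, "jaw": 20},
  {"dx": 1, "dy": 1, "dz": 0, "ax": 0, "ay": 0, "az": 0, "jaw": 20},
  {"dx": 1, "dy": -17, "dz": -9, "ax": 0, "ay": 0, "az": 0, "jaw": 20},
  {"dx": 1, "dy": -53, "dz": -27, "ax": 0, "ay": 0, "az": 0, "jaw": 20},
  {"dx": 1, "dy": -89, "dz": -46, "ax": 0, "ay": 0, "az": 0, "jaw": 20},
  {"dx": 1, "dy": -134, "dz": -68, "ax": 0, "ay": 0, "az": 0, "jaw": 20},
  {"dx": 1, "dy": -134, "dz": -68, "ax": 0, "ay": 0, "az": 0, "jaw": 20},
], newtons=40)

```text
t: 13.65
tcp_pos: [0.464, -0.3337, 0.2052]
eef_rot: [0.603, -0.602, 0.375, -0.367]
contact_force: [-0.2, -1.2, -1.5]
width: 0.0353
```

Run:
```python
from seq import *
from h import st,shot
K,ob,h=keys(3); s=st(); P=bump(np.array(s['q']),K['fup'],.25); print(len(P),worst(P,ob,h)); emit(P,20); shot('wrist','w8')
```

```text
t 13.65 tcp [ 0.464  -0.3337  0.2052] q [-1.341 -0.144  2.33   1.295  1.123 -0.506] F [-0.2 -1.2 -1.5] w 0.0353
R [[-0.005, -0.451, 0.893], [-1.0, -0.007, -0.009], [0.01, -0.893, -0.451]]
27 {}
--chunk
0 {"dx": -23, "dy": -9, "dz": 11, "ax": -2.3, "ay": -2.9, "az": -6.2, "jaw": 20}
1 {"dx": -46, "dy": -16, "dz": 21, "ax": -4.4, "ay": -5.7, "az": -12.5, "jaw": 20}
2 {"dx": -69, "dy": -23, "dz": 30, "ax": -6.3, "ay": -8.3, "az": -18.8, "jaw": 20}
3 {"dx": -91, "dy": -29, "dz": 38, "ax": -8.0, "ay": -10.9, "az": -25.2, "jaw": 20}
4 {"dx": -113, "dy": -35, "dz": 44, "ax": -9.4, "ay": -13.3, "az": -31.7, "jaw": 20}
5 {"dx": -134, "dy": -41, "dz": 50, "ax": -10.7, "ay": -15.6, "az": -38.2, "jaw": 20}
6 {"dx": -154, "dy": -47, "dz": 55, "ax": -11.8, "ay": -17.8, "az": -44.6, "jaw": 20}
7 {"dx": -174, "dy": -52, "dz": 59, "ax": -12.7, "ay": -20.0, "az": -51.1, "jaw": 20}
8 {"dx": -194, "dy": -56, "dz": 63, "ax": -13.4, "ay": -22.1, "az": -57.5, "jaw": 20}
9 {"dx": -194, "dy": -56, "dz": 63, "ax": -13.4, "ay": -22.1, "az": -57.5, "jaw": 20}
--chunk
0 {"dx": -5, "dy": -19, "dz": 6, "ax": -0.9,
[... 921 characters left out ...]
.4, "ay": -2.1, "az": -13.0, "jaw": 20}
2 {"dx": 30, "dy": -55, "dz": 26, "ax": -0.5, "ay": -3.0, "az": -19.6, "jaw": 20}
3 {"dx": 39, "dy": -76, "dz": 36, "ax": -0.6, "ay": -3.8, "az": -26.3, "jaw": 20}
4 {"dx": 48, "dy": -98, "dz": 46, "ax": -0.7, "ay": -4.6, "az": -33.1, "jaw": 20}
5 {"dx": 56, "dy": -121, "dz": 56, "ax": -0.8, "ay": -5.2, "az": -39.9, "jaw": 20}
6 {"dx": 64, "dy": -146, "dz": 66, "ax": -1.0, "ay": -5.6, "az": -46.9, "jaw": 20}
7 {"dx": 72, "dy": -172, "dz": 76, "ax": -1.1, "ay": -6.0, "az": -53.9, "jaw": 20}
8 {"dx": 79, "dy": -200, "dz": 85, "ax": -1.4, "ay": -6.1, "az": -61.0, "jaw": 20}
9 {"dx": 79, "dy": -200, "dz": 85, "ax": -1.4, "ay": -6.1, "az": -61.0, "jaw": 20}
```

The bottle is held upright and centred at (285,215). Now the swing to the case.

carry_out([
  {"dx": -23, "dy": -9, "dz": 11, "ax": -2.3, "ay": -2.9, "az": -6.2, "jaw": 20},
  {"dx": -46, "dy": -16, "dz": 21, "ax": -4.4, "ay": -5.7, "az": -12.5, "jaw": 20},
  {"dx": -69, "dy": -23, "dz": 30, "ax": -6.3, "ay": -8.3, "az": -18.8, "jaw": 20},
  {"dx": -91, "dy": -29, "dz": 38, "ax": -8.0, "ay": -10.9, "az": -25.2, "jaw": 20},
  {"dx": -113, "dy": -35, "dz": 44, "ax": -9.4, "ay": -13.3, "az": -31.7, "jaw": 20},
  {"dx": -134, "dy": -41, "dz": 50, "ax": -10.7, "ay": -15.6, "az": -38.2, "jaw": 20},
  {"dx": -154, "dy": -47, "dz": 55, "ax": -11.8, "ay": -17.8, "az": -44.6, "jaw": 20},
  {"dx": -174, "dy": -52, "dz": 59, "ax": -12.7, "ay": -20.0, "az": -51.1, "jaw": 20},
  {"dx": -194, "dy": -56, "dz": 63, "ax": -13.4, "ay": -22.1, "az": -57.5, "jaw": 20},
  {"dx": -194, "dy": -56, "dz": 63, "ax": -13.4, "ay": -22.1, "az": -57.5, "jaw": 20},
], newtons=40)

```text
t: 14.7
tcp_pos: [0.5456, -0.1357, 0.2194]
eef_rot: [0.911, -0.198, 0.313, -0.18]
contact_force: [0.8, -0.6, -1.8]
width: 0.0357
```

carry_out([
  {"dx": -5, "dy": -19, "dz": 6, "ax": -0.9, "ay": -1.7, "az": -6.4, "jaw": 20},
  {"dx": -9, "dy": -37, "dz": 11, "ax": -1.7, "ay": -3.3, "az": -12.8, "jaw": 20},
  {"dx": -15, "dy": -54, "dz": 17, "ax": -2.5, "ay": -4.8, "az": -19.2, "jaw": 20},
  {"dx": -21, "dy": -72, "dz": 24, "ax": -3.1, "ay": -6.3, "az": -25.6, "jaw": 20},
  {"dx": -27, "dy": -89, "dz": 30, "ax": -3.6, "ay": -7.7, "az": -31.9, "jaw": 20},
  {"dx": -34, "dy": -105, "dz": 37, "ax": -4.0, "ay": -9.1, "az": -38.3, "jaw": 20},
  {"dx": -42, "dy": -122, "dz": 45, "ax": -4.3, "ay": -10.5, "az": -44.6, "jaw": 20},
  {"dx": -50, "dy": -138, "dz": 54, "ax": -4.6, "ay": -11.8, "az": -51.0, "jaw": 20},
  {"dx": -60, "dy": -155, "dz": 62, "ax": -4.7, "ay": -13.1, "az": -57.4, "jaw": 20},
  {"dx": -60, "dy": -155, "dz": 62, "ax": -4.7, "ay": -13.1, "az": -57.4, "jaw": 20},
], newtons=40)

```text
t: 15.7
tcp_pos: [0.579, 0.0401, 0.2101]
eef_rot: [0.929, 0.273, 0.249, 0.006]
contact_force: [-0.4, -0.5, -2.4]
width: 0.0352
```

Run:
```python
from seq import *
from h import st,shot
K,ob,h=keys(3); s=st(); P=bump(np.array(s['q']),K['fup'],0); print(len(P),worst(P,ob,h)); emit(P,20); shot('scene','s8')
```

```text
t 15.7 tcp [0.579  0.0401 0.2101] q [-0.195 -0.246  2.094  0.285  0.857 -0.905] F [-0.4 -0.5 -2.4] w 0.0352
R [[0.728, 0.504, 0.465], [0.509, -0.851, 0.125], [0.459, 0.146, -0.876]]
9 {}
--chunk
0 {"dx": 8, "dy": -17, "dz": 10, "ax": -0.0, "ay": -1.4, "az": -6.4, "jaw": 20}
1 {"dx": 16, "dy": -35, "dz": 21, "ax": -0.1, "ay": -2.7, "az": -12.9, "jaw": 20}
2 {"dx": 25, "dy": -54, "dz": 31, "ax": -0.2, "ay": -3.8, "az": -19.5, "jaw": 20}
3 {"dx": 34, "dy": -73, "dz": 41, "ax": -0.4, "ay": -4.6, "az": -26.1, "jaw": 20}
4 {"dx": 43, "dy": -94, "dz": 50, "ax": -0.7, "ay": -5.3, "az": -32.9, "jaw": 20}
5 {"dx": 53, "dy": -116, "dz": 59, "ax": -1.0, "ay": -5.9, "az": -39.8, "jaw": 20}
6 {"dx": 63, "dy": -139, "dz": 67, "ax": -1.3, "ay": -6.2, "az": -46.7, "jaw": 20}
7 {"dx": 73, "dy": -163, "dz": 75, "ax": -1.8, "ay": -6.3, "az": -53.6, "jaw": 20}
8 {"dx": 83, "dy": -189, "dz": 82, "ax": -2.3, "ay": -6.3, "az": -60.7, "jaw": 20}
9 {"dx": 83, "dy": -189, "dz": 82, "ax": -2.3, "ay": -6.3, "az": -60.7, "jaw": 20}
```

The bottle is now lying level above the case at (262,150), with the lid still where I set it at (258,255). On to the pre-insert pose.

carry_out([
  {"dx": 8, "dy": -17, "dz": 10, "ax": 0, "ay": -1.4, "az": -6.4, "jaw": 20},
  {"dx": 16, "dy": -35, "dz": 21, "ax": -0.1, "ay": -2.7, "az": -12.9, "jaw": 20},
  {"dx": 25, "dy": -54, "dz": 31, "ax": -0.2, "ay": -3.8, "az": -19.5, "jaw": 20},
  {"dx": 34, "dy": -73, "dz": 41, "ax": -0.4, "ay": -4.6, "az": -26.1, "jaw": 20},
  {"dx": 43, "dy": -94, "dz": 50, "ax": -0.7, "ay": -5.3, "az": -32.9, "jaw": 20},
  {"dx": 53, "dy": -116, "dz": 59, "ax": -1.0, "ay": -5.9, "az": -39.8, "jaw": 20},
  {"dx": 63, "dy": -139, "dz": 67, "ax": -1.3, "ay": -6.2, "az": -46.7, "jaw": 20},
  {"dx": 73, "dy": -163, "dz": 75, "ax": -1.8, "ay": -6.3, "az": -53.6, "jaw": 20},
  {"dx": 83, "dy": -189, "dz": 82, "ax": -2.3, "ay": -6.3, "az": -60.7, "jaw": 20},
  {"dx": 83, "dy": -189, "dz": 82, "ax": -2.3, "ay": -6.3, "az": -60.7, "jaw": 20},
], newtons=40)

```text
t: 16.75
tcp_pos: [0.5815, 0.2533, 0.1461]
eef_rot: [0.677, 0.699, 0.166, 0.161]
contact_force: [0.1, 0.4, -2.2]
width: 0.035
```

Run:
```python
from seq import *
from h import st,shot
K,ob,h=keys(3); s=st(); rows([final(96,T,up=u) for u in (.11,.07,.03,.012,.004)],jaw=20); shot('wrist','w9'); shot('top','t9')
```

```text
t 16.75 tcp [0.5815 0.2533 0.1461] q [ 0.367  0.021  1.968 -0.227  0.72  -1.098] F [ 0.1  0.4 -2.2] w 0.035
R [[-0.032, 0.892, 0.45], [0.999, 0.029, 0.014], [-0.0, 0.45, -0.893]]
0 {"dx": 0, "dy": -7, "dz": 16, "ax": -0.2, "ay": 0.0, "az": -0.0, "jaw": 20}
1 {"dx": 0, "dy": -25, "dz": 51, "ax": -0.2, "ay": 0.0, "az": -0.0, "jaw": 20}
2 {"dx": 0, "dy": -43, "dz": 87, "ax": -0.2, "ay": 0.0, "az": -0.0, "jaw": 20}
3 {"dx": 0, "dy": -51, "dz": 103, "ax": -0.2, "ay": 0.0, "az": -0.0, "jaw": 20}
4 {"dx": 0, "dy": -55, "dz": 110, "ax": -0.2, "ay": 0.0, "az": -0.0, "jaw": 20}
```

The wrist view shows the bottle axis at column 285, lined up with the end cradle's front notch at (285,80). Inserting.

carry_out([
  {"dx": 0, "dy": -7, "dz": 16, "ax": -0.2, "ay": 0, "az": 0, "jaw": 20},
  {"dx": 0, "dy": -25, "dz": 51, "ax": -0.2, "ay": 0, "az": 0, "jaw": 20},
  {"dx": 0, "dy": -43, "dz": 87, "ax": -0.2, "ay": 0, "az": 0, "jaw": 20},
  {"dx": 0, "dy": -51, "dz": 103, "ax": -0.2, "ay": 0, "az": 0, "jaw": 20},
  {"dx": 0, "dy": -55, "dz": 110, "ax": -0.2, "ay": 0, "az": 0, "jaw": 20},
  {"dx": 0, "dy": -55, "dz": 110, "ax": -0.2, "ay": 0, "az": 0, "jaw": 20},
], newtons=40)

```text
t: 17.45
tcp_pos: [0.5842, 0.2507, 0.0245]
eef_rot: [0.679, 0.695, 0.169, 0.163]
contact_force: [0.4, 2.8, -0.6]
width: 0.035
```

Run:
```python
from seq import *
from h import st,shot
K,ob,h=keys(3); s=st(); rows([final(96,T,up=u) for u in (.004,.002,0,)]+[final(96,T,up=0.002,back=.1)],jaw=60); shot('wrist','w10'); shot('scene','s10')
```

```text
t 17.45 tcp [0.5842 0.2507 0.0245] q [ 0.362  0.226  2.019 -0.334  0.469 -0.966] F [ 0.4  2.8 -0.6] w 0.035
R [[-0.024, 0.89, 0.455], [1.0, 0.02, 0.014], [0.003, 0.456, -0.89]]
0 {"dx": 3, "dy": -2, "dz": 1, "ax": 0.1, "ay": 0.1, "az": -0.6, "jaw": 60}
1 {"dx": 3, "dy": -3, "dz": 2, "ax": 0.1, "ay": 0.1, "az": -0.6, "jaw": 60}
2 {"dx": 3, "dy": -4, "dz": 4, "ax": 0.1, "ay": 0.1, "az": -0.6, "jaw": 60}
3 {"dx": 3, "dy": -3, "dz": -98, "ax": 0.1, "ay": 0.1, "az": -0.6, "jaw": 60}
```

The neck sits in the end notch at (283,185). There is some side load and about 2.5 mm of sideways offset, so I'll hold and read again before letting go.

carry_out([
  {"dx": 0, "dy": 0, "dz": 0, "ax": 0, "ay": 0, "az": 0, "jaw": 20},
  {"dx": 0, "dy": 0, "dz": 0, "ax": 0, "ay": 0, "az": 0, "jaw": 20},
], newtons=40)

```text
t: 17.75
tcp_pos: [0.5847, 0.2495, 0.0255]
eef_rot: [0.68, 0.695, 0.169, 0.163]
contact_force: [0.2, 0.8, -0.9]
width: 0.0351
```

Run:
```python
from h import *
st()
```

```text
t 17.75 tcp [0.5847 0.2495 0.0255] q [ 0.36   0.224  2.019 -0.334  0.471 -0.967] F [ 0.2  0.8 -0.9] w 0.0351
R [[-0.022, 0.89, 0.456], [1.0, 0.019, 0.013], [0.003, 0.456, -0.89]]
```

Run:
```python
from seq import *
from h import *
s=arm.get_state()
p=shot('wrist','w11')
cv2.imwrite('pics/w11z.png',cv2.resize(p['pixels'][90:260,60:500],None,fx=1.8,fy=1.8,interpolation=cv2.INTER_CUBIC))
for cy in (.096,.032):
    print(cy,[np.round(proj(p,C+Rc@np.array([x,cy,z])),1) for x,z in ((-.0355,.034),(-.0455,.034))])
print('axis',[np.round(proj(p,np.asarray(s['tcp_pos'])+R.from_quat(s['eef_rot']).as_matrix()@(np.array([0,0,-.019])+a*np.array([0,-np.cos(np.radians(T)),-np.sin(np.radians(T))]))),1) for a in (.06,.085)])
```

```text
0.096 [array([289.3, 191.4]), array([289.5, 172.4])]
0.032 [array([140. , 192.8]), array([131.8, 173.9])]
axis [array([280.6, 190.5]), array([280.5, 132.6])]
```

The zoom shows the neck about 10 px (some 4 mm) left of the notch. The gripper body had touched the open left catch and been nudged. I'll lift slightly, roll the tool 12° inward about the bottle axis to clear the catch, shift over and set down again.

```bash
sed -i 's/C=np.array(\[.562,.157,0\])/C=np.array([.562,.158,0])/' plan.py
python3 - <<'E'
from seq import *
from h import st,shot
for psi in (12,): 
  rows([final(96,T,up=.015,psi=psi*.4),final(96,T,up=.02,psi=psi),final(96,T,up=.02,psi=psi),final(96,T,up=.008,psi=psi),final(96,T,up=.003,psi=psi),final(96,T,up=.001,psi=psi)],jaw=20)
q,e,a=ik(*final(96,T,up=.004,psi=12),arm.get_state()['q']); print(q,e,a)
E
```

```text
0 {"dx": 7, "dy": 2, "dz": -9, "ax": 0.1, "ay": 4.4, "az": 1.6, "jaw": 20}
1 {"dx": 9, "dy": 4, "dz": -13, "ax": 0.2, "ay": 10.8, "az": 4.9, "jaw": 20}
2 {"dx": 9, "dy": 4, "dz": -13, "ax": 0.2, "ay": 10.8, "az": 4.9, "jaw": 20}
3 {"dx": 9, "dy": -1, "dz": -3, "ax": 0.2, "ay": 10.8, "az": 4.9, "jaw": 20}
4 {"dx": 9, "dy": -3, "dz": 2, "ax": 0.2, "ay": 10.8, "az": 4.9, "jaw": 20}
5 {"dx": 9, "dy": -4, "dz": 4, "ax": 0.2, "ay": 10.8, "az": 4.9, "jaw": 20}
[ 0.24860601  0.19106382  2.0837878   0.23428504  0.36983743 -1.50211974] 2.288783399261119e-13 8.570818380160468e-15
```

carry_out([
  {"dx": 3, "dy": 2, "dz": -9, "ax": 0, "ay": 0, "az": 0, "jaw": 20},
  {"dx": 7, "dy": 4, "dz": -13, "ax": 0.1, "ay": 4.4, "az": 1.6, "jaw": 20},
  {"dx": 9, "dy": 4, "dz": -13, "ax": 0.2, "ay": 10.8, "az": 4.9, "jaw": 20},
  {"dx": 9, "dy": 4, "dz": -13, "ax": 0.2, "ay": 10.8, "az": 4.9, "jaw": 20},
  {"dx": 9, "dy": 4, "dz": -13, "ax": 0.2, "ay": 10.8, "az": 4.9, "jaw": 20},
  {"dx": 9, "dy": -1, "dz": -3, "ax": 0.2, "ay": 10.8, "az": 4.9, "jaw": 20},
  {"dx": 9, "dy": -3, "dz": 2, "ax": 0.2, "ay": 10.8, "az": 4.9, "jaw": 20},
  {"dx": 9, "dy": -3, "dz": 2, "ax": 0.2, "ay": 10.8, "az": 4.9, "jaw": 20},
], newtons=40)

```text
t: 18.6
tcp_pos: [0.5819, 0.2586, 0.0209]
eef_rot: [0.69, 0.679, 0.236, 0.088]
contact_force: [-1.1, -2.5, 0.1]
width: 0.0348
```

Run:
```python
from seq import *
from h import *
s=st(); M=R.from_quat(s['eef_rot']).as_matrix()
p=shot('wrist','w12')
cv2.imwrite('pics/w12z.png',cv2.resize(p['pixels'][60:330,60:500],None,fx=1.8,fy=1.8,interpolation=cv2.INTER_CUBIC))
for cy in (.096,.032):
    print(cy,[np.round(proj(p,C+Rc@np.array([x,cy,z])),1) for x,z in ((-.0355,.034),(-.0455,.034))])
print('axis',[np.round(proj(p,np.asarray(s['tcp_pos'])+M@(np.array([0,0,-.019])+a*np.array([0,-np.cos(np.radians(T)),-np.sin(np.radians(T))]))),1) for a in (.06,.085)])
rows([final(96,T,up=.003,psi=12),final(96,T,up=0,psi=12),final(96,T,up=0,psi=12,back=.03),final(96,T,up=0,psi=12,back=.1),final(96,T,up=.03,psi=6,back=.14)])
```

```text
t 18.6 tcp [0.5819 0.2586 0.0209] q [ 0.25   0.195  2.081  0.23   0.371 -1.498] F [-1.1 -2.5  0.1] w 0.0348
R [[-0.032, 0.895, 0.446], [0.978, -0.064, 0.199], [0.206, 0.442, -0.873]]
0.096 [array([278.4, 203.7]), array([278.2, 185. ])]
0.032 [array([117.4, 226.2]), array([107.3, 207.3])]
axis [array([281. , 190.9]), array([280.9, 133. ])]
0 {"dx": -0, "dy": 1, "dz": -1, "ax": -0.1, "ay": 0.1, "az": 0.0, "jaw": None}
1 {"dx": -1, "dy": -0, "dz": 2, "ax": -0.1, "ay": 0.1, "az": 0.0, "jaw": None}
2 {"dx": -1, "dy": -0, "dz": -28, "ax": -0.1, "ay": 0.1, "az": 0.0, "jaw": None}
3 {"dx": -1, "dy": -1, "dz": -98, "ax": -0.1, "ay": 0.1, "az": 0.0, "jaw": None}
4 {"dx": 16, "dy": 12, "dz": -164, "ax": -0.1, "ay": -5.3, "az": -2.7, "jaw": None}
```

The neck now lies centred in the end notch and the cap is just inside the liner at zoomed (400,180). Releasing and backing out.

carry_out([
  {"dx": -1, "dy": 0, "dz": 1, "ax": 0, "ay": 0, "az": 0, "jaw": 20},
  {"dx": -1, "dy": 0, "dz": 1, "ax": 0, "ay": 0, "az": 0, "jaw": 54},
  {"dx": -1, "dy": 0, "dz": 1, "ax": 0, "ay": 0, "az": 0, "jaw": 54},
  {"dx": -1, "dy": 0, "dz": 1, "ax": 0, "ay": 0, "az": 0, "jaw": 54},
  {"dx": -1, "dy": 0, "dz": -28, "ax": 0, "ay": 0, "az": 0, "jaw": 54},
  {"dx": -1, "dy": -1, "dz": -63, "ax": 0, "ay": 0, "az": 0, "jaw": 54},
  {"dx": -1, "dy": -1, "dz": -98, "ax": 0, "ay": 0, "az": 0, "jaw": 54},
  {"dx": 16, "dy": 12, "dz": -146, "ax": 0, "ay": -5.3, "az": -2.7, "jaw": 54},
  {"dx": 16, "dy": 12, "dz": -164, "ax": 0, "ay": -5.3, "az": -2.7, "jaw": 100},
], newtons=40)

```text
t: 19.55
tcp_pos: [0.5212, 0.2416, 0.1788]
eef_rot: [0.683, 0.689, 0.204, 0.128]
contact_force: [0.9, 2.0, 2.0]
width: 0.0503
```

Run:
```python
from seq import *
from h import st,shot
K,ob,h=keys(4); s=st(); P=bump(np.array(s['q']),K['preup'],.25); print(len(P),worst(P,ob)); emit(P,100); shot('wrist','w13');shot('top','t13')
```

```text
t 19.55 tcp [0.5212 0.2416 0.1788] q [ 0.324 -0.215  2.125 -0.066  0.747 -1.219] F [0.9 2.  2. ] w 0.0503
R [[-0.033, 0.889, 0.456], [0.994, -0.017, 0.106], [0.102, 0.457, -0.883]]
26 {}
--chunk
0 {"dx": -28, "dy": 15, "dz": -6, "ax": 0.4, "ay": -0.3, "az": 6.9, "jaw": 100}
1 {"dx": -55, "dy": 27, "dz": -12, "ax": 0.6, "ay": -0.5, "az": 13.8, "jaw": 100}
2 {"dx": -83, "dy": 39, "dz": -19, "ax": 0.8, "ay": -0.5, "az": 20.6, "jaw": 100}
3 {"dx": -110, "dy": 49, "dz": -26, "ax": 0.9, "ay": -0.5, "az": 27.3, "jaw": 100}
4 {"dx": -137, "dy": 58, "dz": -34, "ax": 0.9, "ay": -0.3, "az": 34.0, "jaw": 100}
5 {"dx": -163, "dy": 65, "dz": -41, "ax": 0.9, "ay": 0.1, "az": 40.6, "jaw": 100}
6 {"dx": -189, "dy": 71, "dz": -49, "ax": 0.9, "ay": 0.5, "az": 47.1, "jaw": 100}
7 {"dx": -216, "dy": 76, "dz": -56, "ax": 0.9, "ay": 1.1, "az": 53.5, "jaw": 100}
8 {"dx": -241, "dy": 79, "dz": -63, "ax": 1.0, "ay": 1.8, "az": 59.9, "jaw": 100}
9 {"dx": -241, "dy": 79, "dz": -63, "ax": 1.0, "ay": 1.8, "az": 59.9, "jaw": 100}
--chunk
0 {"dx": -11, "dy": 23, "dz": -8, "ax": 0.4, "ay": 0.7, "az": 6.4, "jaw": 100
[... 779 characters left out ...]
-10, "ax": 1.6, "ay": 1.6, "az": 6.4, "jaw": 100}
1 {"dx": 7, "dy": 55, "dz": -21, "ax": 3.4, "ay": 3.4, "az": 12.8, "jaw": 100}
2 {"dx": 8, "dy": 83, "dz": -33, "ax": 5.4, "ay": 5.4, "az": 19.1, "jaw": 100}
3 {"dx": 8, "dy": 113, "dz": -46, "ax": 7.6, "ay": 7.5, "az": 25.4, "jaw": 100}
4 {"dx": 7, "dy": 143, "dz": -60, "ax": 9.9, "ay": 9.9, "az": 31.5, "jaw": 100}
5 {"dx": 4, "dy": 173, "dz": -75, "ax": 12.4, "ay": 12.5, "az": 37.6, "jaw": 100}
6 {"dx": -1, "dy": 204, "dz": -92, "ax": 15.1, "ay": 15.3, "az": 43.5, "jaw": 100}
7 {"dx": -8, "dy": 235, "dz": -110, "ax": 17.9, "ay": 18.4, "az": 49.2, "jaw": 100}
8 {"dx": -8, "dy": 235, "dz": -110, "ax": 17.9, "ay": 18.4, "az": 49.2, "jaw": 100}
```

The first bottle lies properly in cradle_4, from its neck at (279,140) to its base at (279,225). Next is bottle 4, at (0.460, -0.454).

carry_out([
  {"dx": -28, "dy": 15, "dz": -6, "ax": 0.4, "ay": -0.3, "az": 6.9, "jaw": 100},
  {"dx": -55, "dy": 27, "dz": -12, "ax": 0.6, "ay": -0.5, "az": 13.8, "jaw": 100},
  {"dx": -83, "dy": 39, "dz": -19, "ax": 0.8, "ay": -0.5, "az": 20.6, "jaw": 100},
  {"dx": -110, "dy": 49, "dz": -26, "ax": 0.9, "ay": -0.5, "az": 27.3, "jaw": 100},
  {"dx": -137, "dy": 58, "dz": -34, "ax": 0.9, "ay": -0.3, "az": 34.0, "jaw": 100},
  {"dx": -163, "dy": 65, "dz": -41, "ax": 0.9, "ay": 0.1, "az": 40.6, "jaw": 100},
  {"dx": -189, "dy": 71, "dz": -49, "ax": 0.9, "ay": 0.5, "az": 47.1, "jaw": 100},
  {"dx": -216, "dy": 76, "dz": -56, "ax": 0.9, "ay": 1.1, "az": 53.5, "jaw": 100},
  {"dx": -241, "dy": 79, "dz": -63, "ax": 1.0, "ay": 1.8, "az": 59.9, "jaw": 100},
  {"dx": -241, "dy": 79, "dz": -63, "ax": 1.0, "ay": 1.8, "az": 59.9, "jaw": 100},
])

```text
t: 20.65
tcp_pos: [0.5716, -0.0085, 0.2445]
eef_rot: [0.934, 0.257, 0.246, -0.009]
contact_force: [-0.1, -0.6, -0.5]
width: 0.0868
```

carry_out([
  {"dx": -11, "dy": 23, "dz": -8, "ax": 0.4, "ay": 0.7, "az": 6.4, "jaw": 100},
  {"dx": -23, "dy": 45, "dz": -15, "ax": 0.8, "ay": 1.6, "az": 12.7, "jaw": 100},
  {"dx": -37, "dy": 67, "dz": -21, "ax": 1.4, "ay": 2.5, "az": 19.0, "jaw": 100},
  {"dx": -51, "dy": 88, "dz": -28, "ax": 2.1, "ay": 3.5, "az": 25.3, "jaw": 100},
  {"dx": -67, "dy": 109, "dz": -34, "ax": 2.9, "ay": 4.6, "az": 31.6, "jaw": 100},
  {"dx": -84, "dy": 129, "dz": -39, "ax": 3.8, "ay": 5.9, "az": 38.0, "jaw": 100},
  {"dx": -102, "dy": 149, "dz": -44, "ax": 4.8, "ay": 7.3, "az": 44.3, "jaw": 100},
  {"dx": -122, "dy": 168, "dz": -50, "ax": 5.9, "ay": 8.9, "az": 50.7, "jaw": 100},
  {"dx": -143, "dy": 187, "dz": -55, "ax": 7.2, "ay": 10.7, "az": 57.0, "jaw": 100},
  {"dx": -143, "dy": 187, "dz": -55, "ax": 7.2, "ay": 10.7, "az": 57.0, "jaw": 100},
])

```text
t: 21.65
tcp_pos: [0.529, -0.249, 0.2442]
eef_rot: [0.915, -0.21, 0.278, -0.205]
contact_force: [0.4, 1.0, -0.4]
width: 0.0869
```

carry_out([
  {"dx": 4, "dy": 27, "dz": -10, "ax": 1.6, "ay": 1.6, "az": 6.4, "jaw": 100},
  {"dx": 7, "dy": 55, "dz": -21, "ax": 3.4, "ay": 3.4, "az": 12.8, "jaw": 100},
  {"dx": 8, "dy": 83, "dz": -33, "ax": 5.4, "ay": 5.4, "az": 19.1, "jaw": 100},
  {"dx": 8, "dy": 113, "dz": -46, "ax": 7.6, "ay": 7.5, "az": 25.4, "jaw": 100},
  {"dx": 7, "dy": 143, "dz": -60, "ax": 9.9, "ay": 9.9, "az": 31.5, "jaw": 100},
  {"dx": 4, "dy": 173, "dz": -75, "ax": 12.4, "ay": 12.5, "az": 37.6, "jaw": 100},
  {"dx": -1, "dy": 204, "dz": -92, "ax": 15.1, "ay": 15.3, "az": 43.5, "jaw": 100},
  {"dx": -8, "dy": 235, "dz": -110, "ax": 17.9, "ay": 18.4, "az": 49.2, "jaw": 100},
  {"dx": -8, "dy": 235, "dz": -110, "ax": 17.9, "ay": 18.4, "az": 49.2, "jaw": 100},
])

```text
t: 22.55
tcp_pos: [0.392, -0.4691, 0.2062]
eef_rot: [0.647, -0.556, 0.334, -0.401]
contact_force: [1.4, 0.8, -0.1]
width: 0.0869
```

```bash
cat > nxt.py <<'E'
import sys
from seq import *
from h import st,shot
def pre(k,tag):
    K,ob,h=keys(k); s=st(); b=B[k]; ph=cfg[k][0]
    rows([grasp(b,ph,T,back=.09,up=u) for u in (.1,.06,.02,0)]+[grasp(b,ph,T,back=x) for x in (.065,.04,.02,0)],jaw=100)
    rows([grasp(b,ph,T,up=u) for u in (.02,.06,.10,.15)],start=grasp(b,ph,T),jaw=20); p=shot('wrist',tag)
    return p
def swing(k,cy,psi=0,up=.13,hb=.25):
    K,ob,h=keys(k); s=st(); q,e,a=ik(*final(cy,T,up=up,psi=psi),K['fup']); print('ik',np.round(q,2),e,a)
    P=bump(np.array(s['q']),q,hb); print(len(P),worst(P,ob,h)); emit(P,20);
E
python3 -c "
from nxt import *
pre(4,'w14')"
```

```text
t 22.55 tcp [ 0.392  -0.4691  0.2062] q [-1.547  0.237  1.926  1.1    1.422 -0.575] F [ 1.4  0.8 -0.1] w 0.0869
R [[0.16, -0.451, 0.878], [-0.987, -0.06, 0.148], [-0.014, -0.89, -0.455]]
0 {"dx": -3, "dy": 14, "dz": 14, "ax": 0.1, "ay": -0.4, "az": -1.1, "jaw": 100}
1 {"dx": -2, "dy": 50, "dz": 32, "ax": 0.1, "ay": -0.4, "az": -1.1, "jaw": 100}
2 {"dx": -2, "dy": 85, "dz": 51, "ax": 0.1, "ay": -0.4, "az": -1.1, "jaw": 100}
3 {"dx": -1, "dy": 103, "dz": 60, "ax": 0.1, "ay": -0.4, "az": -1.1, "jaw": 100}
4 {"dx": -2, "dy": 103, "dz": 85, "ax": 0.1, "ay": -0.4, "az": -1.1, "jaw": 100}
5 {"dx": -2, "dy": 103, "dz": 110, "ax": 0.1, "ay": -0.4, "az": -1.1, "jaw": 100}
6 {"dx": -2, "dy": 103, "dz": 130, "ax": 0.1, "ay": -0.4, "az": -1.1, "jaw": 100}
7 {"dx": -2, "dy": 103, "dz": 150, "ax": 0.1, "ay": -0.4, "az": -1.1, "jaw": 100}
0 {"dx": 0, "dy": -18, "dz": -9, "ax": 0.0, "ay": 0.0, "az": 0.0, "jaw": 20}
1 {"dx": 0, "dy": -53, "dz": -27, "ax": 0.0, "ay": 0.0, "az": 0.0, "jaw": 20}
2 {"dx": 0, "dy": -89, "dz": -45, "ax": 0.0, "ay": 0.0, "az": 0.0, "jaw": 20}
3 {"dx": 0, "dy": -134, "dz": -68, "ax": 0.0, "ay": 0.0, "az": 0.0, "jaw": 20}
```

Bottle 4 is centred at column 280 between the open fingers. Approaching, gripping and lifting.

carry_out([
  {"dx": -2, "dy": 25, "dz": 20, "ax": 0, "ay": -0.4, "az": -1, "jaw": 100},
  {"dx": -2, "dy": 65, "dz": 40, "ax": 0, "ay": -0.4, "az": -1, "jaw": 100},
  {"dx": -2, "dy": 103, "dz": 60, "ax": 0, "ay": -0.4, "az": -1, "jaw": 100},
  {"dx": -2, "dy": 103, "dz": 85, "ax": 0, "ay": -0.4, "az": -1, "jaw": 100},
  {"dx": -2, "dy": 103, "dz": 110, "ax": 0, "ay": -0.4, "az": -1, "jaw": 100},
  {"dx": -2, "dy": 103, "dz": 130, "ax": 0, "ay": -0.4, "az": -1, "jaw": 90},
  {"dx": -2, "dy": 103, "dz": 150, "ax": 0, "ay": -0.4, "az": -1, "jaw": 70},
  {"dx": -2, "dy": 103, "dz": 150, "ax": 0, "ay": -0.4, "az": -1, "jaw": 55},
  {"dx": -2, "dy": 103, "dz": 150, "ax": 0, "ay": -0.4, "az": -1, "jaw": 55},
], newtons=40)

```text
t: 23.5
tcp_pos: [0.4794, -0.4481, 0.0472]
eef_rot: [0.656, -0.546, 0.334, -0.401]
contact_force: [0.6, -1.0, 0.4]
width: 0.0629
```

carry_out([
  {"dx": 0, "dy": 0, "dz": 0, "ax": 0, "ay": 0, "az": 0, "jaw": 35},
  {"dx": 0, "dy": 0, "dz": 0, "ax": 0, "ay": 0, "az": 0, "jaw": 20},
  {"dx": 0, "dy": 0, "dz": 0, "ax": 0, "ay": 0, "az": 0, "jaw": 20},
  {"dx": 0, "dy": 0, "dz": 0, "ax": 0, "ay": 0, "az": 0, "jaw": 20},
  {"dx": 0, "dy": 0, "dz": 0, "ax": 0, "ay": 0, "az": 0, "jaw": 20},
  {"dx": 0, "dy": -18, "dz": -9, "ax": 0, "ay": 0, "az": 0, "jaw": 20},
  {"dx": 0, "dy": -53, "dz": -27, "ax": 0, "ay": 0, "az": 0, "jaw": 20},
  {"dx": 0, "dy": -89, "dz": -45, "ax": 0, "ay": 0, "az": 0, "jaw": 20},
  {"dx": 0, "dy": -134, "dz": -68, "ax": 0, "ay": 0, "az": 0, "jaw": 20},
  {"dx": 0, "dy": -134, "dz": -68, "ax": 0, "ay": 0, "az": 0, "jaw": 20},
], newtons=40)

```text
t: 24.5
tcp_pos: [0.4808, -0.4511, 0.2051]
eef_rot: [0.657, -0.543, 0.338, -0.398]
contact_force: [-0.6, -1.4, -0.2]
width: 0.0349
```

```bash
python3 -c "
from nxt import *
swing(4,32); shot('wrist','w15')"
```

```text
t 24.5 tcp [ 0.4808 -0.4511  0.2051] q [-1.375  0.256  1.906  1.18   1.3   -0.546] F [-0.6 -1.4 -0.2] w 0.0349
R [[0.181, -0.444, 0.877], [-0.983, -0.093, 0.155], [0.013, -0.891, -0.454]]
ik [ 0.24 -0.05  2.03 -0.14  0.7  -1.28] 1.570092458683775e-13 7.435969183462633e-15
27 {'bot_b': 0.04}
--chunk
0 {"dx": -22, "dy": -15, "dz": 17, "ax": -2.8, "ay": -2.4, "az": -5.8, "jaw": 20}
1 {"dx": -46, "dy": -28, "dz": 33, "ax": -5.4, "ay": -4.7, "az": -11.6, "jaw": 20}
2 {"dx": -69, "dy": -41, "dz": 48, "ax": -7.8, "ay": -6.9, "az": -17.6, "jaw": 20}
3 {"dx": -92, "dy": -53, "dz": 61, "ax": -9.9, "ay": -9.0, "az": -23.7, "jaw": 20}
4 {"dx": -115, "dy": -64, "dz": 73, "ax": -11.9, "ay": -11.0, "az": -29.9, "jaw": 20}
5 {"dx": -138, "dy": -74, "dz": 83, "ax": -13.7, "ay": -12.9, "az": -36.0, "jaw": 20}
6 {"dx": -160, "dy": -83, "dz": 93, "ax": -15.2, "ay": -14.8, "az": -42.2, "jaw": 20}
7 {"dx": -182, "dy": -92, "dz": 102, "ax": -16.6, "ay": -16.6, "az": -48.4, "jaw": 20}
8 {"dx": -204, "dy": -99, "dz": 110, "ax": -17.8, "ay": -18.4, "az": -54.5, "jaw": 20}
9 {"dx": -204, "dy": -99, "dz": 110, 
[... 1023 characters left out ...]
6, "ay": -1.7, "az": -12.5, "jaw": 20}
2 {"dx": 26, "dy": -61, "dz": 25, "ax": -0.9, "ay": -2.5, "az": -18.9, "jaw": 20}
3 {"dx": 34, "dy": -84, "dz": 34, "ax": -1.0, "ay": -3.1, "az": -25.4, "jaw": 20}
4 {"dx": 41, "dy": -106, "dz": 43, "ax": -1.2, "ay": -3.7, "az": -31.9, "jaw": 20}
5 {"dx": 47, "dy": -130, "dz": 52, "ax": -1.3, "ay": -4.1, "az": -38.5, "jaw": 20}
6 {"dx": 53, "dy": -155, "dz": 61, "ax": -1.4, "ay": -4.5, "az": -45.2, "jaw": 20}
7 {"dx": 58, "dy": -181, "dz": 69, "ax": -1.6, "ay": -4.6, "az": -51.9, "jaw": 20}
8 {"dx": 63, "dy": -207, "dz": 77, "ax": -1.7, "ay": -4.7, "az": -58.8, "jaw": 20}
9 {"dx": 63, "dy": -207, "dz": 77, "ax": -1.7, "ay": -4.7, "az": -58.8, "jaw": 20}
```

Bottle 4 is held, with its cap at (278,155). Swinging it to cradle_3.

carry_out([
  {"dx": -22, "dy": -15, "dz": 17, "ax": -2.8, "ay": -2.4, "az": -5.8, "jaw": 20},
  {"dx": -46, "dy": -28, "dz": 33, "ax": -5.4, "ay": -4.7, "az": -11.6, "jaw": 20},
  {"dx": -69, "dy": -41, "dz": 48, "ax": -7.8, "ay": -6.9, "az": -17.6, "jaw": 20},
  {"dx": -92, "dy": -53, "dz": 61, "ax": -9.9, "ay": -9.0, "az": -23.7, "jaw": 20},
  {"dx": -115, "dy": -64, "dz": 73, "ax": -11.9, "ay": -11.0, "az": -29.9, "jaw": 20},
  {"dx": -138, "dy": -74, "dz": 83, "ax": -13.7, "ay": -12.9, "az": -36.0, "jaw": 20},
  {"dx": -160, "dy": -83, "dz": 93, "ax": -15.2, "ay": -14.8, "az": -42.2, "jaw": 20},
  {"dx": -182, "dy": -92, "dz": 102, "ax": -16.6, "ay": -16.6, "az": -48.4, "jaw": 20},
  {"dx": -204, "dy": -99, "dz": 110, "ax": -17.8, "ay": -18.4, "az": -54.5, "jaw": 20},
  {"dx": -204, "dy": -99, "dz": 110, "ax": -17.8, "ay": -18.4, "az": -54.5, "jaw": 20},
], newtons=40)

```text
t: 25.55
tcp_pos: [0.584, -0.2195, 0.2364]
eef_rot: [0.927, -0.158, 0.289, -0.178]
contact_force: [-0.2, 0.2, -1.7]
width: 0.0347
```

carry_out([
  {"dx": -4, "dy": -22, "dz": 7, "ax": -1.3, "ay": -1.4, "az": -6.2, "jaw": 20},
  {"dx": -9, "dy": -44, "dz": 14, "ax": -2.5, "ay": -2.7, "az": -12.3, "jaw": 20},
  {"dx": -14, "dy": -65, "dz": 22, "ax": -3.6, "ay": -4.0, "az": -18.4, "jaw": 20},
  {"dx": -21, "dy": -85, "dz": 29, "ax": -4.5, "ay": -5.2, "az": -24.6, "jaw": 20},
  {"dx": -28, "dy": -104, "dz": 37, "ax": -5.3, "ay": -6.4, "az": -30.7, "jaw": 20},
  {"dx": -36, "dy": -123, "dz": 46, "ax": -6.0, "ay": -7.6, "az": -36.8, "jaw": 20},
  {"dx": -45, "dy": -141, "dz": 55, "ax": -6.6, "ay": -8.8, "az": -42.9, "jaw": 20},
  {"dx": -55, "dy": -159, "dz": 64, "ax": -7.0, "ay": -10.0, "az": -49.0, "jaw": 20},
  {"dx": -66, "dy": -176, "dz": 74, "ax": -7.4, "ay": -11.2, "az": -55.2, "jaw": 20},
  {"dx": -66, "dy": -176, "dz": 74, "ax": -7.4, "ay": -11.2, "az": -55.2, "jaw": 20},
], newtons=40)

```text
t: 26.55
tcp_pos: [0.6079, -0.0171, 0.2185]
eef_rot: [0.927, 0.29, 0.238, 0.017]
contact_force: [0.5, -1.8, -2.2]
width: 0.0348
```

carry_out([
  {"dx": 9, "dy": -20, "dz": 8, "ax": -0.4, "ay": -0.9, "az": -6.2, "jaw": 20},
  {"dx": 18, "dy": -40, "dz": 16, "ax": -0.6, "ay": -1.7, "az": -12.5, "jaw": 20},
  {"dx": 26, "dy": -61, "dz": 25, "ax": -0.9, "ay": -2.5, "az": -18.9, "jaw": 20},
  {"dx": 34, "dy": -84, "dz": 34, "ax": -1.0, "ay": -3.1, "az": -25.4, "jaw": 20},
  {"dx": 41, "dy": -106, "dz": 43, "ax": -1.2, "ay": -3.7, "az": -31.9, "jaw": 20},
  {"dx": 47, "dy": -130, "dz": 52, "ax": -1.3, "ay": -4.1, "az": -38.5, "jaw": 20},
  {"dx": 53, "dy": -155, "dz": 61, "ax": -1.4, "ay": -4.5, "az": -45.2, "jaw": 20},
  {"dx": 58, "dy": -181, "dz": 69, "ax": -1.6, "ay": -4.6, "az": -51.9, "jaw": 20},
  {"dx": 63, "dy": -207, "dz": 77, "ax": -1.7, "ay": -4.7, "az": -58.8, "jaw": 20},
  {"dx": 63, "dy": -207, "dz": 77, "ax": -1.7, "ay": -4.7, "az": -58.8, "jaw": 20},
], newtons=40)

```text
t: 27.55
tcp_pos: [0.5757, 0.1981, 0.1382]
eef_rot: [0.673, 0.704, 0.164, 0.154]
contact_force: [-0.5, -0.1, -1.2]
width: 0.0351
```

```bash
python3 -c "
from nxt import *
st(); rows([final(32,T,up=u) for u in (.11,.07,.03,.012,.003)],jaw=20); shot('wrist','w16')"
```

```text
t 27.55 tcp [0.5757 0.1981 0.1382] q [ 0.251 -0.039  2.04  -0.135  0.699 -1.28 ] F [-0.5 -0.1 -1.2] w 0.0351
R [[-0.045, 0.898, 0.437], [0.999, 0.039, 0.023], [0.003, 0.438, -0.899]]
0 {"dx": -8, "dy": 4, "dz": 12, "ax": -1.0, "ay": -0.5, "az": 0.6, "jaw": 20}
1 {"dx": -8, "dy": -14, "dz": 48, "ax": -1.0, "ay": -0.5, "az": 0.6, "jaw": 20}
2 {"dx": -8, "dy": -31, "dz": 84, "ax": -1.0, "ay": -0.5, "az": 0.6, "jaw": 20}
3 {"dx": -8, "dy": -39, "dz": 100, "ax": -1.0, "ay": -0.5, "az": 0.6, "jaw": 20}
4 {"dx": -8, "dy": -43, "dz": 108, "ax": -1.0, "ay": -0.5, "az": 0.6, "jaw": 20}
```

Bottle 4 hangs over cradle_3 with its cap leaning about 2.5° left, at column 278 against the body at 284. I'll add that yaw while inserting.

carry_out([
  {"dx": -8, "dy": 4, "dz": 12, "ax": -1, "ay": -0.5, "az": 3, "jaw": 20},
  {"dx": -8, "dy": -14, "dz": 48, "ax": -1, "ay": -0.5, "az": 3, "jaw": 20},
  {"dx": -8, "dy": -31, "dz": 84, "ax": -1, "ay": -0.5, "az": 3, "jaw": 20},
  {"dx": -8, "dy": -39, "dz": 100, "ax": -1, "ay": -0.5, "az": 3, "jaw": 20},
  {"dx": -8, "dy": -43, "dz": 108, "ax": -1, "ay": -0.5, "az": 3, "jaw": 20},
  {"dx": -8, "dy": -43, "dz": 108, "ax": -1, "ay": -0.5, "az": 3, "jaw": 20},
], newtons=40)

```text
t: 28.2
tcp_pos: [0.5862, 0.1887, 0.0225]
eef_rot: [0.693, 0.682, 0.171, 0.159]
contact_force: [0.7, -0.8, -0.4]
width: 0.0347
```

```bash
cat >> nxt.py <<'E'
from h import proj
import cv2
def chk(cy,tag,psi=0):
    s=st(); M=R.from_quat(s['eef_rot']).as_matrix(); p=shot('wrist',tag)
    print('notch',[np.round(proj(p,C+Rc@np.array([x,cy/1000,z])),1) for x,z in ((-.0355,.034),(-.0455,.034))])
    print('axis',[np.round(proj(p,np.asarray(s['tcp_pos'])+M@(np.array([0,0,-.019])+a*np.array([0,-np.cos(np.radians(T)),-np.sin(np.radians(T))]))),1) for a in (.06,.085)])
    rows([final(cy,T,up=.003,psi=psi),final(cy,T,up=0,psi=psi),final(cy,T,up=0,psi=psi,back=.03),final(cy,T,up=0,psi=psi,back=.1),final(cy,T,up=.03,psi=psi*.5,back=.14)])
E
python3 -c "
from nxt import *
chk(32,'w17')"
```

```text
t 28.2 tcp [0.5862 0.1887 0.0225] q [ 0.236  0.176  2.083 -0.226  0.43  -1.134] F [ 0.7 -0.8 -0.4] w 0.0347
R [[0.011, 0.891, 0.454], [1.0, -0.019, 0.013], [0.02, 0.453, -0.891]]
notch [array([279.9, 196.8]), array([278.7, 177.9])]
axis [array([280.7, 190.6]), array([280.6, 132.7])]
0 {"dx": 2, "dy": -3, "dz": 0, "ax": 0.1, "ay": 0.1, "az": -2.8, "jaw": None}
1 {"dx": 2, "dy": -4, "dz": 3, "ax": 0.1, "ay": 0.1, "az": -2.8, "jaw": None}
2 {"dx": 2, "dy": -4, "dz": -27, "ax": 0.1, "ay": 0.1, "az": -2.8, "jaw": None}
3 {"dx": 1, "dy": -4, "dz": -97, "ax": 0.1, "ay": 0.1, "az": -2.8, "jaw": None}
4 {"dx": 2, "dy": 10, "dz": -164, "ax": 0.1, "ay": 0.1, "az": -2.8, "jaw": None}
```

Neck in the cradle_3 notch at (279,185). Releasing.

carry_out([
  {"dx": 1, "dy": -3, "dz": 1, "ax": 0, "ay": 0, "az": 0, "jaw": 20},
  {"dx": 1, "dy": -3, "dz": 2, "ax": 0, "ay": 0, "az": 0, "jaw": 54},
  {"dx": 1, "dy": -3, "dz": 2, "ax": 0, "ay": 0, "az": 0, "jaw": 54},
  {"dx": 1, "dy": -3, "dz": 2, "ax": 0, "ay": 0, "az": 0, "jaw": 54},
  {"dx": 1, "dy": -4, "dz": -27, "ax": 0, "ay": 0, "az": 0, "jaw": 54},
  {"dx": 1, "dy": -4, "dz": -62, "ax": 0, "ay": 0, "az": 0, "jaw": 54},
  {"dx": 1, "dy": -4, "dz": -97, "ax": 0, "ay": 0, "az": 0, "jaw": 54},
  {"dx": 2, "dy": 10, "dz": -145, "ax": 0, "ay": 0, "az": 0, "jaw": 54},
  {"dx": 2, "dy": 10, "dz": -164, "ax": 0, "ay": 0, "az": 0, "jaw": 54},
], newtons=40)

```text
t: 29.15
tcp_pos: [0.5234, 0.1896, 0.1809]
eef_rot: [0.692, 0.681, 0.175, 0.161]
contact_force: [1.5, -0.8, 1.3]
width: 0.0464
```

```bash
cat >> nxt.py <<'E'
def goto_pre(k,hb=.25):
    K,ob,h=keys(k); s=st(); P=bump(np.array(s['q']),K['preup'],hb); print(len(P),worst(P,ob)); emit(P,100)
E
python3 -c "
from nxt import *
goto_pre(2); shot('wrist','w18'); shot('top','t18')"
```

```text
t 29.15 tcp [0.5234 0.1896 0.1809] q [ 0.274 -0.247  2.145 -0.157  0.781 -1.195] F [ 1.5 -0.8  1.3] w 0.0464
R [[0.01, 0.887, 0.463], [1.0, -0.019, 0.016], [0.023, 0.462, -0.886]]
26 {}
--chunk
0 {"dx": -21, "dy": 12, "dz": -4, "ax": 0.5, "ay": 0.2, "az": 6.9, "jaw": 100}
1 {"dx": -43, "dy": 23, "dz": -8, "ax": 0.9, "ay": 0.5, "az": 13.7, "jaw": 100}
2 {"dx": -64, "dy": 33, "dz": -13, "ax": 1.2, "ay": 1.0, "az": 20.5, "jaw": 100}
3 {"dx": -85, "dy": 43, "dz": -18, "ax": 1.5, "ay": 1.5, "az": 27.2, "jaw": 100}
4 {"dx": -106, "dy": 52, "dz": -23, "ax": 1.7, "ay": 2.1, "az": 33.7, "jaw": 100}
5 {"dx": -126, "dy": 60, "dz": -29, "ax": 1.9, "ay": 2.8, "az": 40.3, "jaw": 100}
6 {"dx": -147, "dy": 68, "dz": -34, "ax": 2.1, "ay": 3.7, "az": 46.7, "jaw": 100}
7 {"dx": -168, "dy": 75, "dz": -38, "ax": 2.3, "ay": 4.6, "az": 53.1, "jaw": 100}
8 {"dx": -189, "dy": 81, "dz": -42, "ax": 2.5, "ay": 5.6, "az": 59.4, "jaw": 100}
9 {"dx": -189, "dy": 81, "dz": -42, "ax": 2.5, "ay": 5.6, "az": 59.4, "jaw": 100}
--chunk
0 {"dx": -6, "dy": 21, "dz": -6, "ax": 0.5, "ay": 1.0, "az": 6.3, "jaw": 100}
1 {"dx"
[... 769 characters left out ...]
, "ax": 1.6, "ay": 1.6, "az": 6.4, "jaw": 100}
1 {"dx": 15, "dy": 53, "dz": -14, "ax": 3.2, "ay": 3.3, "az": 12.8, "jaw": 100}
2 {"dx": 21, "dy": 81, "dz": -22, "ax": 5.1, "ay": 5.1, "az": 19.3, "jaw": 100}
3 {"dx": 25, "dy": 111, "dz": -31, "ax": 7.1, "ay": 7.2, "az": 25.7, "jaw": 100}
4 {"dx": 29, "dy": 142, "dz": -42, "ax": 9.2, "ay": 9.3, "az": 32.0, "jaw": 100}
5 {"dx": 31, "dy": 174, "dz": -53, "ax": 11.5, "ay": 11.7, "az": 38.3, "jaw": 100}
6 {"dx": 31, "dy": 207, "dz": -66, "ax": 13.9, "ay": 14.4, "az": 44.5, "jaw": 100}
7 {"dx": 29, "dy": 242, "dz": -81, "ax": 16.5, "ay": 17.2, "az": 50.5, "jaw": 100}
8 {"dx": 29, "dy": 242, "dz": -81, "ax": 16.5, "ay": 17.2, "az": 50.5, "jaw": 100}
```

Two bottles are seated and the lid hasn't moved. Two bottles remain, at top (363,227) and (398,234). Going for bottle 2.

carry_out([
  {"dx": -21, "dy": 12, "dz": -4, "ax": 0.5, "ay": 0.2, "az": 6.9, "jaw": 100},
  {"dx": -43, "dy": 23, "dz": -8, "ax": 0.9, "ay": 0.5, "az": 13.7, "jaw": 100},
  {"dx": -64, "dy": 33, "dz": -13, "ax": 1.2, "ay": 1.0, "az": 20.5, "jaw": 100},
  {"dx": -85, "dy": 43, "dz": -18, "ax": 1.5, "ay": 1.5, "az": 27.2, "jaw": 100},
  {"dx": -106, "dy": 52, "dz": -23, "ax": 1.7, "ay": 2.1, "az": 33.7, "jaw": 100},
  {"dx": -126, "dy": 60, "dz": -29, "ax": 1.9, "ay": 2.8, "az": 40.3, "jaw": 100},
  {"dx": -147, "dy": 68, "dz": -34, "ax": 2.1, "ay": 3.7, "az": 46.7, "jaw": 100},
  {"dx": -168, "dy": 75, "dz": -38, "ax": 2.3, "ay": 4.6, "az": 53.1, "jaw": 100},
  {"dx": -189, "dy": 81, "dz": -42, "ax": 2.5, "ay": 5.6, "az": 59.4, "jaw": 100},
  {"dx": -189, "dy": 81, "dz": -42, "ax": 2.5, "ay": 5.6, "az": 59.4, "jaw": 100},
])

```text
t: 30.25
tcp_pos: [0.574, -0.0043, 0.2496]
eef_rot: [0.934, 0.257, 0.25, 0.007]
contact_force: [0.4, 0.6, 0.8]
width: 0.0866
```

carry_out([
  {"dx": -6, "dy": 21, "dz": -6, "ax": 0.5, "ay": 1.0, "az": 6.3, "jaw": 100},
  {"dx": -13, "dy": 41, "dz": -11, "ax": 1.1, "ay": 2.1, "az": 12.5, "jaw": 100},
  {"dx": -22, "dy": 61, "dz": -15, "ax": 1.8, "ay": 3.2, "az": 18.8, "jaw": 100},
  {"dx": -31, "dy": 82, "dz": -19, "ax": 2.6, "ay": 4.4, "az": 25.0, "jaw": 100},
  {"dx": -41, "dy": 102, "dz": -22, "ax": 3.5, "ay": 5.7, "az": 31.3, "jaw": 100},
  {"dx": -53, "dy": 123, "dz": -25, "ax": 4.5, "ay": 7.0, "az": 37.6, "jaw": 100},
  {"dx": -67, "dy": 144, "dz": -28, "ax": 5.6, "ay": 8.5, "az": 43.9, "jaw": 100},
  {"dx": -82, "dy": 164, "dz": -30, "ax": 6.8, "ay": 10.1, "az": 50.2, "jaw": 100},
  {"dx": -98, "dy": 185, "dz": -32, "ax": 8.1, "ay": 11.8, "az": 56.5, "jaw": 100},
  {"dx": -98, "dy": 185, "dz": -32, "ax": 8.1, "ay": 11.8, "az": 56.5, "jaw": 100},
])

```text
t: 31.25
tcp_pos: [0.5731, -0.2178, 0.2555]
eef_rot: [0.912, -0.201, 0.295, -0.2]
contact_force: [0.8, 0.2, -0.2]
width: 0.087
```

carry_out([
  {"dx": 8, "dy": 26, "dz": -7, "ax": 1.6, "ay": 1.6, "az": 6.4, "jaw": 100},
  {"dx": 15, "dy": 53, "dz": -14, "ax": 3.2, "ay": 3.3, "az": 12.8, "jaw": 100},
  {"dx": 21, "dy": 81, "dz": -22, "ax": 5.1, "ay": 5.1, "az": 19.3, "jaw": 100},
  {"dx": 25, "dy": 111, "dz": -31, "ax": 7.1, "ay": 7.2, "az": 25.7, "jaw": 100},
  {"dx": 29, "dy": 142, "dz": -42, "ax": 9.2, "ay": 9.3, "az": 32.0, "jaw": 100},
  {"dx": 31, "dy": 174, "dz": -53, "ax": 11.5, "ay": 11.7, "az": 38.3, "jaw": 100},
  {"dx": 31, "dy": 207, "dz": -66, "ax": 13.9, "ay": 14.4, "az": 44.5, "jaw": 100},
  {"dx": 29, "dy": 242, "dz": -81, "ax": 16.5, "ay": 17.2, "az": 50.5, "jaw": 100},
  {"dx": 29, "dy": 242, "dz": -81, "ax": 16.5, "ay": 17.2, "az": 50.5, "jaw": 100},
])

```text
t: 32.15
tcp_pos: [0.4823, -0.4559, 0.2083]
eef_rot: [0.649, -0.555, 0.334, -0.399]
contact_force: [-0.0, 1.1, -0.2]
width: 0.0869
```

```bash
python3 -c "
from nxt import *
pre(2,'w19')"
```

```text
t 32.15 tcp [ 0.4823 -0.4559  0.2083] q [-1.372  0.253  1.898  1.178  1.292 -0.506] F [-0.   1.1 -0.2] w 0.0869
R [[0.161, -0.454, 0.877], [-0.987, -0.065, 0.148], [-0.01, -0.889, -0.458]]
0 {"dx": -4, "dy": 16, "dz": 16, "ax": 0.3, "ay": -0.4, "az": -0.9, "jaw": 100}
1 {"dx": -3, "dy": 51, "dz": 34, "ax": 0.3, "ay": -0.4, "az": -0.9, "jaw": 100}
2 {"dx": -3, "dy": 87, "dz": 52, "ax": 0.3, "ay": -0.4, "az": -0.9, "jaw": 100}
3 {"dx": -3, "dy": 105, "dz": 61, "ax": 0.3, "ay": -0.4, "az": -0.9, "jaw": 100}
4 {"dx": -3, "dy": 105, "dz": 86, "ax": 0.3, "ay": -0.4, "az": -0.9, "jaw": 100}
5 {"dx": -3, "dy": 104, "dz": 111, "ax": 0.3, "ay": -0.4, "az": -0.9, "jaw": 100}
6 {"dx": -3, "dy": 104, "dz": 131, "ax": 0.3, "ay": -0.4, "az": -0.9, "jaw": 100}
7 {"dx": -3, "dy": 104, "dz": 151, "ax": 0.3, "ay": -0.4, "az": -0.9, "jaw": 100}
0 {"dx": 0, "dy": -18, "dz": -9, "ax": 0.0, "ay": 0.0, "az": 0.0, "jaw": 20}
1 {"dx": 0, "dy": -53, "dz": -27, "ax": 0.0, "ay": 0.0, "az": 0.0, "jaw": 20}
2 {"dx": 0, "dy": -89, "dz": -45, "ax": 0.0, "ay": 0.0, "az": 0.0, "jaw": 20}
3 {"dx": 0, "dy": -134, "dz": -68, "ax": 0.0, "ay": 0.0, "az": 0.0, "jaw": 20}
```

Bottle 2 is at column 278, as planned.

carry_out([
  {"dx": -3, "dy": 27, "dz": 20, "ax": 0.3, "ay": -0.4, "az": -0.9, "jaw": 100},
  {"dx": -3, "dy": 66, "dz": 41, "ax": 0.3, "ay": -0.4, "az": -0.9, "jaw": 90},
  {"dx": -3, "dy": 105, "dz": 61, "ax": 0.3, "ay": -0.4, "az": -0.9, "jaw": 80},
  {"dx": -3, "dy": 105, "dz": 86, "ax": 0.3, "ay": -0.4, "az": -0.9, "jaw": 80},
  {"dx": -3, "dy": 104, "dz": 111, "ax": 0.3, "ay": -0.4, "az": -0.9, "jaw": 80},
  {"dx": -3, "dy": 104, "dz": 131, "ax": 0.3, "ay": -0.4, "az": -0.9, "jaw": 80},
  {"dx": -3, "dy": 104, "dz": 151, "ax": 0.3, "ay": -0.4, "az": -0.9, "jaw": 70},
  {"dx": -3, "dy": 104, "dz": 151, "ax": 0.3, "ay": -0.4, "az": -0.9, "jaw": 55},
  {"dx": -3, "dy": 104, "dz": 151, "ax": 0.3, "ay": -0.4, "az": -0.9, "jaw": 55},
], newtons=40)

```text
t: 33.1
tcp_pos: [0.5693, -0.4338, 0.0479]
eef_rot: [0.656, -0.545, 0.335, -0.401]
contact_force: [0.4, -0.7, 0.3]
width: 0.0531
```

carry_out([
  {"dx": 0, "dy": 0, "dz": 0, "ax": 0, "ay": 0, "az": 0, "jaw": 35},
  {"dx": 0, "dy": 0, "dz": 0, "ax": 0, "ay": 0, "az": 0, "jaw": 20},
  {"dx": 0, "dy": 0, "dz": 0, "ax": 0, "ay": 0, "az": 0, "jaw": 20},
  {"dx": 0, "dy": 0, "dz": 0, "ax": 0, "ay": 0, "az": 0, "jaw": 20},
  {"dx": 0, "dy": 0, "dz": 0, "ax": 0, "ay": 0, "az": 0, "jaw": 20},
  {"dx": 0, "dy": -18, "dz": -9, "ax": 0, "ay": 0, "az": 0, "jaw": 20},
  {"dx": 0, "dy": -53, "dz": -27, "ax": 0, "ay": 0, "az": 0, "jaw": 20},
  {"dx": 0, "dy": -89, "dz": -45, "ax": 0, "ay": 0, "az": 0, "jaw": 20},
  {"dx": 0, "dy": -134, "dz": -68, "ax": 0, "ay": 0, "az": 0, "jaw": 20},
  {"dx": 0, "dy": -134, "dz": -68, "ax": 0, "ay": 0, "az": 0, "jaw": 20},
], newtons=40)

```text
t: 34.1
tcp_pos: [0.5708, -0.4364, 0.2065]
eef_rot: [0.657, -0.542, 0.34, -0.399]
contact_force: [-0.1, -2.0, -0.5]
width: 0.0351
```

```bash
python3 -c "
from nxt import *
swing(2,-32,hb=.3); shot('wrist','w20')"
```

```text
t 34.1 tcp [ 0.5708 -0.4364  0.2065] q [-1.209  0.304  1.844  1.255  1.175 -0.486] F [-0.1 -2.  -0.5] w 0.0351
R [[0.181, -0.441, 0.879], [-0.983, -0.095, 0.155], [0.015, -0.893, -0.451]]
ik [ 0.1  -0.1   2.08 -0.05  0.69 -1.48] 2.2377260456559047e-13 6.9542607406834464e-15
26 {'bot_b': 0.052}
--chunk
0 {"dx": -23, "dy": -20, "dz": 9, "ax": -2.3, "ay": -1.7, "az": -6.8, "jaw": 20}
1 {"dx": -48, "dy": -39, "dz": 19, "ax": -4.3, "ay": -3.4, "az": -13.6, "jaw": 20}
2 {"dx": -73, "dy": -56, "dz": 26, "ax": -6.2, "ay": -4.9, "az": -20.5, "jaw": 20}
3 {"dx": -97, "dy": -72, "dz": 33, "ax": -7.8, "ay": -6.4, "az": -27.4, "jaw": 20}
4 {"dx": -122, "dy": -86, "dz": 38, "ax": -9.3, "ay": -7.8, "az": -34.2, "jaw": 20}
5 {"dx": -146, "dy": -99, "dz": 43, "ax": -10.6, "ay": -9.2, "az": -41.0, "jaw": 20}
6 {"dx": -169, "dy": -111, "dz": 47, "ax": -11.8, "ay": -10.6, "az": -47.8, "jaw": 20}
7 {"dx": -192, "dy": -120, "dz": 50, "ax": -12.9, "ay": -12.0, "az": -54.4, "jaw": 20}
8 {"dx": -215, "dy": -128, "dz": 53, "ax": -13.8, "ay": -13.4, "az": -61.0, "jaw": 20}
9 {"dx": -215, "dy": -128, "dz": 53, 
[... 928 characters left out ...]
10, "ax": 0.3, "ay": -1.2, "az": -6.3, "jaw": 20}
1 {"dx": 7, "dy": -40, "dz": 20, "ax": 0.7, "ay": -2.3, "az": -12.7, "jaw": 20}
2 {"dx": 9, "dy": -60, "dz": 31, "ax": 1.2, "ay": -3.4, "az": -19.1, "jaw": 20}
3 {"dx": 11, "dy": -82, "dz": 42, "ax": 1.8, "ay": -4.4, "az": -25.6, "jaw": 20}
4 {"dx": 11, "dy": -104, "dz": 53, "ax": 2.5, "ay": -5.3, "az": -32.3, "jaw": 20}
5 {"dx": 12, "dy": -126, "dz": 64, "ax": 3.2, "ay": -6.2, "az": -39.0, "jaw": 20}
6 {"dx": 11, "dy": -149, "dz": 75, "ax": 3.9, "ay": -6.9, "az": -45.8, "jaw": 20}
7 {"dx": 11, "dy": -172, "dz": 85, "ax": 4.6, "ay": -7.4, "az": -52.8, "jaw": 20}
8 {"dx": 11, "dy": -172, "dz": 85, "ax": 4.6, "ay": -7.4, "az": -52.8, "jaw": 20}
```

Bottle 2 is held, leaning the same small amount, with its cap at (278,155). Swinging it to cradle_2.

carry_out([
  {"dx": -23, "dy": -20, "dz": 9, "ax": -2.3, "ay": -1.7, "az": -6.8, "jaw": 20},
  {"dx": -48, "dy": -39, "dz": 19, "ax": -4.3, "ay": -3.4, "az": -13.6, "jaw": 20},
  {"dx": -73, "dy": -56, "dz": 26, "ax": -6.2, "ay": -4.9, "az": -20.5, "jaw": 20},
  {"dx": -97, "dy": -72, "dz": 33, "ax": -7.8, "ay": -6.4, "az": -27.4, "jaw": 20},
  {"dx": -122, "dy": -86, "dz": 38, "ax": -9.3, "ay": -7.8, "az": -34.2, "jaw": 20},
  {"dx": -146, "dy": -99, "dz": 43, "ax": -10.6, "ay": -9.2, "az": -41.0, "jaw": 20},
  {"dx": -169, "dy": -111, "dz": 47, "ax": -11.8, "ay": -10.6, "az": -47.8, "jaw": 20},
  {"dx": -192, "dy": -120, "dz": 50, "ax": -12.9, "ay": -12.0, "az": -54.4, "jaw": 20},
  {"dx": -215, "dy": -128, "dz": 53, "ax": -13.8, "ay": -13.4, "az": -61.0, "jaw": 20},
  {"dx": -215, "dy": -128, "dz": 53, "ax": -13.8, "ay": -13.4, "az": -61.0, "jaw": 20},
], newtons=40)

```text
t: 35.15
tcp_pos: [0.6341, -0.2003, 0.2892]
eef_rot: [0.915, -0.12, 0.352, -0.153]
contact_force: [0.2, -0.6, -1.3]
width: 0.0347
```

carry_out([
  {"dx": -4, "dy": -22, "dz": 3, "ax": -0.9, "ay": -1.1, "az": -6.5, "jaw": 20},
  {"dx": -10, "dy": -43, "dz": 6, "ax": -1.8, "ay": -2.2, "az": -12.9, "jaw": 20},
  {"dx": -17, "dy": -63, "dz": 10, "ax": -2.5, "ay": -3.4, "az": -19.3, "jaw": 20},
  {"dx": -25, "dy": -81, "dz": 14, "ax": -3.0, "ay": -4.6, "az": -25.5, "jaw": 20},
  {"dx": -34, "dy": -98, "dz": 20, "ax": -3.5, "ay": -5.8, "az": -31.8, "jaw": 20},
  {"dx": -45, "dy": -115, "dz": 27, "ax": -3.8, "ay": -7.1, "az": -38.0, "jaw": 20},
  {"dx": -57, "dy": -130, "dz": 34, "ax": -4.0, "ay": -8.5, "az": -44.1, "jaw": 20},
  {"dx": -70, "dy": -144, "dz": 42, "ax": -4.0, "ay": -9.9, "az": -50.3, "jaw": 20},
  {"dx": -84, "dy": -157, "dz": 51, "ax": -3.9, "ay": -11.4, "az": -56.5, "jaw": 20},
  {"dx": -84, "dy": -157, "dz": 51, "ax": -3.9, "ay": -11.4, "az": -56.5, "jaw": 20},
], newtons=40)

```text
t: 36.15
tcp_pos: [0.6237, -0.0156, 0.2548]
eef_rot: [0.897, 0.332, 0.287, 0.048]
contact_force: [0.2, 0.1, -1.7]
width: 0.0352
```

carry_out([
  {"dx": 4, "dy": -20, "dz": 10, "ax": 0.3, "ay": -1.2, "az": -6.3, "jaw": 20},
  {"dx": 7, "dy": -40, "dz": 20, "ax": 0.7, "ay": -2.3, "az": -12.7, "jaw": 20},
  {"dx": 9, "dy": -60, "dz": 31, "ax": 1.2, "ay": -3.4, "az": -19.1, "jaw": 20},
  {"dx": 11, "dy": -82, "dz": 42, "ax": 1.8, "ay": -4.4, "az": -25.6, "jaw": 20},
  {"dx": 11, "dy": -104, "dz": 53, "ax": 2.5, "ay": -5.3, "az": -32.3, "jaw": 20},
  {"dx": 12, "dy": -126, "dz": 64, "ax": 3.2, "ay": -6.2, "az": -39.0, "jaw": 20},
  {"dx": 11, "dy": -149, "dz": 75, "ax": 3.9, "ay": -6.9, "az": -45.8, "jaw": 20},
  {"dx": 11, "dy": -172, "dz": 85, "ax": 4.6, "ay": -7.4, "az": -52.8, "jaw": 20},
  {"dx": 11, "dy": -172, "dz": 85, "ax": 4.6, "ay": -7.4, "az": -52.8, "jaw": 20},
], newtons=40)

```text
t: 37.05
tcp_pos: [0.5762, 0.1339, 0.1372]
eef_rot: [0.674, 0.704, 0.163, 0.154]
contact_force: [0.1, -0.1, -2.8]
width: 0.0347
```

```bash
python3 -c "
from nxt import *
st(); rows([final(-32,T,up=u) for u in (.11,.07,.03,.012,.003)],jaw=20); shot('wrist','w21')"
```

```text
t 37.05 tcp [0.5762 0.1339 0.1372] q [ 0.11  -0.093  2.093 -0.04   0.691 -1.48 ] F [ 0.1 -0.1 -2.8] w 0.0347
R [[-0.045, 0.899, 0.436], [0.999, 0.039, 0.023], [0.003, 0.437, -0.9]]
0 {"dx": -8, "dy": 6, "dz": 12, "ax": -1.1, "ay": -0.5, "az": 0.5, "jaw": 20}
1 {"dx": -8, "dy": -12, "dz": 48, "ax": -1.1, "ay": -0.5, "az": 0.5, "jaw": 20}
2 {"dx": -8, "dy": -29, "dz": 84, "ax": -1.1, "ay": -0.5, "az": 0.5, "jaw": 20}
3 {"dx": -8, "dy": -37, "dz": 100, "ax": -1.1, "ay": -0.5, "az": 0.5, "jaw": 20}
4 {"dx": -8, "dy": -41, "dz": 108, "ax": -1.1, "ay": -0.5, "az": 0.5, "jaw": 20}
```

Same situation as the last bottle, so I'll apply the same yaw trim. The cradle_2 notch is free at (273,100).

carry_out([
  {"dx": -8, "dy": 6, "dz": 12, "ax": -1.1, "ay": -0.5, "az": 3, "jaw": 20},
  {"dx": -8, "dy": -12, "dz": 48, "ax": -1.1, "ay": -0.5, "az": 3, "jaw": 20},
  {"dx": -8, "dy": -29, "dz": 84, "ax": -1.1, "ay": -0.5, "az": 3, "jaw": 20},
  {"dx": -8, "dy": -38, "dz": 100, "ax": -1.1, "ay": -0.5, "az": 3, "jaw": 20},
  {"dx": -8, "dy": -42, "dz": 108, "ax": -1.1, "ay": -0.5, "az": 3, "jaw": 20},
  {"dx": -8, "dy": -42, "dz": 108, "ax": -1.1, "ay": -0.5, "az": 3, "jaw": 20},
], newtons=40)

```text
t: 37.7
tcp_pos: [0.5879, 0.125, 0.0229]
eef_rot: [0.693, 0.681, 0.172, 0.159]
contact_force: [0.5, -0.7, -2.2]
width: 0.0347
```

```bash
python3 -c "
from nxt import *
chk(-32,'w22')"
```

```text
t 37.7 tcp [0.5879 0.125  0.0229] q [ 0.096  0.133  2.133 -0.077  0.404 -1.394] F [ 0.5 -0.7 -2.2] w 0.0347
R [[0.012, 0.89, 0.455], [1.0, -0.02, 0.013], [0.021, 0.455, -0.89]]
notch [array([279.2, 197.1]), array([277.9, 178.3])]
axis [array([280.7, 190.6]), array([280.6, 132.7])]
0 {"dx": 1, "dy": -3, "dz": 1, "ax": 0.2, "ay": 0.1, "az": -2.8, "jaw": None}
1 {"dx": 1, "dy": -4, "dz": 4, "ax": 0.2, "ay": 0.1, "az": -2.8, "jaw": None}
2 {"dx": 1, "dy": -4, "dz": -26, "ax": 0.2, "ay": 0.1, "az": -2.8, "jaw": None}
3 {"dx": 1, "dy": -4, "dz": -96, "ax": 0.2, "ay": 0.1, "az": -2.8, "jaw": None}
4 {"dx": 2, "dy": 10, "dz": -163, "ax": 0.2, "ay": 0.1, "az": -2.8, "jaw": None}
```

Neck over the cradle_2 notch at (279,185). Releasing, then planning for bottle 1.

carry_out([
  {"dx": 1, "dy": -3, "dz": 1, "ax": 0, "ay": 0, "az": 0, "jaw": 20},
  {"dx": 1, "dy": -3, "dz": 2, "ax": 0, "ay": 0, "az": 0, "jaw": 54},
  {"dx": 1, "dy": -3, "dz": 2, "ax": 0, "ay": 0, "az": 0, "jaw": 54},
  {"dx": 1, "dy": -3, "dz": 2, "ax": 0, "ay": 0, "az": 0, "jaw": 54},
  {"dx": 1, "dy": -4, "dz": -27, "ax": 0, "ay": 0, "az": 0, "jaw": 54},
  {"dx": 1, "dy": -4, "dz": -62, "ax": 0, "ay": 0, "az": 0, "jaw": 54},
  {"dx": 1, "dy": -4, "dz": -97, "ax": 0, "ay": 0, "az": 0, "jaw": 54},
  {"dx": 2, "dy": 10, "dz": -145, "ax": 0, "ay": 0, "az": 0, "jaw": 54},
  {"dx": 2, "dy": 10, "dz": -164, "ax": 0, "ay": 0, "az": 0, "jaw": 54},
], newtons=40)

```text
t: 38.65
tcp_pos: [0.5251, 0.1255, 0.1813]
eef_rot: [0.692, 0.681, 0.176, 0.163]
contact_force: [1.4, 0.5, 0.8]
width: 0.0469
```

```bash
python3 -c "
from nxt import *
goto_pre(1); shot('wrist','w23'); shot('top','t23')"
```

```text
t 38.65 tcp [0.5251 0.1255 0.1813] q [ 0.113 -0.317  2.199 -0.054  0.778 -1.413] F [1.4 0.5 0.8] w 0.0469
R [[0.011, 0.885, 0.465], [1.0, -0.02, 0.015], [0.022, 0.465, -0.885]]
25 {}
--chunk
0 {"dx": -18, "dy": 9, "dz": -6, "ax": 0.3, "ay": 0.4, "az": 6.8, "jaw": 100}
1 {"dx": -35, "dy": 17, "dz": -12, "ax": 0.6, "ay": 0.9, "az": 13.4, "jaw": 100}
2 {"dx": -52, "dy": 24, "dz": -18, "ax": 0.7, "ay": 1.5, "az": 20.0, "jaw": 100}
3 {"dx": -69, "dy": 32, "dz": -25, "ax": 0.9, "ay": 2.2, "az": 26.5, "jaw": 100}
4 {"dx": -85, "dy": 38, "dz": -31, "ax": 1.0, "ay": 3.0, "az": 33.0, "jaw": 100}
5 {"dx": -102, "dy": 45, "dz": -37, "ax": 1.2, "ay": 3.9, "az": 39.3, "jaw": 100}
6 {"dx": -118, "dy": 50, "dz": -42, "ax": 1.4, "ay": 4.8, "az": 45.6, "jaw": 100}
7 {"dx": -134, "dy": 55, "dz": -47, "ax": 1.7, "ay": 5.9, "az": 51.9, "jaw": 100}
8 {"dx": -150, "dy": 59, "dz": -52, "ax": 2.0, "ay": 7.1, "az": 58.1, "jaw": 100}
9 {"dx": -150, "dy": 59, "dz": -52, "ax": 2.0, "ay": 7.1, "az": 58.1, "jaw": 100}
--chunk
0 {"dx": -5, "dy": 15, "dz": -5, "ax": 0.6, "ay": 1.1, "az": 6.2, "jaw": 100}
1 {"dx": -1
[... 681 characters left out ...]
": 10.6, "ay": 11.3, "az": 56.4, "jaw": 100}
--chunk
0 {"dx": 6, "dy": 21, "dz": -5, "ax": 1.9, "ay": 1.4, "az": 6.5, "jaw": 100}
1 {"dx": 11, "dy": 42, "dz": -11, "ax": 4.0, "ay": 2.8, "az": 13.0, "jaw": 100}
2 {"dx": 16, "dy": 65, "dz": -17, "ax": 6.2, "ay": 4.4, "az": 19.5, "jaw": 100}
3 {"dx": 20, "dy": 89, "dz": -24, "ax": 8.6, "ay": 6.1, "az": 26.0, "jaw": 100}
4 {"dx": 23, "dy": 114, "dz": -33, "ax": 11.1, "ay": 8.0, "az": 32.4, "jaw": 100}
5 {"dx": 25, "dy": 140, "dz": -42, "ax": 13.8, "ay": 10.0, "az": 38.8, "jaw": 100}
6 {"dx": 26, "dy": 167, "dz": -53, "ax": 16.7, "ay": 12.2, "az": 45.0, "jaw": 100}
7 {"dx": 26, "dy": 167, "dz": -53, "ax": 16.7, "ay": 12.2, "az": 45.0, "jaw": 100}
```

Three bottles are seated. The last one stands at top (363,227) and the lid hasn't moved.

carry_out([
  {"dx": -18, "dy": 9, "dz": -6, "ax": 0.3, "ay": 0.4, "az": 6.8, "jaw": 100},
  {"dx": -35, "dy": 17, "dz": -12, "ax": 0.6, "ay": 0.9, "az": 13.4, "jaw": 100},
  {"dx": -52, "dy": 24, "dz": -18, "ax": 0.7, "ay": 1.5, "az": 20.0, "jaw": 100},
  {"dx": -69, "dy": 32, "dz": -25, "ax": 0.9, "ay": 2.2, "az": 26.5, "jaw": 100},
  {"dx": -85, "dy": 38, "dz": -31, "ax": 1.0, "ay": 3.0, "az": 33.0, "jaw": 100},
  {"dx": -102, "dy": 45, "dz": -37, "ax": 1.2, "ay": 3.9, "az": 39.3, "jaw": 100},
  {"dx": -118, "dy": 50, "dz": -42, "ax": 1.4, "ay": 4.8, "az": 45.6, "jaw": 100},
  {"dx": -134, "dy": 55, "dz": -47, "ax": 1.7, "ay": 5.9, "az": 51.9, "jaw": 100},
  {"dx": -150, "dy": 59, "dz": -52, "ax": 2.0, "ay": 7.1, "az": 58.1, "jaw": 100},
  {"dx": -150, "dy": 59, "dz": -52, "ax": 2.0, "ay": 7.1, "az": 58.1, "jaw": 100},
])

```text
t: 39.75
tcp_pos: [0.5515, -0.0286, 0.2497]
eef_rot: [0.927, 0.268, 0.262, 0.005]
contact_force: [0.1, 0.0, -0.7]
width: 0.0871
```

carry_out([
  {"dx": -5, "dy": 15, "dz": -5, "ax": 0.6, "ay": 1.1, "az": 6.2, "jaw": 100},
  {"dx": -11, "dy": 31, "dz": -10, "ax": 1.4, "ay": 2.2, "az": 12.4, "jaw": 100},
  {"dx": -18, "dy": 46, "dz": -14, "ax": 2.3, "ay": 3.3, "az": 18.6, "jaw": 100},
  {"dx": -26, "dy": 61, "dz": -17, "ax": 3.4, "ay": 4.4, "az": 24.8, "jaw": 100},
  {"dx": -34, "dy": 77, "dz": -19, "ax": 4.5, "ay": 5.6, "az": 31.0, "jaw": 100},
  {"dx": -44, "dy": 92, "dz": -21, "ax": 5.9, "ay": 6.9, "az": 37.3, "jaw": 100},
  {"dx": -55, "dy": 108, "dz": -22, "ax": 7.3, "ay": 8.3, "az": 43.6, "jaw": 100},
  {"dx": -67, "dy": 124, "dz": -23, "ax": 8.9, "ay": 9.7, "az": 50.0, "jaw": 100},
  {"dx": -80, "dy": 140, "dz": -23, "ax": 10.6, "ay": 11.3, "az": 56.4, "jaw": 100},
  {"dx": -80, "dy": 140, "dz": -23, "ax": 10.6, "ay": 11.3, "az": 56.4, "jaw": 100},
])

```text
t: 40.75
tcp_pos: [0.5512, -0.1928, 0.2488]
eef_rot: [0.911, -0.181, 0.293, -0.227]
contact_force: [-0.0, 0.1, 0.1]
width: 0.0868
```

carry_out([
  {"dx": 6, "dy": 21, "dz": -5, "ax": 1.9, "ay": 1.4, "az": 6.5, "jaw": 100},
  {"dx": 11, "dy": 42, "dz": -11, "ax": 4.0, "ay": 2.8, "az": 13.0, "jaw": 100},
  {"dx": 16, "dy": 65, "dz": -17, "ax": 6.2, "ay": 4.4, "az": 19.5, "jaw": 100},
  {"dx": 20, "dy": 89, "dz": -24, "ax": 8.6, "ay": 6.1, "az": 26.0, "jaw": 100},
  {"dx": 23, "dy": 114, "dz": -33, "ax": 11.1, "ay": 8.0, "az": 32.4, "jaw": 100},
  {"dx": 25, "dy": 140, "dz": -42, "ax": 13.8, "ay": 10.0, "az": 38.8, "jaw": 100},
  {"dx": 26, "dy": 167, "dz": -53, "ax": 16.7, "ay": 12.2, "az": 45.0, "jaw": 100},
  {"dx": 26, "dy": 167, "dz": -53, "ax": 16.7, "ay": 12.2, "az": 45.0, "jaw": 100},
])

```text
t: 41.55
tcp_pos: [0.5042, -0.3605, 0.2089]
eef_rot: [0.695, -0.496, 0.298, -0.428]
contact_force: [-0.7, 0.3, -0.8]
width: 0.0872
```

```bash
python3 -c "
from nxt import *
pre(1,'w24')"
```

```text
t 41.55 tcp [ 0.5042 -0.3605  0.2089] q [-1.287  0.197  1.967  1.14   1.358 -0.549] F [-0.7  0.3 -0.8] w 0.0872
R [[0.332, -0.434, 0.838], [-0.943, -0.142, 0.3], [-0.011, -0.89, -0.456]]
0 {"dx": -0, "dy": 17, "dz": 15, "ax": 0.1, "ay": -0.3, "az": -0.8, "jaw": 100}
1 {"dx": 0, "dy": 52, "dz": 33, "ax": 0.1, "ay": -0.3, "az": -0.8, "jaw": 100}
2 {"dx": 0, "dy": 88, "dz": 51, "ax": 0.1, "ay": -0.3, "az": -0.8, "jaw": 100}
3 {"dx": 1, "dy": 106, "dz": 60, "ax": 0.1, "ay": -0.3, "az": -0.8, "jaw": 100}
4 {"dx": 1, "dy": 106, "dz": 85, "ax": 0.1, "ay": -0.3, "az": -0.8, "jaw": 100}
5 {"dx": 0, "dy": 106, "dz": 110, "ax": 0.1, "ay": -0.3, "az": -0.8, "jaw": 100}
6 {"dx": 0, "dy": 106, "dz": 130, "ax": 0.1, "ay": -0.3, "az": -0.8, "jaw": 100}
7 {"dx": 0, "dy": 106, "dz": 150, "ax": 0.1, "ay": -0.3, "az": -0.8, "jaw": 100}
0 {"dx": 0, "dy": -18, "dz": -9, "ax": 0.0, "ay": 0.0, "az": 0.0, "jaw": 20}
1 {"dx": 0, "dy": -53, "dz": -27, "ax": 0.0, "ay": 0.0, "az": 0.0, "jaw": 20}
2 {"dx": 0, "dy": -89, "dz": -45, "ax": 0.0, "ay": 0.0, "az": 0.0, "jaw": 20}
3 {"dx": 0, "dy": -134, "dz": -68, "ax": 0.0, "ay": 0.0, "az": 0.0, "jaw": 20}
```

The last bottle is centred at column 282. Approach, grip and lift.

carry_out([
  {"dx": 0, "dy": 27, "dz": 20, "ax": 0, "ay": -0.3, "az": -0.8, "jaw": 100},
  {"dx": 0, "dy": 66, "dz": 41, "ax": 0, "ay": -0.3, "az": -0.8, "jaw": 90},
  {"dx": 0, "dy": 106, "dz": 60, "ax": 0, "ay": -0.3, "az": -0.8, "jaw": 80},
  {"dx": 0, "dy": 106, "dz": 85, "ax": 0, "ay": -0.3, "az": -0.8, "jaw": 80},
  {"dx": 0, "dy": 106, "dz": 110, "ax": 0, "ay": -0.3, "az": -0.8, "jaw": 80},
  {"dx": 0, "dy": 106, "dz": 130, "ax": 0, "ay": -0.3, "az": -0.8, "jaw": 80},
  {"dx": 0, "dy": 106, "dz": 150, "ax": 0, "ay": -0.3, "az": -0.8, "jaw": 70},
  {"dx": 0, "dy": 106, "dz": 150, "ax": 0, "ay": -0.3, "az": -0.8, "jaw": 55},
  {"dx": 0, "dy": 106, "dz": 150, "ax": 0, "ay": -0.3, "az": -0.8, "jaw": 55},
], newtons=40)

```text
t: 42.5
tcp_pos: [0.5854, -0.3277, 0.0474]
eef_rot: [0.702, -0.486, 0.298, -0.427]
contact_force: [0.5, -0.0, -0.3]
width: 0.0534
```

carry_out([
  {"dx": 0, "dy": 0, "dz": 0, "ax": 0, "ay": 0, "az": 0, "jaw": 35},
  {"dx": 0, "dy": 0, "dz": 0, "ax": 0, "ay": 0, "az": 0, "jaw": 20},
  {"dx": 0, "dy": 0, "dz": 0, "ax": 0, "ay": 0, "az": 0, "jaw": 20},
  {"dx": 0, "dy": 0, "dz": 0, "ax": 0, "ay": 0, "az": 0, "jaw": 20},
  {"dx": 0, "dy": 0, "dz": 0, "ax": 0, "ay": 0, "az": 0, "jaw": 20},
  {"dx": 0, "dy": -18, "dz": -9, "ax": 0, "ay": 0, "az": 0, "jaw": 20},
  {"dx": 0, "dy": -53, "dz": -27, "ax": 0, "ay": 0, "az": 0, "jaw": 20},
  {"dx": 0, "dy": -89, "dz": -45, "ax": 0, "ay": 0, "az": 0, "jaw": 20},
  {"dx": 0, "dy": -134, "dz": -68, "ax": 0, "ay": 0, "az": 0, "jaw": 20},
  {"dx": 0, "dy": -134, "dz": -68, "ax": 0, "ay": 0, "az": 0, "jaw": 20},
], newtons=40)

```text
t: 43.5
tcp_pos: [0.5877, -0.33, 0.2054]
eef_rot: [0.702, -0.484, 0.303, -0.425]
contact_force: [1.0, -1.5, -0.8]
width: 0.0352
```

```bash
python3 -c "
from nxt import *
swing(1,-96,psi=-12,hb=.3); shot('wrist','w25')"
```

```text
t 43.5 tcp [ 0.5877 -0.33    0.2054] q [-1.114  0.24   1.925  1.221  1.231 -0.523] F [ 1.  -1.5 -0.8] w 0.0352
R [[0.349, -0.421, 0.837], [-0.937, -0.171, 0.304], [0.015, -0.891, -0.454]]
ik [ 0.09 -0.09  2.09 -0.33  0.7  -1.36] 7.727674846894543e-09 2.5236141997173328e-09
26 {}
--chunk
0 {"dx": -20, "dy": -13, "dz": 8, "ax": -3.0, "ay": -1.8, "az": -6.4, "jaw": 20}
1 {"dx": -40, "dy": -25, "dz": 16, "ax": -5.8, "ay": -3.5, "az": -12.9, "jaw": 20}
2 {"dx": -60, "dy": -36, "dz": 22, "ax": -8.5, "ay": -5.1, "az": -19.5, "jaw": 20}
3 {"dx": -78, "dy": -46, "dz": 27, "ax": -11.0, "ay": -6.6, "az": -26.1, "jaw": 20}
4 {"dx": -96, "dy": -55, "dz": 30, "ax": -13.3, "ay": -8.1, "az": -32.7, "jaw": 20}
5 {"dx": -113, "dy": -63, "dz": 33, "ax": -15.5, "ay": -9.5, "az": -39.3, "jaw": 20}
6 {"dx": -129, "dy": -70, "dz": 36, "ax": -17.6, "ay": -10.9, "az": -45.8, "jaw": 20}
7 {"dx": -143, "dy": -76, "dz": 38, "ax": -19.6, "ay": -12.2, "az": -52.2, "jaw": 20}
8 {"dx": -158, "dy": -81, "dz": 40, "ax": -21.4, "ay": -13.6, "az": -58.6, "jaw": 20}
9 {"dx": -158, "dy": -81, "dz": 40, "ax": -21.4, "ay":
[... 914 characters left out ...]
: -0.6, "ay": -1.3, "az": -6.3, "jaw": 20}
1 {"dx": 10, "dy": -23, "dz": 15, "ax": -1.1, "ay": -2.6, "az": -12.8, "jaw": 20}
2 {"dx": 15, "dy": -36, "dz": 24, "ax": -1.5, "ay": -3.8, "az": -19.3, "jaw": 20}
3 {"dx": 21, "dy": -49, "dz": 33, "ax": -1.7, "ay": -5.0, "az": -26.0, "jaw": 20}
4 {"dx": 26, "dy": -63, "dz": 43, "ax": -2.0, "ay": -6.0, "az": -32.7, "jaw": 20}
5 {"dx": 32, "dy": -78, "dz": 53, "ax": -2.2, "ay": -7.0, "az": -39.6, "jaw": 20}
6 {"dx": 38, "dy": -94, "dz": 62, "ax": -2.4, "ay": -7.8, "az": -46.6, "jaw": 20}
7 {"dx": 44, "dy": -110, "dz": 71, "ax": -2.6, "ay": -8.5, "az": -53.7, "jaw": 20}
8 {"dx": 44, "dy": -110, "dz": 71, "ax": -2.6, "ay": -8.5, "az": -53.7, "jaw": 20}
```

The last bottle is held well, cap at (280,155), with little lean. Swinging it to cradle_1.

carry_out([
  {"dx": -20, "dy": -13, "dz": 8, "ax": -3.0, "ay": -1.8, "az": -6.4, "jaw": 20},
  {"dx": -40, "dy": -25, "dz": 16, "ax": -5.8, "ay": -3.5, "az": -12.9, "jaw": 20},
  {"dx": -60, "dy": -36, "dz": 22, "ax": -8.5, "ay": -5.1, "az": -19.5, "jaw": 20},
  {"dx": -78, "dy": -46, "dz": 27, "ax": -11.0, "ay": -6.6, "az": -26.1, "jaw": 20},
  {"dx": -96, "dy": -55, "dz": 30, "ax": -13.3, "ay": -8.1, "az": -32.7, "jaw": 20},
  {"dx": -113, "dy": -63, "dz": 33, "ax": -15.5, "ay": -9.5, "az": -39.3, "jaw": 20},
  {"dx": -129, "dy": -70, "dz": 36, "ax": -17.6, "ay": -10.9, "az": -45.8, "jaw": 20},
  {"dx": -143, "dy": -76, "dz": 38, "ax": -19.6, "ay": -12.2, "az": -52.2, "jaw": 20},
  {"dx": -158, "dy": -81, "dz": 40, "ax": -21.4, "ay": -13.6, "az": -58.6, "jaw": 20},
  {"dx": -158, "dy": -81, "dz": 40, "ax": -21.4, "ay": -13.6, "az": -58.6, "jaw": 20},
], newtons=40)

```text
t: 44.55
tcp_pos: [0.599, -0.1525, 0.2526]
eef_rot: [0.941, -0.073, 0.296, -0.145]
contact_force: [-0.7, 0.4, -1.9]
width: 0.0355
```

carry_out([
  {"dx": -3, "dy": -14, "dz": 0, "ax": -1.9, "ay": -1.2, "az": -6.3, "jaw": 20},
  {"dx": -6, "dy": -26, "dz": 2, "ax": -3.6, "ay": -2.4, "az": -12.6, "jaw": 20},
  {"dx": -10, "dy": -38, "dz": 4, "ax": -5.2, "ay": -3.6, "az": -18.8, "jaw": 20},
  {"dx": -14, "dy": -49, "dz": 6, "ax": -6.7, "ay": -4.9, "az": -24.9, "jaw": 20},
  {"dx": -19, "dy": -59, "dz": 10, "ax": -8.0, "ay": -6.3, "az": -31.1, "jaw": 20},
  {"dx": -24, "dy": -68, "dz": 15, "ax": -9.2, "ay": -7.7, "az": -37.2, "jaw": 20},
  {"dx": -30, "dy": -77, "dz": 21, "ax": -10.3, "ay": -9.2, "az": -43.3, "jaw": 20},
  {"dx": -36, "dy": -86, "dz": 28, "ax": -11.2, "ay": -10.8, "az": -49.5, "jaw": 20},
  {"dx": -43, "dy": -94, "dz": 37, "ax": -12.0, "ay": -12.4, "az": -55.7, "jaw": 20},
  {"dx": -43, "dy": -94, "dz": 37, "ax": -12.0, "ay": -12.4, "az": -55.7, "jaw": 20},
], newtons=40)

```text
t: 45.55
tcp_pos: [0.5884, -0.0439, 0.2261]
eef_rot: [0.902, 0.36, 0.219, 0.095]
contact_force: [-0.4, -0.2, -3.6]
width: 0.035
```

carry_out([
  {"dx": 5, "dy": -11, "dz": 7, "ax": -0.6, "ay": -1.3, "az": -6.3, "jaw": 20},
  {"dx": 10, "dy": -23, "dz": 15, "ax": -1.1, "ay": -2.6, "az": -12.8, "jaw": 20},
  {"dx": 15, "dy": -36, "dz": 24, "ax": -1.5, "ay": -3.8, "az": -19.3, "jaw": 20},
  {"dx": 21, "dy": -49, "dz": 33, "ax": -1.7, "ay": -5.0, "az": -26.0, "jaw": 20},
  {"dx": 26, "dy": -63, "dz": 43, "ax": -2.0, "ay": -6.0, "az": -32.7, "jaw": 20},
  {"dx": 32, "dy": -78, "dz": 53, "ax": -2.2, "ay": -7.0, "az": -39.6, "jaw": 20},
  {"dx": 38, "dy": -94, "dz": 62, "ax": -2.4, "ay": -7.8, "az": -46.6, "jaw": 20},
  {"dx": 44, "dy": -110, "dz": 71, "ax": -2.6, "ay": -8.5, "az": -53.7, "jaw": 20},
  {"dx": 44, "dy": -110, "dz": 71, "ax": -2.6, "ay": -8.5, "az": -53.7, "jaw": 20},
], newtons=40)

```text
t: 46.45
tcp_pos: [0.5803, 0.0654, 0.1371]
eef_rot: [0.654, 0.716, 0.093, 0.226]
contact_force: [-0.7, -0.1, -1.9]
width: 0.0352
```

```bash
python3 -c "
from nxt import *
st(); rows([final(-96,T,up=u,psi=-12) for u in (.11,.07,.03,.012,.003)],jaw=20); shot('wrist','w26')"
```

```text
t 46.45 tcp [0.5803 0.0654 0.1371] q [ 0.098 -0.084  2.098 -0.324  0.702 -1.36 ] F [-0.7 -0.1 -1.9] w 0.0352
R [[-0.043, 0.895, 0.445], [0.978, 0.128, -0.163], [-0.203, 0.428, -0.881]]
0 {"dx": -5, "dy": 4, "dz": 12, "ax": -0.9, "ay": -0.5, "az": 0.4, "jaw": 20}
1 {"dx": 3, "dy": -13, "dz": 47, "ax": -0.9, "ay": -0.5, "az": 0.4, "jaw": 20}
2 {"dx": 11, "dy": -31, "dz": 82, "ax": -0.9, "ay": -0.5, "az": 0.4, "jaw": 20}
3 {"dx": 15, "dy": -38, "dz": 98, "ax": -0.9, "ay": -0.5, "az": 0.4, "jaw": 20}
4 {"dx": 17, "dy": -42, "dz": 106, "ax": -0.9, "ay": -0.5, "az": 0.4, "jaw": 20}
```

Lined up over the free cradle_1 notch at (310,98). Inserting with a small yaw trim.

carry_out([
  {"dx": -5, "dy": 4, "dz": 12, "ax": -0.9, "ay": -0.5, "az": 1.6, "jaw": 20},
  {"dx": 3, "dy": -13, "dz": 47, "ax": -0.9, "ay": -0.5, "az": 1.6, "jaw": 20},
  {"dx": 11, "dy": -31, "dz": 82, "ax": -0.9, "ay": -0.5, "az": 1.6, "jaw": 20},
  {"dx": 15, "dy": -38, "dz": 98, "ax": -0.9, "ay": -0.5, "az": 1.6, "jaw": 20},
  {"dx": 17, "dy": -42, "dz": 106, "ax": -0.9, "ay": -0.5, "az": 1.6, "jaw": 20},
  {"dx": 17, "dy": -42, "dz": 106, "ax": -0.9, "ay": -0.5, "az": 1.6, "jaw": 20},
], newtons=40)

```text
t: 47.1
tcp_pos: [0.5907, 0.0578, 0.0233]
eef_rot: [0.665, 0.703, 0.099, 0.233]
contact_force: [-0.6, 0.5, -0.8]
width: 0.0352
```

```bash
python3 -c "
from nxt import *
chk(-96,'w27',-12)"
```

```text
t 47.1 tcp [0.5907 0.0578 0.0233] q [ 0.086  0.146  2.134 -0.511  0.441 -1.122] F [-0.6  0.5 -0.8] w 0.0352
R [[-0.008, 0.888, 0.46], [0.981, 0.097, -0.17], [-0.196, 0.45, -0.871]]
notch [array([283.8, 196.3]), array([283.3, 177.3])]
axis [array([280.4, 190.3]), array([280.3, 132.5])]
0 {"dx": 2, "dy": -3, "dz": 0, "ax": 0.1, "ay": 0.0, "az": -1.6, "jaw": None}
1 {"dx": 2, "dy": -4, "dz": 3, "ax": 0.1, "ay": 0.0, "az": -1.6, "jaw": None}
2 {"dx": 2, "dy": -4, "dz": -27, "ax": 0.1, "ay": 0.0, "az": -1.6, "jaw": None}
3 {"dx": 2, "dy": -4, "dz": -97, "ax": 0.1, "ay": 0.0, "az": -1.6, "jaw": None}
4 {"dx": -15, "dy": 10, "dz": -163, "ax": 0.1, "ay": 5.4, "az": 1.2, "jaw": None}
```

The neck is about 1.5 mm left of the cradle_1 notch, so I'll nudge it over and release.

carry_out([
  {"dx": 2, "dy": -3, "dz": 0, "ax": 0, "ay": 0, "az": 0, "jaw": 20},
  {"dx": 2, "dy": -3, "dz": 2, "ax": 0, "ay": 0, "az": 0, "jaw": 20},
  {"dx": 2, "dy": -3, "dz": 2, "ax": 0, "ay": 0, "az": 0, "jaw": 54},
  {"dx": 2, "dy": -3, "dz": 2, "ax": 0, "ay": 0, "az": 0, "jaw": 54},
  {"dx": 2, "dy": -3, "dz": 2, "ax": 0, "ay": 0, "az": 0, "jaw": 54},
  {"dx": 2, "dy": -4, "dz": -27, "ax": 0, "ay": 0, "az": 0, "jaw": 54},
  {"dx": 2, "dy": -4, "dz": -62, "ax": 0, "ay": 0, "az": 0, "jaw": 54},
  {"dx": 2, "dy": -4, "dz": -97, "ax": 0, "ay": 0, "az": 0, "jaw": 54},
  {"dx": 2, "dy": 5, "dz": -145, "ax": 0, "ay": 0, "az": 0, "jaw": 54},
  {"dx": 2, "dy": 10, "dz": -180, "ax": 0, "ay": 0, "az": 0, "jaw": 54},
], newtons=40)

```text
t: 48.15
tcp_pos: [0.517, 0.0921, 0.1883]
eef_rot: [0.664, 0.703, 0.101, 0.234]
contact_force: [0.9, 0.4, 0.2]
width: 0.0471
```

Run:
```python
from nxt import *
from h import *
s=st(); q0=np.array(s['q'])
shot('wrist','w28'); t=shot('top','t28'); shot('scene','s28')
# to above lid: tool x azimuth same as placed (-97.5) , TCP at (.471,-.161,.25)
q,e,a=ik(np.array([.471,-.161,.24]),Rdown(-97.5),[-.49,-.1,1.9,0,1.35,1.2]); print(q,e,a)
q2,e,a=ik(np.array([.471,-.161,.24]),Rdown(82.5),[-.49,-.1,1.9,0,1.35,-1.9]); print(q2,e,a)
P=bump(q0,q2,.1); print(len(P)); emit(P,60)
```

```text
t 48.15 tcp [0.517  0.0921 0.1883] q [ 0.193 -0.309  2.19  -0.35   0.84  -1.255] F [0.9 0.4 0.2] w 0.0471
R [[-0.008, 0.886, 0.463], [0.981, 0.097, -0.169], [-0.195, 0.453, -0.87]]
[-4.87874713e-01 -1.00090737e-01  1.82909271e+00  7.22163686e-16
  1.41259068e+00  1.21382131e+00] 5.147069257646828e-12 1.5358338894707879e-12
[-4.87874713e-01 -1.00090737e-01  1.82909271e+00  2.50032610e-15
  1.41259068e+00 -1.92777135e+00] 3.474328499068768e-12 1.6879568793416136e-12
8
--chunk
0 {"dx": -42, "dy": 10, "dz": -11, "ax": 2.5, "ay": -1.2, "az": 1.8, "jaw": 60}
1 {"dx": -83, "dy": 17, "dz": -22, "ax": 5.0, "ay": -1.9, "az": 3.5, "jaw": 60}
2 {"dx": -120, "dy": 19, "dz": -31, "ax": 8.0, "ay": -2.1, "az": 4.9, "jaw": 60}
3 {"dx": -154, "dy": 14, "dz": -36, "ax": 11.5, "ay": -1.6, "az": 6.2, "jaw": 60}
4 {"dx": -185, "dy": 4, "dz": -37, "ax": 15.6, "ay": -0.2, "az": 7.3, "jaw": 60}
5 {"dx": -212, "dy": -9, "dz": -34, "ax": 19.9, "ay": 2.0, "az": 8.3, "jaw": 60}
6 {"dx": -236, "dy": -26, "dz": -29, "ax": 24.4, "ay": 5.1, "az": 9.3, "jaw": 60}
7 {"dx": -258, "dy": -44, "dz": -24, "ax": 28.4, "ay": 9.1, "az": 10.5, "jaw": 60}
8 {"dx": -258, "dy": -44, "dz": -24, "ax": 28.4, "ay": 9.1, "az": 10.5, "jaw": 60}
```

All four bottles lie in their cradles and the lid is untouched at (302,258) in the top view. To repeat the home fit exactly, I'll go over the lid in the same tool orientation I placed it with.

Run:
```python
from nxt import *
from h import *
q0=np.array(arm.get_state()['q'])
q,e,a=ik(np.array([.471,-.161,.24]),Rdown(-97.5),[-.49,-.1,1.9,0,1.35,1.2])
P=bump(q0,q,.1); print(len(P),worst(P,[])); emit(P,60)
```

```text
27 {}
--chunk
0 {"dx": -13, "dy": 4, "dz": -3, "ax": 0.6, "ay": -0.5, "az": 7.2, "jaw": 60}
1 {"dx": -25, "dy": 8, "dz": -6, "ax": 1.2, "ay": -1.0, "az": 14.5, "jaw": 60}
2 {"dx": -38, "dy": 11, "dz": -10, "ax": 1.8, "ay": -1.5, "az": 21.7, "jaw": 60}
3 {"dx": -50, "dy": 14, "dz": -13, "ax": 2.4, "ay": -2.0, "az": 28.8, "jaw": 60}
4 {"dx": -62, "dy": 16, "dz": -16, "ax": 2.9, "ay": -2.6, "az": 36.0, "jaw": 60}
5 {"dx": -74, "dy": 18, "dz": -20, "ax": 3.4, "ay": -3.3, "az": 43.2, "jaw": 60}
6 {"dx": -86, "dy": 19, "dz": -23, "ax": 4.0, "ay": -4.0, "az": 50.3, "jaw": 60}
7 {"dx": -97, "dy": 20, "dz": -25, "ax": 4.5, "ay": -4.7, "az": 57.4, "jaw": 60}
8 {"dx": -109, "dy": 20, "dz": -28, "ax": 5.1, "ay": -5.5, "az": 64.4, "jaw": 60}
9 {"dx": -109, "dy": 20, "dz": -28, "ax": 5.1, "ay": -5.5, "az": 64.4, "jaw": 60}
--chunk
0 {"dx": -5, "dy": 10, "dz": -2, "ax": 0.4, "ay": -0.8, "az": 7.1, "jaw": 60}
1 {"dx": -11, "dy": 19, "dz": -4, "ax": 0.8, "ay": -1.8, "az": 14.1, "jaw": 60}
2 {"dx": -16, "dy": 27, "dz": -5, "ax": 1.2, "ay": -2.8, "az": 21.1, "jaw": 60}
3 {"dx": -22, "dy": 36, "dz": -5,
[... 624 characters left out ...]
 "dy": 17, "dz": 4, "ax": -0.6, "ay": -3.0, "az": 13.8, "jaw": 60}
2 {"dx": 5, "dy": 26, "dz": 6, "ax": -1.1, "ay": -4.5, "az": 20.6, "jaw": 60}
3 {"dx": 6, "dy": 34, "dz": 9, "ax": -1.7, "ay": -6.0, "az": 27.4, "jaw": 60}
4 {"dx": 7, "dy": 42, "dz": 12, "ax": -2.5, "ay": -7.6, "az": 34.3, "jaw": 60}
5 {"dx": 7, "dy": 51, "dz": 15, "ax": -3.3, "ay": -9.2, "az": 41.1, "jaw": 60}
6 {"dx": 7, "dy": 59, "dz": 18, "ax": -4.3, "ay": -10.7, "az": 47.9, "jaw": 60}
7 {"dx": 8, "dy": 67, "dz": 21, "ax": -5.5, "ay": -12.3, "az": 54.6, "jaw": 60}
8 {"dx": 8, "dy": 75, "dz": 24, "ax": -6.7, "ay": -13.8, "az": 61.4, "jaw": 60}
9 {"dx": 8, "dy": 75, "dz": 24, "ax": -6.7, "ay": -13.8, "az": 61.4, "jaw": 60}
```

carry_out([
  {"dx": -13, "dy": 4, "dz": -3, "ax": 0.6, "ay": -0.5, "az": 7.2, "jaw": 60},
  {"dx": -25, "dy": 8, "dz": -6, "ax": 1.2, "ay": -1.0, "az": 14.5, "jaw": 60},
  {"dx": -38, "dy": 11, "dz": -10, "ax": 1.8, "ay": -1.5, "az": 21.7, "jaw": 60},
  {"dx": -50, "dy": 14, "dz": -13, "ax": 2.4, "ay": -2.0, "az": 28.8, "jaw": 60},
  {"dx": -62, "dy": 16, "dz": -16, "ax": 2.9, "ay": -2.6, "az": 36.0, "jaw": 60},
  {"dx": -74, "dy": 18, "dz": -20, "ax": 3.4, "ay": -3.3, "az": 43.2, "jaw": 60},
  {"dx": -86, "dy": 19, "dz": -23, "ax": 4.0, "ay": -4.0, "az": 50.3, "jaw": 60},
  {"dx": -97, "dy": 20, "dz": -25, "ax": 4.5, "ay": -4.7, "az": 57.4, "jaw": 60},
  {"dx": -109, "dy": 20, "dz": -28, "ax": 5.1, "ay": -5.5, "az": 64.4, "jaw": 60},
  {"dx": -109, "dy": 20, "dz": -28, "ax": 5.1, "ay": -5.5, "az": 64.4, "jaw": 60},
])

```text
t: 49.3
tcp_pos: [0.5245, -0.0091, 0.2434]
eef_rot: [0.949, 0.232, 0.152, 0.148]
contact_force: [0.1, -0.2, 0.5]
width: 0.0521
```

carry_out([
  {"dx": -5, "dy": 10, "dz": -2, "ax": 0.4, "ay": -0.8, "az": 7.1, "jaw": 60},
  {"dx": -11, "dy": 19, "dz": -4, "ax": 0.8, "ay": -1.8, "az": 14.1, "jaw": 60},
  {"dx": -16, "dy": 27, "dz": -5, "ax": 1.2, "ay": -2.8, "az": 21.1, "jaw": 60},
  {"dx": -22, "dy": 36, "dz": -5, "ax": 1.5, "ay": -3.9, "az": 28.1, "jaw": 60},
  {"dx": -28, "dy": 43, "dz": -6, "ax": 1.8, "ay": -5.0, "az": 35.0, "jaw": 60},
  {"dx": -35, "dy": 50, "dz": -6, "ax": 2.0, "ay": -6.3, "az": 42.0, "jaw": 60},
  {"dx": -41, "dy": 57, "dz": -5, "ax": 2.2, "ay": -7.7, "az": 48.9, "jaw": 60},
  {"dx": -48, "dy": 63, "dz": -4, "ax": 2.3, "ay": -9.2, "az": 55.7, "jaw": 60},
  {"dx": -55, "dy": 69, "dz": -3, "ax": 2.4, "ay": -10.8, "az": 62.6, "jaw": 60},
  {"dx": -55, "dy": 69, "dz": -3, "ax": 2.4, "ay": -10.8, "az": 62.6, "jaw": 60},
])

```text
t: 50.3
tcp_pos: [0.5039, -0.0943, 0.2569]
eef_rot: [0.944, -0.306, 0.115, 0.049]
contact_force: [-0.5, -0.4, 0.6]
width: 0.0518
```

carry_out([
  {"dx": 2, "dy": 9, "dz": 2, "ax": -0.2, "ay": -1.5, "az": 6.9, "jaw": 60},
  {"dx": 3, "dy": 17, "dz": 4, "ax": -0.6, "ay": -3.0, "az": 13.8, "jaw": 60},
  {"dx": 5, "dy": 26, "dz": 6, "ax": -1.1, "ay": -4.5, "az": 20.6, "jaw": 60},
  {"dx": 6, "dy": 34, "dz": 9, "ax": -1.7, "ay": -6.0, "az": 27.4, "jaw": 60},
  {"dx": 7, "dy": 42, "dz": 12, "ax": -2.5, "ay": -7.6, "az": 34.3, "jaw": 60},
  {"dx": 7, "dy": 51, "dz": 15, "ax": -3.3, "ay": -9.2, "az": 41.1, "jaw": 60},
  {"dx": 7, "dy": 59, "dz": 18, "ax": -4.3, "ay": -10.7, "az": 47.9, "jaw": 60},
  {"dx": 8, "dy": 67, "dz": 21, "ax": -5.5, "ay": -12.3, "az": 54.6, "jaw": 60},
  {"dx": 8, "dy": 75, "dz": 24, "ax": -6.7, "ay": -13.8, "az": 61.4, "jaw": 60},
  {"dx": 8, "dy": 75, "dz": 24, "ax": -6.7, "ay": -13.8, "az": 61.4, "jaw": 60},
])

```text
t: 51.3
tcp_pos: [0.4701, -0.1637, 0.2359]
eef_rot: [-0.659, 0.752, 0.002, -0.001]
contact_force: [0.2, 0.5, 0.2]
width: 0.0521
```

Run:
```python
from h import *
st(); row([.4712,-.1606,.172],Rdown(-97.5)); shot('wrist','w29'); shot('top','t29')
```

```text
t 51.3 tcp [ 0.4701 -0.1637  0.2359] q [-4.930e-01 -9.200e-02  1.830e+00 -1.000e-03  1.410e+00  1.209e+00] F [0.2 0.5 0.2] w 0.0521
R [[-0.131, -0.991, -0.005], [-0.991, 0.131, 0.002], [-0.001, 0.005, -1.0]]
d [-3.1 -1.  63.9] a [ 0.3   0.06 -0.  ]
```

The lid is still in place, its bar from (279,143) to (279,238) in the wrist view. Descending to the recorded release pose.

carry_out([
  {"dx": -3, "dy": -1, "dz": 40, "ax": 0.3, "ay": 0, "az": 0, "jaw": 60},
  {"dx": -3, "dy": -1, "dz": 85, "ax": 0.3, "ay": 0, "az": 0, "jaw": 60},
  {"dx": -3, "dy": -1, "dz": 130, "ax": 0.3, "ay": 0, "az": 0, "jaw": 60},
  {"dx": -3, "dy": -1, "dz": 175, "ax": 0.3, "ay": 0, "az": 0, "jaw": 60},
  {"dx": -3, "dy": -1, "dz": 196, "ax": 0.3, "ay": 0, "az": 0, "jaw": 60},
  {"dx": -3, "dy": -1, "dz": 196, "ax": 0.3, "ay": 0, "az": 0, "jaw": 60},
  {"dx": -3, "dy": -1, "dz": 196, "ax": 0.3, "ay": 0, "az": 0, "jaw": 60},
])

```text
t: 52.1
tcp_pos: [0.4716, -0.1594, 0.0411]
eef_rot: [-0.662, 0.75, -0.001, 0.001]
contact_force: [0.1, -0.1, 0.0]
width: 0.0525
```

Run:
```python
from h import *
st(); row([.4712,-.1606,.0395],Rdown(-97.5)); shot('wrist','w30')
a=cv2.imread('pics/w3.png');b=cv2.imread('pics/w30.png'); cv2.imwrite('pics/cmp.png',np.hstack([a[120:280,180:380],b[120:280,180:380]]).repeat(2,0).repeat(2,1))
```

```text
t 52.1 tcp [ 0.4716 -0.1594  0.0411] q [-4.850e-01  1.330e-01  1.997e+00  1.000e-03  1.009e+00  1.209e+00] F [ 0.1 -0.1  0. ] w 0.0525
R [[-0.124, -0.992, 0.002], [-0.992, 0.124, 0.0], [-0.001, -0.002, -1.0]]
d [1.3 0.3 1.6] a [-0.11  0.03  0.38]
```

Compared with the home grasp on the left, the bar end sits about 4 px nearer now. I'll shift 1 mm, go down 1.6 mm, close, and measure again once gripped.

carry_out([
  {"dx": 0.5, "dy": 1, "dz": 1.6, "ax": 0, "ay": 0, "az": 0.4, "jaw": 60},
  {"dx": 0.5, "dy": 1, "dz": 1.6, "ax": 0, "ay": 0, "az": 0.4, "jaw": 40},
  {"dx": 0.5, "dy": 1, "dz": 1.6, "ax": 0, "ay": 0, "az": 0.4, "jaw": 20},
  {"dx": 0.5, "dy": 1, "dz": 1.6, "ax": 0, "ay": 0, "az": 0.4, "jaw": 5},
  {"dx": 0.5, "dy": 1, "dz": 1.6, "ax": 0, "ay": 0, "az": 0.4, "jaw": 0},
  {"dx": 0.5, "dy": 1, "dz": 1.6, "ax": 0, "ay": 0, "az": 0.4, "jaw": 0},
  {"dx": 0.5, "dy": 1, "dz": 1.6, "ax": 0, "ay": 0, "az": 0.4, "jaw": 0},
  {"dx": 0.5, "dy": 1, "dz": 1.6, "ax": 0, "ay": 0, "az": 0.4, "jaw": 0},
  {"dx": 0.5, "dy": 1, "dz": 1.6, "ax": 0, "ay": 0, "az": 0.4, "jaw": 0},
], newtons=40)

```text
t: 53.05
tcp_pos: [0.4715, -0.1603, 0.0406]
eef_rot: [-0.659, 0.752, -0.002, 0.001]
contact_force: [-0.6, 0.8, 0.9]
width: 0.0155
```

Run:
```python
from h import *
import json
st(); shot('wrist','w31')
a=cv2.imread('pics/w3.png');b=cv2.imread('pics/w31.png')
A=a[140:200,250:315].astype(float);
cv2.imwrite('pics/cmp2.png',np.hstack([a[120:280,180:380],b[120:280,180:380]]).repeat(2,0).repeat(2,1))
for n,im in (('a',a),('b',b)):
    g=cv2.cvtColor(im,cv2.COLOR_BGR2GRAY).astype(float)
    col=g[150:190,274:290].mean(1); d=np.diff(col); k=d.argmin(); print(n,'end row',150+k, np.round(col[max(0,k-3):k+4]))
    r=g[190:230,255:310].mean(0); d=np.diff(r); print('cols',255+d.argmin(),255+d.argmax())
h=json.load(open('home.json')); H=R.from_quat(h['eef_rot']).as_matrix(); row(np.array(h['tcp_pos'])+[0,0,.12],H)
```

```text
t 53.05 tcp [ 0.4715 -0.1603  0.0406] q [-0.487  0.133  1.999  0.002  1.006  1.215] F [-0.6  0.8  0.9] w 0.0155
R [[-0.131, -0.991, 0.004], [-0.991, 0.131, -0.001], [0.0, -0.004, -1.0]]
a end row 166 [162. 161. 150. 113.  59.  50.  54.]
cols 266 297
b end row 170 [160. 160. 158. 141.  91.  52.  48.]
cols 265 297
d [-326.5  -50.1 -160.6] a [-6.000e-02 -1.000e-01 -9.946e+01]
```

Gripped. The lid sits about 2.4 mm further along the tool's +y than at the home grasp, so I'll correct for that when placing. Lifting and turning.

carry_out([
  {"dx": 0, "dy": 0, "dz": -25, "ax": 0, "ay": 0, "az": 0, "jaw": 0},
  {"dx": 0, "dy": 0, "dz": -70, "ax": 0, "ay": 0, "az": 0, "jaw": 0},
  {"dx": 0, "dy": 0, "dz": -115, "ax": 0, "ay": 0, "az": 0, "jaw": 0},
  {"dx": 0, "dy": 0, "dz": -160, "ax": 0, "ay": 0, "az": 0, "jaw": 0},
  {"dx": -27, "dy": -4, "dz": -160, "ax": 0, "ay": 0, "az": -8, "jaw": 0},
  {"dx": -54, "dy": -8, "dz": -160, "ax": 0, "ay": 0, "az": -16, "jaw": 0},
  {"dx": -82, "dy": -12, "dz": -160, "ax": 0, "ay": 0, "az": -24, "jaw": 0},
  {"dx": -109, "dy": -16, "dz": -160, "ax": 0, "ay": 0, "az": -32, "jaw": 0},
  {"dx": -136, "dy": -20, "dz": -160, "ax": 0, "ay": 0, "az": -40, "jaw": 0},
  {"dx": -163, "dy": -24, "dz": -160, "ax": 0, "ay": 0, "az": -48, "jaw": 0},
], newtons=45)

```text
t: 54.1
tcp_pos: [0.5154, -0.0006, 0.1993]
eef_rot: [0.909, -0.417, 0.001, -0.0]
contact_force: [1.0, 0.3, -3.9]
width: 0.0157
```

Run:
```python
from h import *
import json
st(); h=json.load(open('home.json')); H=R.from_quat(h['eef_rot']).as_matrix(); row(np.array(h['tcp_pos'])+[0,.0024,.12],H); shot('wrist','w32')
g=cv2.cvtColor(cv2.imread('pics/w32.png'),cv2.COLOR_BGR2GRAY).astype(float); col=g[150:190,274:290].mean(1); print(150+np.diff(col).argmin())
```

```text
t 54.1 tcp [ 0.5154 -0.0006  0.1993] q [-0.154 -0.027  1.836 -0.     1.33   0.705] F [ 1.   0.3 -3.9] w 0.0157
R [[0.653, -0.757, 0.002], [-0.757, -0.653, -0.0], [0.001, -0.001, -1.0]]
d [ -89.7 -140.8   -2. ] a [ 3.000e-02  2.000e-02 -5.115e+01]
170
```

carry_out([
  {"dx": -14, "dy": -22, "dz": -2, "ax": 0, "ay": 0, "az": -8, "jaw": 0},
  {"dx": -28, "dy": -44, "dz": -2, "ax": 0, "ay": 0, "az": -16, "jaw": 0},
  {"dx": -42, "dy": -66, "dz": -2, "ax": 0, "ay": 0, "az": -24, "jaw": 0},
  {"dx": -56, "dy": -88, "dz": -2, "ax": 0, "ay": 0, "az": -32, "jaw": 0},
  {"dx": -70, "dy": -110, "dz": -2, "ax": 0, "ay": 0, "az": -40, "jaw": 0},
  {"dx": -84, "dy": -132, "dz": -2, "ax": 0, "ay": 0, "az": -48, "jaw": 0},
  {"dx": -89.7, "dy": -140.8, "dz": -2, "ax": 0, "ay": 0, "az": -51.15, "jaw": 0},
  {"dx": -89.7, "dy": -140.8, "dz": -2, "ax": 0, "ay": 0, "az": -51.15, "jaw": 0},
  {"dx": -89.7, "dy": -140.8, "dz": -2, "ax": 0, "ay": 0, "az": -51.15, "jaw": 0},
], newtons=45)

```text
t: 55.05
tcp_pos: [0.562, 0.1629, 0.2009]
eef_rot: [1.0, 0.02, 0.0, -0.001]
contact_force: [-0.6, -0.3, -5.3]
width: 0.0158
```

Run:
```python
from h import *
import json
st(); h=json.load(open('home.json')); H=R.from_quat(h['eef_rot']).as_matrix(); row(np.array(h['tcp_pos'])+[0,.0024,.025],H); p=shot('wrist','w33'); t=shot('top','t33')
cv2.imwrite('pics/t33z.png',cv2.resize(t['pixels'][180:280,110:280],None,fx=4.5,fy=4.5,interpolation=cv2.INTER_CUBIC))
```

```text
t 55.05 tcp [0.562  0.1629 0.2009] q [0.146 0.141 1.658 0.002 1.341 0.105] F [-0.6 -0.3 -5.3] w 0.0158
R [[0.999, 0.041, 0.001], [0.041, -0.999, 0.002], [0.001, -0.002, -1.0]]
d [ 1.2  3.9 94.5] a [-0.14  0.09  0.42]
```

carry_out([
  {"dx": 1.2, "dy": 3.9, "dz": 30, "ax": 0, "ay": 0, "az": 0.4, "jaw": 0},
  {"dx": 1.2, "dy": 3.9, "dz": 65, "ax": 0, "ay": 0, "az": 0.4, "jaw": 0},
  {"dx": 1.2, "dy": 3.9, "dz": 90, "ax": 0, "ay": 0, "az": 0.4, "jaw": 0},
  {"dx": 1.2, "dy": 3.9, "dz": 94, "ax": 0, "ay": 0, "az": 0.4, "jaw": 0},
  {"dx": 1.2, "dy": 3.9, "dz": 94, "ax": 0, "ay": 0, "az": 0.4, "jaw": 0},
], newtons=45)

```text
t: 55.65
tcp_pos: [0.5632, 0.1581, 0.1069]
eef_rot: [1.0, 0.016, -0.0, -0.001]
contact_force: [-0.8, 0.5, -4.3]
width: 0.0157
```

Run:
```python
from h import *
import json
st(); h=json.load(open('home.json')); H=R.from_quat(h['eef_rot']).as_matrix(); row(np.array(h['tcp_pos'])+[0,.0024,.0],H); p=shot('wrist','w34'); t=shot('scene','s34')
cv2.imwrite('pics/s34z.png',cv2.resize(t['pixels'][130:250,170:320],None,fx=5,fy=5,interpolation=cv2.INTER_CUBIC))
```

```text
t 55.65 tcp [0.5632 0.1581 0.1069] q [0.138 0.235 1.737 0.002 1.17  0.105] F [-0.8  0.5 -4.3] w 0.0157
R [[0.999, 0.032, -0.0], [0.032, -0.999, 0.002], [-0.0, -0.002, -1.0]]
d [ 0.3 -1.1 25.5] a [-0.13  0.15 -0.09]
```

The lid hangs level and square just above the liner. Lowering it home.

carry_out([
  {"dx": 0.3, "dy": -1, "dz": 8, "ax": 0, "ay": 0, "az": 0, "jaw": 0},
  {"dx": 0.3, "dy": -1, "dz": 13, "ax": 0, "ay": 0, "az": 0, "jaw": 0},
  {"dx": 0.3, "dy": -1, "dz": 16, "ax": 0, "ay": 0, "az": 0, "jaw": 0},
  {"dx": 0.3, "dy": -1, "dz": 18, "ax": 0, "ay": 0, "az": 0, "jaw": 0},
  {"dx": 0.3, "dy": -1, "dz": 20, "ax": 0, "ay": 0, "az": 0, "jaw": 0},
  {"dx": 0.3, "dy": -1, "dz": 22, "ax": 0, "ay": 0, "az": 0, "jaw": 0},
  {"dx": 0.3, "dy": -1, "dz": 24, "ax": 0, "ay": 0, "az": 0, "jaw": 0},
  {"dx": 0.3, "dy": -1, "dz": 25, "ax": 0, "ay": 0, "az": 0, "jaw": 0},
  {"dx": 0.3, "dy": -1, "dz": 25, "ax": 0, "ay": 0, "az": 0, "jaw": 0},
], newtons=45)

```text
t: 56.65
tcp_pos: [0.5655, 0.1598, 0.0842]
eef_rot: [1.0, 0.016, 0.002, -0.001]
contact_force: [0.5, -0.3, -4.7]
width: 0.0156
```

Run:
```python
from h import *
st(); t=shot('scene','s35')
cv2.imwrite('pics/s35z.png',cv2.resize(t['pixels'][130:250,170:320],None,fx=5,fy=5,interpolation=cv2.INTER_CUBIC))
```

```text
t 56.65 tcp [0.5655 0.1598 0.0842] q [0.14  0.265 1.747 0.002 1.125 0.106] F [ 0.5 -0.3 -4.7] w 0.0156
R [[0.999, 0.032, 0.004], [0.032, -0.999, 0.003], [0.004, -0.003, -1.0]]
```

The lid is round the liner but its weight is still on the gripper, so it has about 1.6 mm to go. Lowering a little more.

carry_out([
  {"dx": -1.5, "dy": 0, "dz": 1, "ax": 0, "ay": 0, "az": 0, "jaw": 0},
  {"dx": -1.5, "dy": 0, "dz": 2, "ax": 0, "ay": 0, "az": 0, "jaw": 0},
  {"dx": -1.5, "dy": 0, "dz": 3, "ax": 0, "ay": 0, "az": 0, "jaw": 0},
  {"dx": -1.5, "dy": 0, "dz": 3.5, "ax": 0, "ay": 0, "az": 0, "jaw": 0},
  {"dx": -1.5, "dy": 0, "dz": 3.5, "ax": 0, "ay": 0, "az": 0, "jaw": 0},
], newtons=45)

```text
t: 57.2
tcp_pos: [0.5642, 0.1598, 0.0826]
eef_rot: [1.0, 0.016, 0.002, -0.001]
contact_force: [-6.0, -0.9, 7.6]
width: 0.0155
```

Run:
```python
from h import *
st()
```

```text
t 57.2 tcp [0.5642 0.1598 0.0826] q [0.14  0.264 1.752 0.002 1.121 0.107] F [-6.  -0.9  7.6] w 0.0155
R [[0.999, 0.032, 0.004], [0.032, -0.999, 0.003], [0.004, -0.003, -1.0]]
```

The lid is home: TCP height 0.0826 as predicted, and the bench now pushes up with 7.6 N. Releasing and rising.

carry_out([
  {"dx": 0, "dy": 0, "dz": -0.5, "ax": 0, "ay": 0, "az": 0, "jaw": 20},
  {"dx": 0, "dy": 0, "dz": -0.5, "ax": 0, "ay": 0, "az": 0, "jaw": 40},
  {"dx": 0, "dy": 0, "dz": -0.5, "ax": 0, "ay": 0, "az": 0, "jaw": 50},
  {"dx": 0, "dy": 0, "dz": -0.5, "ax": 0, "ay": 0, "az": 0, "jaw": 50},
  {"dx": 0, "dy": 0, "dz": -30, "ax": 0, "ay": 0, "az": 0, "jaw": 50},
  {"dx": 0, "dy": 0, "dz": -75, "ax": 0, "ay": 0, "az": 0, "jaw": 50},
  {"dx": 0, "dy": 0, "dz": -120, "ax": 0, "ay": 0, "az": 0, "jaw": 30},
  {"dx": 0, "dy": 0, "dz": -165, "ax": 0, "ay": 0, "az": 0, "jaw": 0},
  {"dx": 0, "dy": 0, "dz": -165, "ax": 0, "ay": 0, "az": 0, "jaw": 0},
])

```text
t: 58.1
tcp_pos: [0.5676, 0.1599, 0.2562]
eef_rot: [1.0, 0.016, 0.009, -0.002]
contact_force: [1.2, -0.1, 0.8]
width: 0.027
```

Run:
```python
from h import *
st(); p=shot('wrist','w36'); t=shot('top','t36'); 
cv2.imwrite('pics/t36z.png',cv2.resize(t['pixels'][180:280,110:280],None,fx=4.5,fy=4.5,interpolation=cv2.INTER_CUBIC))
```

```text
t 58.1 tcp [0.5676 0.1599 0.2562] q [0.14  0.101 1.598 0.002 1.424 0.107] F [ 1.2 -0.1  0.8] w 0.027
R [[0.999, 0.033, 0.018], [0.032, -0.999, 0.005], [0.018, -0.004, -1.0]]
```

```bash
cat > cat.py <<'E'
from nxt import *
from h import *
def tp(side,o,z,az=1.9):
    return C+Rc@np.array([0,side*o,0])+np.array([0,0,z]),Rdown(az)
E
python3 - <<'E'
from cat import *
p=arm.read_camera('wrist')
for r in (18,33,46): print(r,[np.round((Rc.T@(atz(p,(275,r),z)-C)),4) for z in (.06,.066,.075)])
rows([tp(1,.10,.25),tp(1,.16,.24),tp(1,.215,.2),tp(1,.215,.15),tp(1,.215,.10),tp(1,.215,.06),tp(1,.215,.05)],jaw=0)
E
```

```text
18 [array([-0.0035,  0.1825,  0.06  ]), array([-0.0034,  0.1808,  0.066 ]), array([-0.0033,  0.1781,  0.075 ])]
33 [array([-0.0036,  0.169 ,  0.06  ]), array([-0.0035,  0.1674,  0.066 ]), array([-0.0034,  0.1652,  0.075 ])]
46 [array([-0.0036,  0.1569,  0.06  ]), array([-0.0036,  0.1556,  0.066 ]), array([-0.0034,  0.1537,  0.075 ])]
0 {"dx": -1, "dy": -99, "dz": -3, "ax": -0.1, "ay": -0.3, "az": -0.0, "jaw": 0}
1 {"dx": -2, "dy": -159, "dz": 8, "ax": -0.1, "ay": -0.3, "az": -0.0, "jaw": 0}
2 {"dx": -2, "dy": -214, "dz": 48, "ax": -0.1, "ay": -0.3, "az": -0.0, "jaw": 0}
3 {"dx": -2, "dy": -214, "dz": 98, "ax": -0.1, "ay": -0.3, "az": -0.0, "jaw": 0}
4 {"dx": -2, "dy": -213, "dz": 148, "ax": -0.1, "ay": -0.3, "az": -0.0, "jaw": 0}
5 {"dx": -2, "dy": -213, "dz": 188, "ax": -0.1, "ay": -0.3, "az": -0.0, "jaw": 0}
6 {"dx": -2, "dy": -213, "dz": 198, "ax": -0.1, "ay": -0.3, "az": -0.0, "jaw": 0}
```

The left catch's outer edge is about 181 mm out. Going down outside it, at 215 mm.

carry_out([
  {"dx": -1, "dy": -50, "dz": 0, "ax": 0, "ay": -0.5, "az": 0, "jaw": 0},
  {"dx": -1, "dy": -99, "dz": 0, "ax": 0, "ay": -1, "az": 0, "jaw": 0},
  {"dx": -2, "dy": -147, "dz": 0, "ax": 0, "ay": -1, "az": 0, "jaw": 0},
  {"dx": -2, "dy": -190, "dz": 8, "ax": 0, "ay": -1, "az": 0, "jaw": 0},
  {"dx": -2, "dy": -213, "dz": 48, "ax": 0, "ay": -1, "az": 0, "jaw": 0},
  {"dx": -2, "dy": -213, "dz": 98, "ax": 0, "ay": -1, "az": 0, "jaw": 0},
  {"dx": -2, "dy": -213, "dz": 146, "ax": 0, "ay": -1, "az": 0, "jaw": 0},
  {"dx": -2, "dy": -213, "dz": 186, "ax": 0, "ay": -1, "az": 0, "jaw": 0},
  {"dx": -2, "dy": -213, "dz": 200, "ax": 0, "ay": -1, "az": 0, "jaw": 0},
  {"dx": -2, "dy": -213, "dz": 200, "ax": 0, "ay": -1, "az": 0, "jaw": 0},
])

```text
t: 59.25
tcp_pos: [0.5523, 0.371, 0.0432]
eef_rot: [1.0, 0.016, -0.01, 0.001]
contact_force: [-0.1, 0.5, 0.3]
width: 0.0004
```

Run:
```python
from cat import *
s=st(); shot('wrist','w37'); print(Rc.T@(np.array(s['tcp_pos'])-C))
rows([tp(1,o,.048) for o in (.205,.195,.185,.18,.175,.172,.17,.168)],jaw=0)
```

```text
t 59.25 tcp [0.5523 0.371  0.0432] q [0.469 0.5   1.524 0.009 1.137 0.433] F [-0.1  0.5  0.3] w 0.0004
R [[0.999, 0.032, -0.02], [0.032, -0.999, -0.002], [-0.02, 0.001, -1.0]]
[-0.0026684   0.21324525  0.04324842]
0 {"dx": 0, "dy": 9, "dz": -1, "ax": -0.1, "ay": 0.9, "az": -0.1, "jaw": 0}
1 {"dx": 0, "dy": 19, "dz": -1, "ax": -0.1, "ay": 0.9, "az": -0.1, "jaw": 0}
2 {"dx": 0, "dy": 29, "dz": -1, "ax": -0.1, "ay": 0.9, "az": -0.1, "jaw": 0}
3 {"dx": 0, "dy": 34, "dz": -1, "ax": -0.1, "ay": 0.9, "az": -0.1, "jaw": 0}
4 {"dx": 0, "dy": 39, "dz": -1, "ax": -0.1, "ay": 0.9, "az": -0.1, "jaw": 0}
5 {"dx": 0, "dy": 42, "dz": -1, "ax": -0.1, "ay": 0.9, "az": -0.1, "jaw": 0}
6 {"dx": 0, "dy": 44, "dz": -1, "ax": -0.1, "ay": 0.9, "az": -0.1, "jaw": 0}
7 {"dx": 0, "dy": 46, "dz": -1, "ax": -0.1, "ay": 0.9, "az": -0.1, "jaw": 0}
```

The closed fingers stand outside the left catch, at (282,290). Pushing inward.

carry_out([
  {"dx": 0, "dy": 9, "dz": -3, "ax": 0, "ay": 0, "az": 0, "jaw": 0},
  {"dx": 0, "dy": 17, "dz": -3, "ax": 0, "ay": 0, "az": 0, "jaw": 0},
  {"dx": 0, "dy": 25, "dz": -4, "ax": 0, "ay": 0, "az": 0, "jaw": 0},
  {"dx": 0, "dy": 31, "dz": -5, "ax": 0, "ay": 0, "az": 0, "jaw": 0},
  {"dx": 0, "dy": 36, "dz": -6, "ax": 0, "ay": 0, "az": 0, "jaw": 0},
  {"dx": 0, "dy": 40, "dz": -6, "ax": 0, "ay": 0, "az": 0, "jaw": 0},
  {"dx": 0, "dy": 43, "dz": -6, "ax": 0, "ay": 0, "az": 0, "jaw": 0},
  {"dx": 0, "dy": 43, "dz": -6, "ax": 0, "ay": 0, "az": 0, "jaw": 0},
])

```text
t: 60.1
tcp_pos: [0.5558, 0.3288, 0.0523]
eef_rot: [1.0, 0.016, -0.008, -0.001]
contact_force: [0.5, 1.1, 0.3]
width: 0.0004
```

Run:
```python
from cat import *
s=st(); p=shot('top','t38'); print(Rc.T@(np.array(s['tcp_pos'])-C))
cv2.imwrite('pics/t38z.png',cv2.resize(p['pixels'][180:280,110:280],None,fx=4.5,fy=4.5,interpolation=cv2.INTER_CUBIC))
```

```text
t 60.1 tcp [0.5558 0.3288 0.0523] q [0.408 0.444 1.582 0.008 1.13  0.373] F [0.5 1.1 0.3] w 0.0004
R [[0.999, 0.032, -0.016], [0.032, -0.999, 0.001], [-0.016, -0.001, -1.0]]
[-0.00050025  0.17091262  0.05234339]
```

carry_out([
  {"dx": 0, "dy": 1, "dz": 0, "ax": 0, "ay": 0, "az": 0, "jaw": 0},
  {"dx": 0, "dy": 2, "dz": 0, "ax": 0, "ay": 0, "az": 0, "jaw": 0},
  {"dx": 0, "dy": 2.5, "dz": 0, "ax": 0, "ay": 0, "az": 0, "jaw": 0},
  {"dx": 0, "dy": 2.5, "dz": 0, "ax": 0, "ay": 0, "az": 0, "jaw": 0},
])

```text
t: 60.55
tcp_pos: [0.5557, 0.3286, 0.0522]
eef_rot: [1.0, 0.016, -0.008, -0.002]
contact_force: [0.8, 9.2, -0.4]
width: 0.0005
```

carry_out([
  {"dx": 0, "dy": 1, "dz": 0, "ax": 0, "ay": 0, "az": 0, "jaw": 0},
  {"dx": 0, "dy": 2, "dz": 0, "ax": 0, "ay": 0, "az": 0, "jaw": 0},
  {"dx": 0, "dy": 2, "dz": 0, "ax": 0, "ay": 0, "az": 0, "jaw": 0},
])

```text
t: 60.85
tcp_pos: [0.5557, 0.3286, 0.0523]
eef_rot: [1.0, 0.016, -0.007, -0.004]
contact_force: [1.2, 8.9, -1.0]
width: 0.0004
```

Run:
```python
from cat import *
s=st(); print(Rc.T@(np.array(s['tcp_pos'])-C)); p=shot('wrist','w39')
```

```text
t 60.85 tcp [0.5557 0.3286 0.0523] q [0.405 0.441 1.587 0.014 1.125 0.367] F [ 1.2  8.9 -1. ] w 0.0004
R [[0.999, 0.033, -0.015], [0.033, -0.999, 0.007], [-0.015, -0.007, -1.0]]
[-0.00062148  0.17072836  0.0522649 ]
```

The push meets a firm stop, 9 N at 170.7 mm. I'll press slightly harder once, then back off and look.

carry_out([
  {"dx": 0, "dy": 3, "dz": 0, "ax": 0, "ay": 0, "az": 0, "jaw": 0},
  {"dx": 0, "dy": 4.5, "dz": 0, "ax": 0, "ay": 0, "az": 0, "jaw": 0},
  {"dx": 0, "dy": 4.5, "dz": 0, "ax": 0, "ay": 0, "az": 0, "jaw": 0},
])

```text
t: 61.2
tcp_pos: [0.5557, 0.3284, 0.0524]
eef_rot: [1.0, 0.017, -0.007, -0.007]
contact_force: [1.5, 17.1, -3.3]
width: 0.0002
```

carry_out([
  {"dx": 0, "dy": -10, "dz": 0, "ax": 0, "ay": 0, "az": 0, "jaw": 0},
  {"dx": 0, "dy": -45, "dz": 0, "ax": 0, "ay": 0, "az": 0, "jaw": 0},
  {"dx": 0, "dy": -60, "dz": -30, "ax": 0, "ay": 0, "az": 0, "jaw": 0},
  {"dx": 0, "dy": -60, "dz": -75, "ax": 0, "ay": 0, "az": 0, "jaw": 0},
  {"dx": 0, "dy": -60, "dz": -120, "ax": 0, "ay": 0, "az": 0, "jaw": 0},
  {"dx": 0, "dy": -60, "dz": -165, "ax": 0, "ay": 0, "az": 0, "jaw": 0},
  {"dx": 0, "dy": -20, "dz": -200, "ax": 0, "ay": 0, "az": 0, "jaw": 0},
  {"dx": 0, "dy": 30, "dz": -200, "ax": 0, "ay": 0, "az": 0, "jaw": 0},
  {"dx": 0, "dy": 80, "dz": -200, "ax": 0, "ay": 0, "az": 0, "jaw": 0},
  {"dx": 0, "dy": 125, "dz": -200, "ax": 0, "ay": 0, "az": 0, "jaw": 0},
])

```text
t: 62.2
tcp_pos: [0.562, 0.1985, 0.2505]
eef_rot: [1.0, 0.017, -0.007, -0.006]
contact_force: [0.7, -0.0, -0.1]
width: 0.0003
```

Run:
```python
from cat import *
s=st(); print(Rc.T@(np.array(s['tcp_pos'])-C)); p=shot('wrist','w40')
print('shut corner proj',proj(p,C+Rc@np.array([0,.1595,.077])),'nose tip',proj(p,C+Rc@np.array([0,.1375,.077])))
rows([tp(-1,o,z) for o,z in ((-.02,.25),(.03,.25),(.08,.25),(.13,.25),(.175,.24),(.213,.21),(.213,.165),(.213,.12),(.213,.08),(.213,.052))],jaw=0)
cv2.imwrite('pics/w40z.png',cv2.resize(p['pixels'][0:240,140:420],None,fx=2.5,fy=2.5,interpolation=cv2.INTER_CUBIC))
```

```text
t 62.2 tcp [0.562  0.1985 0.2505] q [0.199 0.142 1.564 0.015 1.447 0.163] F [ 0.7 -0.  -0.1] w 0.0003
R [[0.999, 0.034, -0.014], [0.034, -0.999, 0.012], [-0.013, -0.013, -1.0]]
[0.00134485 0.04044276 0.2504527 ]
shut corner proj [283.44755888  83.81014021] nose tip [283.37968432 106.35628012]
0 {"dx": -2, "dy": 13, "dz": -0, "ax": -0.4, "ay": 0.8, "az": -0.2, "jaw": 0}
1 {"dx": -2, "dy": 63, "dz": -1, "ax": -0.4, "ay": 0.8, "az": -0.2, "jaw": 0}
2 {"dx": -1, "dy": 113, "dz": -1, "ax": -0.4, "ay": 0.8, "az": -0.2, "jaw": 0}
3 {"dx": -1, "dy": 163, "dz": -1, "ax": -0.4, "ay": 0.8, "az": -0.2, "jaw": 0}
4 {"dx": -1, "dy": 209, "dz": 8, "ax": -0.4, "ay": 0.8, "az": -0.2, "jaw": 0}
5 {"dx": -0, "dy": 247, "dz": 38, "ax": -0.4, "ay": 0.8, "az": -0.2, "jaw": 0}
6 {"dx": 0, "dy": 247, "dz": 83, "ax": -0.4, "ay": 0.8, "az": -0.2, "jaw": 0}
7 {"dx": 1, "dy": 247, "dz": 128, "ax": -0.4, "ay": 0.8, "az": -0.2, "jaw": 0}
8 {"dx": 2, "dy": 248, "dz": 168, "ax": -0.4, "ay": 0.8, "az": -0.2, "jaw": 0}
9 {"dx": 2, "dy": 248, "dz": 196, "ax": -0.4, "ay": 0.8, "az": -0.2, "jaw": 0}
```

carry_out([
  {"dx": -2, "dy": 48, "dz": -1, "ax": -0.4, "ay": 0.8, "az": -0.2, "jaw": 0},
  {"dx": -2, "dy": 80, "dz": -1, "ax": -0.4, "ay": 0.8, "az": -0.2, "jaw": 0},
  {"dx": -1, "dy": 122, "dz": -1, "ax": -0.4, "ay": 0.8, "az": -0.2, "jaw": 0},
  {"dx": -1, "dy": 165, "dz": -1, "ax": -0.4, "ay": 0.8, "az": -0.2, "jaw": 0},
  {"dx": -1, "dy": 209, "dz": 8, "ax": -0.4, "ay": 0.8, "az": -0.2, "jaw": 0},
  {"dx": 0, "dy": 247, "dz": 38, "ax": -0.4, "ay": 0.8, "az": -0.2, "jaw": 0},
  {"dx": 0, "dy": 247, "dz": 83, "ax": -0.4, "ay": 0.8, "az": -0.2, "jaw": 0},
  {"dx": 1, "dy": 247, "dz": 128, "ax": -0.4, "ay": 0.8, "az": -0.2, "jaw": 0},
  {"dx": 2, "dy": 248, "dz": 168, "ax": -0.4, "ay": 0.8, "az": -0.2, "jaw": 0},
  {"dx": 2, "dy": 248, "dz": 196, "ax": -0.4, "ay": 0.8, "az": -0.2, "jaw": 0},
])

```text
t: 63.25
tcp_pos: [0.5665, -0.0548, 0.0482]
eef_rot: [1.0, 0.016, -0.003, -0.001]
contact_force: [-1.1, -0.0, 0.5]
width: 0.0005
```

```bash
cat cat.py
python3 - <<'E'
from h import *
from cat import *
s=st(); print(s['t'],s['tcp_pos'],s['contact_force'],s['width'])
import numpy as np
d=(np.array(s['tcp_pos'])-np.array(C)); print(d, np.array(Rc).T@d)
E
```

```text
from nxt import *
from h import *
def tp(side,o,z,az=1.9):
    return C+Rc@np.array([0,side*o,0])+np.array([0,0,z]),Rdown(az)
t 63.25 tcp [ 0.5665 -0.0548  0.0482] q [-0.235  0.283  1.803 -0.     1.062 -0.267] F [-1.1 -0.   0.5] w 0.0005
R [[0.999, 0.032, -0.006], [0.032, -0.999, 0.001], [-0.006, -0.001, -1.0]]
63.25 [ 0.56647092 -0.05483222  0.0481993 ] [-1.13657052 -0.01688404  0.48890983] 0.0004736504133568675
[ 0.00447092 -0.21283222  0.0481993 ] [-0.00258803 -0.21286345  0.0481993 ]
```

carry_out([
  {"dx": 0, "dy": -9, "dz": -4, "ax": 0, "ay": 0, "az": 0, "jaw": 0},
  {"dx": 0, "dy": -17, "dz": -5, "ax": 0, "ay": 0, "az": 0, "jaw": 0},
  {"dx": 0, "dy": -25, "dz": -6, "ax": 0, "ay": 0, "az": 0, "jaw": 0},
  {"dx": 0, "dy": -31, "dz": -8, "ax": 0, "ay": 0, "az": 0, "jaw": 0},
  {"dx": 0, "dy": -36, "dz": -9, "ax": 0, "ay": 0, "az": 0, "jaw": 0},
  {"dx": 0, "dy": -40, "dz": -10, "ax": 0, "ay": 0, "az": 0, "jaw": 0},
  {"dx": 0, "dy": -43, "dz": -10, "ax": 0, "ay": 0, "az": 0, "jaw": 0},
])

```text
t: 63.95
tcp_pos: [0.5662, -0.0119, 0.0595]
eef_rot: [1.0, 0.016, -0.002, -0.0]
contact_force: [0.6, -11.5, 6.0]
width: 0.0005
```

Run:
```python
from h import *
from cat import *
s=st()
d=(np.array(s['tcp_pos'])-np.array(C)); print(np.array(Rc).T@d)
```

```text
t 63.95 tcp [ 0.5662 -0.0119  0.0595] q [-0.16   0.259  1.808 -0.     1.078 -0.193] F [  0.6 -11.5   6. ] w 0.0005
R [[0.999, 0.033, -0.003], [0.033, -0.999, 0.0], [-0.003, -0.0, -1.0]]
[-0.00141295 -0.16993901  0.05946205]
```

At the stop (o = 0.170). Press a bit firmer, then back out.

carry_out([
  {"dx": 0, "dy": -3, "dz": 0, "ax": 0, "ay": 0, "az": 0, "jaw": 0},
  {"dx": 0, "dy": -4, "dz": 0, "ax": 0, "ay": 0, "az": 0, "jaw": 0},
  {"dx": 0, "dy": -4, "dz": 0, "ax": 0, "ay": 0, "az": 0, "jaw": 0},
])

```text
t: 64.25
tcp_pos: [0.5663, -0.0117, 0.0596]
eef_rot: [1.0, 0.017, -0.002, 0.003]
contact_force: [0.5, -15.4, -0.5]
width: 0.0005
```

carry_out([
  {"dx": 0, "dy": 10, "dz": 0, "ax": 0, "ay": 0, "az": 0, "jaw": 0},
  {"dx": 0, "dy": 45, "dz": 0, "ax": 0, "ay": 0, "az": 0, "jaw": 0},
  {"dx": 0, "dy": 60, "dz": -10, "ax": 0, "ay": 0, "az": 0, "jaw": 0},
  {"dx": 0, "dy": 60, "dz": -55, "ax": 0, "ay": 0, "az": 0, "jaw": 0},
  {"dx": 0, "dy": 60, "dz": -100, "ax": 0, "ay": 0, "az": 0, "jaw": 0},
  {"dx": 0, "dy": 60, "dz": -145, "ax": 0, "ay": 0, "az": 0, "jaw": 0},
  {"dx": 0, "dy": 80, "dz": -190, "ax": 0, "ay": 0, "az": 0, "jaw": 0},
  {"dx": 0, "dy": 120, "dz": -200, "ax": 0, "ay": 0, "az": 0, "jaw": 0},
  {"dx": 0, "dy": 120, "dz": -200, "ax": 0, "ay": 0, "az": 0, "jaw": 0},
])

```text
t: 65.15
tcp_pos: [0.5724, -0.1343, 0.2648]
eef_rot: [1.0, 0.015, 0.002, 0.005]
contact_force: [0.5, 0.2, -0.3]
width: 0.0003
```

Run:
```python
from h import *
from cat import *
import cv2
s=st()
for n in ['top','scene','wrist']:
    p=arm.read_camera(n); im=p['pixels'].copy()
    cv2.imwrite('pics/fin_%s.png'%n,im)
    for sd in (1,-1):
        for q in [(0,sd*.1595,.077),(0,sd*.1375,.077)]:
            w=C+Rc@np.array(q)
            try: print(n,sd,q,proj(p,w))
            except Exception as e: print(e)
    for l in ('catch_left_top','catch_right_top','lid'):
        print(l,[(np.round(r['xy'],1),round(r['p'],2)) for r in arm.spot_point(p,l)[:3]])
    for r in [proj(p,C+Rc@np.array([0,0,.042]))]: print('lid pred',r)
```

```text
t 65.15 tcp [ 0.5724 -0.1343  0.2648] q [-0.36   0.103  1.579 -0.008  1.453 -0.389] F [ 0.5  0.2 -0.3] w 0.0003
R [[1.0, 0.03, 0.003], [0.03, -1.0, -0.01], [0.003, 0.01, -1.0]]
top 1 (0, 0.1595, 0.077) [140.86568384 225.4698585 ]
top 1 (0, 0.1375, 0.077) [148.42283974 225.38828478]
top -1 (0, -0.1595, 0.077) [249.78037107 224.29420762]
top -1 (0, -0.1375, 0.077) [242.31455437 224.37479541]
catch_left_top [(array([139.5, 225.8]), 0.65)]
catch_right_top [(array([245. , 221.4]), 0.62)]
lid [(array([198.2, 222.8]), 0.67)]
lid pred [197.18214135 225.91029579]
scene 1 (0, 0.1595, 0.077) [216.10520899 151.95220287]
scene 1 (0, 0.1375, 0.077) [218.98212163 154.96004975]
scene -1 (0, -0.1595, 0.077) [263.97461223 202.00024162]
scene -1 (0, -0.1375, 0.077) [260.1914987  198.04495077]
catch_left_top [(array([216.4, 151.9]), 0.39)]
catch_right_top [(array([261.8, 198.8]), 0.75), (array([241.4, 184.5]), 0.73)]
lid [(array([236.8, 184.8]), 0.93)]
lid pred [239.07018842 185.10232693]
wrist 1 (0, 0.1595, 0.077) [ 286.38983337 -401.90321771]
wrist 1 (0, 0.1375, 0.077) [ 286.19929653 -356.83731265]
wrist -1 (0, -0.1595, 0.077) [284.38593938  72.05917477]
wrist -1 (0, -0.1375, 0.077) [284.48538944  48.53717798]
catch_left_top []
catch_right_top [(array([284.8,  70.5]), 0.8)]
lid []
lid pred [285.03899356 -96.82962072]
```

Run:
```python
import cv2,numpy as np
a=cv2.imread('pics/fin_top.png');b=cv2.imread('pics/fin_scene.png');w=cv2.imread('pics/fin_wrist.png')
A=cv2.resize(a[150:300,100:300],(400,300),interpolation=2);B=cv2.resize(b[120:240,170:330],(400,300),interpolation=2)
W=cv2.resize(w,(400,300));
T=cv2.resize(w[0:150,180:380],(400,300),interpolation=2)
cv2.imwrite('pics/fin_all.png',np.vstack([np.hstack([A,B]),np.hstack([W,T])]))
```

```text
(no output)
```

View pics/fin_all.png

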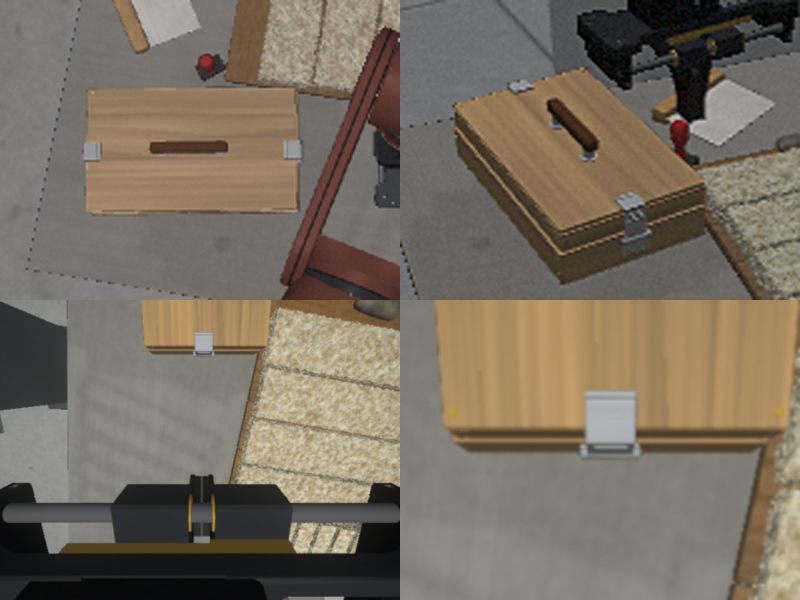

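The pictures show both catches lying over the lid: left nose at about (148,225) and right at about (245,224) in the top view. The lid is square and the stamp is upright. The wrist picture puts the right corner at row 70.5, against 72 predicted for shut.

```bash
python3 -c "
from bench import arm
print(arm.job_done())"
```

```text
the job is handed in; nothing more can be done
None
```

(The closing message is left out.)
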